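# Set copper test plates in register with a bar flush against them

## Task

Move every copper plate from the plywood front of the stand onto its raised aluminium bed: they are too thin to grip where they lie, so slide them to the open front edge until they overhang, and pick them up there. Lay them flat, side by side on the bed; then lay the steel bar on the bed across their near ends and close it up, so that every plate is square with its far end against the back fence and its near end flush against the bar. Leave the eraser and the tape roll alone.

Things in the scene. Friction and masses are not known exactly. Their poses are not given: they have to be found in the camera images.
- stand: Fixed plywood stand, 290 mm deep x 250 mm wide, square to the robot within 0.07 rad. Origin on the bench under it; x away from the robot, y left, z up. Plywood top, surface at z = 150 mm, 16 mm thick, x from -145.5 (open front edge) to 145 mm. Wooden side rims 12 mm high at y = +-118 to +-125 mm. A plate pressed down with the fingertips (10 to 20 N) can be dragged along the top.
- front_edge (a point): Middle of the upper edge of the stand's open front (stand frame -145.5, 0, 150 mm); axes as the stand's. Below the 16 mm thick edge the space is free for 60 mm down and 80 mm inward.
- fence_foot (a point): Middle of the foot of the back fence's face, on the bed's top (stand frame 137.5, 0, 154 mm); axes as the stand's. The fence is a steel strip 10 mm high above the bed, 226 mm long. The aluminium bed, 4 mm thick (its top at stand z = 154 mm), covers stand x = 17.5 to 137.5 mm, y = -113 to 113 mm: a 4 mm step up from the plywood.
- plate_0: Thin flat copper test plate, 70 x 24 x 2 mm, 30 g. Origin at the centre of its underside, x along its 70 mm length, y across its 24 mm width, z up. All plates are alike. Starts flat on the plywood front of the stand, length within 0.2 rad of the stand's x, near end 3 to 16 mm behind the open front edge. Three or four of the four plates are there.
- plate_1: Thin flat copper test plate, 70 x 24 x 2 mm, 30 g. Origin at the centre of its underside, x along its 70 mm length, y across its 24 mm width, z up. All plates are alike. Starts flat on the plywood front of the stand, length within 0.2 rad of the stand's x, near end 3 to 16 mm behind the open front edge. Three or four of the four plates are there.
- plate_2: Thin flat copper test plate, 70 x 24 x 2 mm, 30 g. Origin at the centre of its underside, x along its 70 mm length, y across its 24 mm width, z up. All plates are alike. Starts flat on the plywood front of the stand, length within 0.2 rad of the stand's x, near end 3 to 16 mm behind the open front edge. Three or four of the four plates are there.
- plate_3: Thin flat copper test plate, 70 x 24 x 2 mm, 30 g. Origin at the centre of its underside, x along its 70 mm length, y across its 24 mm width, z up. All plates are alike. Starts flat on the plywood front of the stand, length within 0.2 rad of the stand's x, near end 3 to 16 mm behind the open front edge. Three or four of the four plates are there.
- bar: Ground steel bar, 45 x 150 x 12 mm, 0.6 kg; loose. Origin at the centre of its underside, x across its 45 mm width, y along its 150 mm length, z up; either way round will do. Starts on the plywood between the plates and the bed, roughly parallel to the fence.
- eraser: Bystander: pale block eraser, 22 x 50 x 13 mm, on the bench in front of the stand; origin at the centre of its underside.
- tape: Bystander: black roll of tape, 54 mm wide, 19 mm high, on the bench front-left of the stand; origin at the centre of its underside.

How it is judged:
On the way, in this order (a step that is already met when the one before it is completed fails the run):
1. a plate is slid to the open front edge and overhangs it, still lying on the top (((x of plate_0 in the frame of front_edge below 0.017 m and z of plate_0 in the frame of front_edge between -0.003 and 0.003 m and angle between plate_0's own z axis and vertical below 0.12 rad) or (x of plate_1 in the frame of front_edge below 0.017 m and z of plate_1 in the frame of front_edge between -0.003 and 0.003 m and angle between plate_1's own z axis and vertical below 0.12 rad) or (x of plate_2 in the frame of front_edge below 0.017 m and z of plate_2 in the frame of front_edge between -0.003 and 0.003 m and angle between plate_2's own z axis and vertical below 0.12 rad) or (x of plate_3 in the frame of front_edge below 0.017 m and z of plate_3 in the frame of front_edge between -0.003 and 0.003 m and angle between plate_3's own z axis and vertical below 0.12 rad))), for 0.2 s.
2. every plate lies flat on the bed, let go (z of plate_0 in the frame of stand between 0.1525 and 0.1555 m and angle between each of plate_0, plate_1, plate_2, plate_3's own z axis and vertical below 0.05 rad and x of each of plate_0, plate_1, plate_2, plate_3 in the frame of stand above 0.055 m and contact force between the fingers and plate_0 below 0.1 N and z of plate_1 in the frame of stand between 0.1525 and 0.1555 m and contact force between the fingers and plate_1 below 0.1 N and z of plate_2 in the frame of stand between 0.1525 and 0.1555 m and contact force between the fingers and plate_2 below 0.1 N and z of plate_3 in the frame of stand between 0.1525 and 0.1555 m and contact force between the fingers and plate_3 below 0.1 N), for 0.3 s.
At the end, for the whole second after the job is handed in: Every plate lies flat on the bed, square (4 deg), far end within 3 mm of the back fence; the bar lies flat on the bed, square (3 deg), within 3 mm of every plate's near end and covering at least a quarter of its width; all released and at rest (all of step 2 and x of each of plate_0, plate_1, plate_2, plate_3 in the frame of fence_foot above -0.038 m and angle between the x axis of each of plate_0, plate_1, plate_2, plate_3 and the x axis of stand, either way round below 0.07 rad and x of plate_0 in the frame of bar between -0.0605 and 0.0605 m and y of plate_0 in the frame of bar between -0.081 and 0.081 m and linear speed of each of plate_0, plate_1, plate_2, plate_3, bar below 0.01 m/s and x of plate_1 in the frame of bar between -0.0605 and 0.0605 m and y of plate_1 in the frame of bar between -0.081 and 0.081 m and x of plate_2 in the frame of bar between -0.0605 and 0.0605 m and y of plate_2 in the frame of bar between -0.081 and 0.081 m and x of plate_3 in the frame of bar between -0.0605 and 0.0605 m and y of plate_3 in the frame of bar between -0.081 and 0.081 m and z of bar in the frame of stand between 0.1515 and 0.1565 m and angle between bar's own z axis and vertical below 0.05 rad and angle between the x axis of bar and the x axis of stand, either way round below 0.05 rad and contact force between the fingers and bar below 0.1 N); the robot touches nothing.
It fails at once if the eraser or the tape roll is moved by more than 30 mm (distance of any of eraser, tape from where it was at the start of the episode above 0.03 m).
It fails at once if a plate or the bar falls from the stand (height (world z) of any of plate_0, plate_1, plate_2, plate_3, bar below 0.11 m).
Of plate_0, plate_1, plate_2, plate_3 only 3 to 4 are there at a start; the rules pass over those that are not, and their reading is None.
At some moment in a run one of bar may be knocked a few centimetres aside while the robot is not near it.
It also fails if it takes over 210 s, if anything falls off the work surface, if the arm or the gripper's body presses on something with over 40 N, if the wrist force passes 120 N, or if a joint passes its speed limit or range.

## Robot

A 6-joint arm with a two-finger parallel gripper is mounted at the origin on a cart in front of the work surface, level with it; the furniture and walls round the work are solid. World frame = base frame: x ahead of the robot, y to its left, z up, the work surface at z = 0. Lengths are in m, angles in rad, forces in N, time in s.
With the tool pointing down it reaches from about 0.375 to 0.9 m from the base axis. Payload 3.1 kg.
Tool frame: the origin (TCP) lies at the very end of the fingers, on their centre line; the grasp point (between the pads) lies 19 mm behind it; z points along the fingers, y is the direction in which the jaws open and shut (so a half turn about z gives the same grasp; the last joint's range is limited). The gripper opens to 85 mm and grips with 20 to 120 N. Pads are 22 mm wide; open, the fingers measure 114 mm over their backs; the gripper's body (76 mm by 85 mm) begins 54 mm behind the grasp point. The pads swing forward as they close: fully open they stand 13 mm farther back than shut.
Start: joints at [-1.395, 0.527, 1.433, -0, 1.181, -0.178], TCP at [0.217, -0.586, 0.211] pointing down, gripper open.
Joint ranges: [-3.08, 3.08], [-0.75, 2.2], [0.22, 2.44], [-1.43, 4.57], [0, 2.65], [-2.85, 2.85]. Speed limits (rad/s): [2.79, 2.79, 3.14, 3.14, 3.14, 3.14].

## Interface

Orientations are given as [roll, pitch, yaw] about the fixed x, y, z axes, in that order (R = Rz(yaw) Ry(pitch) Rx(roll)).
In Python, from bench import telemetry, optics, order gives the robot as it stands. The module is installed in compiled form; this text tells all that it offers.
- The arm moves only by the tool carry_out, never from a script. Its argument "commands" is a list of rows, each an object with "hand": the closure in counts, from 0 (fully open) to 255 (shut); "offset": the shift along the tool's x, y, z in m, a list of three; "delta_rot": the turn, a rotation vector about the tool's x, y, z in rad, a list of three. A call has 1 to 10 rows; each row is the pose to reach, as a shift and turn from the pose measured when the call began, along the tool's axes at that moment; what a row does not reach only later rows make up. A row lasts 1/10 s, in which the tool goes at most 50 mm and 8.59 degrees, less where a joint would pass 70% of its speed; a pose out of reach is approached as far as the arm can. A call with a gripper value outside its range is refused whole. The fingers move at their own pace and stop on an object; "newtons" is the grip in N (left out, the last holds). Time passes only in rows, so rows that repeat a pose let the fingers close. It gives the time, the measured TCP pose, the force and the opening at its end, in the units of the state.
- telemetry.sense(): the state, without advancing time (a new reading comes with each control period).
- optics.read_camera(name): name is "scene" or "top" or "wrist"; returns the picture (420x560x3 uint8, red, green, blue); there is no depth.
- optics.camera_info(name): a dict with "fx", "fy", "cx", "cy" (pixels), "R" (3x3) and "t" (3): a world point X has camera coordinates R X + t. Camera axes: x right, y down, z forward; pixel columns grow to the right and rows downward; lengths in m; the calibration is good to about 2 mm. A picture is of the moment at which its call begins: read the wrist's pose just before it. camera_info takes no time and is no camera call; for the wrist camera it gives the pose at the moment of the call.
- order.sign_off(): hands the job in, once; it reports no verdict.
The state is a dict: "time": time; "q": joint angles; "joint_vel": joint speeds; "effort": joint torques, N m; "eef_pos": TCP position; "ee_rot": TCP orientation; "wrist_force": force on the tool from outside, world axes, zero at the start; "moment": the same for the moment, N m; "width": finger opening in m.
Only numpy, scipy, OpenCV 4.12 (cv2) and the standard library are available. Lean on these libraries where they do the work, as an engineer would, in place of code of your own. Each camera call takes 0.05 s, during which the arm holds its last target.

## Working session

There is one attempt and no reset: what is moved stays moved. The work goes in short steps, Python scripts to look and compute and a tool call to move; the robot and the scene stay as the last step left them, time stands still between calls to the robot, and variables do not carry over. Pictures are saved under pics/ and viewed, and the job is handed in when it is done.

Besides the shell and the picture viewer there is one more tool, called after "Request:" as name([rows], argument=value, ...), one row to a line, values as JSON. carry_out: Moves the arm, as the interface text tells. Its arguments: {"type":"object","properties":{"commands":{"type":"array","items":{"type":"object","properties":{"hand":{"type":"number"},"offset":{"type":"array","items":{"type":"number"}},"delta_rot":{"type":"array","items":{"type":"number"}}}}},"newtons":{"type":"number"}},"required":["commands"]}

```bash
mkdir -p pics
cat > h.py <<'E'
import numpy as np, cv2
from bench import telemetry, optics, order
def snap(name, fn=None):
    info=optics.camera_info(name); im=optics.read_camera(name)
    if fn: cv2.imwrite('pics/'+fn, cv2.cvtColor(im,cv2.COLOR_RGB2BGR))
    return im,info
def ray(info,u,v,z):
    R=np.array(info['R']);t=np.array(info['t'])
    d=R.T@np.array([(u-info['cx'])/info['fx'],(v-info['cy'])/info['fy'],1]);c=-R.T@t
    s=(z-c[2])/d[2]; return c+s*d
def proj(info,X):
    p=np.array(info['R'])@np.array(X)+np.array(info['t'])
    return np.array([info['fx']*p[0]/p[2]+info['cx'],info['fy']*p[1]/p[2]+info['cy']])
E
python3 - <<'E'
from h import *
np.set_printoptions(precision=4,suppress=True)
print(telemetry.sense())
for n in ['scene','top','wrist']:
    im,i=snap(n,n+'0.png'); R=np.array(i['R']); print(n,i['fx'],i['cx'],i['cy'],-R.T@np.array(i['t']),R.tolist())
E
```

```text
{'time': 0.0, 'q': array([-1.3955,  0.5285,  1.4339, -0.    ,  1.1814, -0.1785]), 'joint_vel': array([-0.0012,  0.0006,  0.0007,  0.0004, -0.0004, -0.0014]), 'effort': array([  0.0009, -44.2348, -17.8021,  -0.0002,   0.0083,   0.    ]), 'eef_pos': array([ 0.2164, -0.5855,  0.2101]), 'ee_rot': array([-3.1394, -0.0004,  0.3538]), 'wrist_force': array([-1.4254, -0.6953, -0.0251]), 'moment': array([-0.0241,  0.0072,  0.0059]), 'width': 0.08539936373529962}
scene 454.45852628083776 292.630274376507 208.20291098405332 [-0.1761 -0.7987  0.725 ] [[0.7471347299517295, -0.6646370104931321, 0.006880376640029214], [-0.31916884626758174, -0.36782706078964167, -0.8734039734985602], [0.5830273946155334, 0.6503544400045298, -0.48694779955783485]]
top 436.07479206942475 286.3466226141657 215.39677368455528 [ 0.4099 -0.0085  1.0265] [[0.028157498317860716, -0.9994919848361009, -0.014930758080893431], [-0.9893311130592614, -0.025729172633021404, -0.14339441554169222], [0.14293741295197346, 0.01880909152539466, -0.9895529869868445]]
wrist 319.9195076595355 275.7707676061886 208.49769552748745 [ 0.2944 -0.5572  0.373 ] [[0.345886532406547, -0.9382713965798486, -0.0030484520463202615], [-0.8874639083827415, -0.32820797327232676, 0.32355422667383515], [-0.3045822023983123, -0.10920765834214986, -0.94620471851583]]
```

View pics/scene0.png

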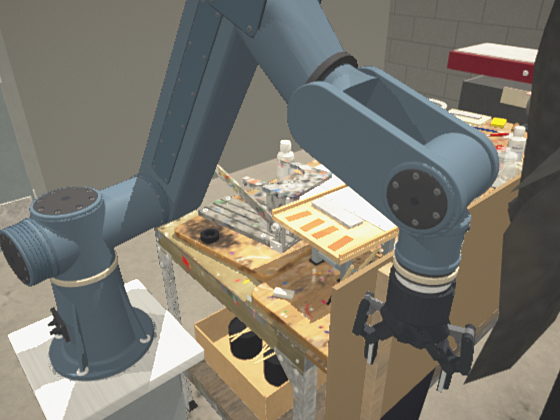

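View pics/top0.png

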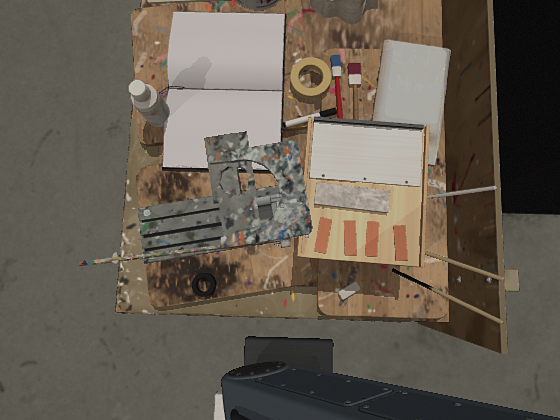

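The top view shows four plates at about (323,236), (350,238), (372,239) and (401,243). The bar is at (352,197), the bed is above it, the tape is at (204,285) and the eraser is at (348,292).

Run:
```python
from h import *
np.set_printoptions(precision=4,suppress=True)
im=cv2.cvtColor(cv2.imread('pics/top0.png'),cv2.COLOR_BGR2RGB); i=optics.camera_info('top')
c=im[110:310,280:460]; cv2.imwrite('pics/topcrop0.png',cv2.cvtColor(cv2.resize(c,None,fx=3,fy=3,interpolation=cv2.INTER_CUBIC),cv2.COLOR_RGB2BGR)[:600])
hsv=cv2.cvtColor(im,cv2.COLOR_RGB2HSV)
m=cv2.inRange(hsv,(3,110,100),(14,255,255)); m[:, :290]=0; m[:200]=0; m[270:]=0; m[:,430:]=0
cs,_=cv2.findContours(m,cv2.RETR_EXTERNAL,cv2.CHAIN_APPROX_NONE)
for k in cs:
    if cv2.contourArea(k)<100: continue
    P=np.array([ray(i,*p,.152)[:2] for p in k[:,0].astype(float)],np.float32)
    print(cv2.contourArea(k),cv2.boundingRect(k),cv2.minAreaRect(P))
print(telemetry.sense()['time'])
```

```text
374.5 (393, 225, 15, 36) ((0.48741021752357483, -0.22083483636379242), (0.0702526718378067, 0.024643324315547943), 3.272439479827881)
374.5 (365, 221, 14, 36) ((0.4942537844181061, -0.16421779990196228), (0.024065326899290085, 0.07005569338798523), 86.11600494384766)
368.5 (344, 221, 13, 35) ((0.49392321705818176, -0.12019665539264679), (0.06870875507593155, 0.02369590476155281), 2.2774698734283447)
367.0 (314, 217, 18, 36) ((0.4987381100654602, -0.0659598559141159), (0.023838553577661514, 0.07001247256994247), 81.09877014160156)
0.15
```

View pics/topcrop0.png

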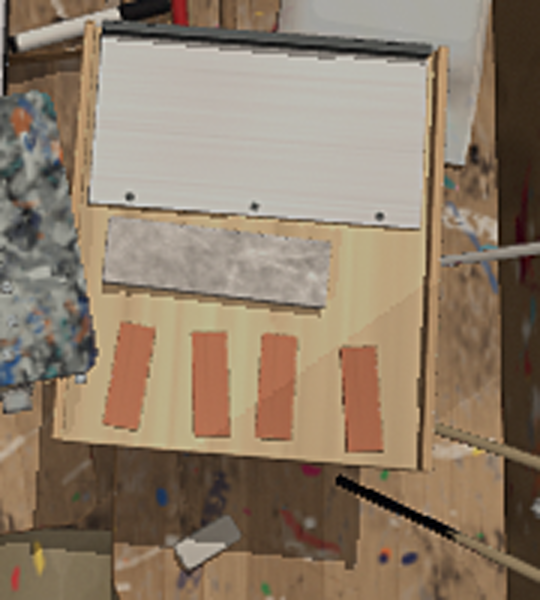

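Run:
```python
from h import *
np.set_printoptions(precision=4,suppress=True)
i=optics.camera_info('top')
def P(x,y,z): return ray(i,x/3+280-.33,y/3+110-.33,z)
a,b=P(55,438,.15),P(420,468,.15); print('front',a,b,np.arctan2(-(b-a)[0],-(b-a)[1]) , np.linalg.norm(a-b))
a,b=P(90,204,.154),P(420,229,.154); print('bed',a,b,np.arctan2((a-b)[0],(a-b)[1]),np.linalg.norm(a-b))
a,b=P(104,38,.164),P(432,58,.164); print('fence top front?',a,b,np.arctan2((a-b)[0],(a-b)[1]),np.linalg.norm(a-b))
for p in [(107,217),(331,241),(323,307),(102,283)]: print('bar',P(*p,.162))
```

```text
front [ 0.4556 -0.0174  0.15  ] [ 0.4424 -0.2598  0.15  ] 0.05442437862207051 0.24266506790383618
bed [ 0.6152 -0.0374  0.154 ] [ 0.6033 -0.2611  0.154 ] 0.05277913077568916 0.22401922962902432
fence top front? [ 0.7297 -0.0443  0.164 ] [ 0.7205 -0.2682  0.164 ] 0.04091841610916359 0.22411136008495167
bar [ 0.6046 -0.0488  0.162 ]
bar [ 0.5919 -0.1992  0.162 ]
bar [ 0.5469 -0.1936  0.162 ]
bar [ 0.5593 -0.0463  0.162 ]
```

```bash
cat >> h.py <<'E'
from scipy.spatial.transform import Rotation as Ro
np.set_printoptions(precision=4,suppress=True)
YAW=-0.053
ST=np.array([0.594,-0.1465])  # stand origin xy
def s2w(x,y):  # stand -> world xy (m)
    c,s=np.cos(YAW),np.sin(YAW); return ST+np.array([c*x-s*y,s*x+c*y])
def w2s(p):
    c,s=np.cos(YAW),np.sin(YAW); d=np.array(p)[:2]-ST; return np.array([c*d[0]+s*d[1],-s*d[0]+c*d[1]])
def go(pos,yaw,start=None):
    """offset+delta_rot for world pos, tool down with yaw"""
    s=telemetry.sense(); R0=Ro.from_euler('xyz',s['ee_rot']); p0=s['eef_pos']
    if start is not None: p0,R0=start
    R1=Ro.from_euler('xyz',[np.pi,0,yaw])
    o=R0.inv().apply(np.array(pos)-p0); r=(R0.inv()*R1).as_rotvec()
    print('offset',o.round(4).tolist(),'rot',r.round(4).tolist(),'|o|',np.linalg.norm(o).round(3))
def st():
    s=telemetry.sense(); print('t',round(s['time'],2),'pos',s['eef_pos'],'rot',s['ee_rot'],'F',s['wrist_force'],'w',s['width'], 'stand',w2s(s['eef_pos'])*1000)
E
python3 - <<'E'
from h import *
st(); p=s2w(-.1,0); print(p); go([.2164,-.5855,.42],.354); go([p[0]-.02,p[1],.40],YAW)
E
```

```text
t 0.15 pos [ 0.2165 -0.5857  0.2103] rot [-3.1399 -0.0003  0.3538] F [-0.0881 -0.5348  0.0146] w 0.08515130561155052 stand [-353.7298 -458.5447]
[ 0.4941 -0.1412]
offset [0.0, -0.0005, -0.2097] rot [-0.0017, -0.0003, -0.0002] |o| 0.21
offset [0.3958, -0.328, -0.189] rot [-0.0018, 0.0001, 0.4068] |o| 0.548
```

Request:
carry_out([
  {"hand": 255, "offset": [0, 0, -0.21], "delta_rot": [0, 0, 0]},
  {"hand": 255, "offset": [0, 0, -0.21], "delta_rot": [0, 0, 0]},
  {"hand": 255, "offset": [0, 0, -0.21], "delta_rot": [0, 0, 0]},
  {"hand": 255, "offset": [0, 0, -0.21], "delta_rot": [0, 0, 0]},
  {"hand": 255, "offset": [0.2, -0.165, -0.21], "delta_rot": [0, 0, 0.2]},
  {"hand": 255, "offset": [0.396, -0.328, -0.19], "delta_rot": [0, 0, 0.407]},
  {"hand": 255, "offset": [0.396, -0.328, -0.19], "delta_rot": [0, 0, 0.407]},
  {"hand": 255, "offset": [0.396, -0.328, -0.19], "delta_rot": [0, 0, 0.407]},
  {"hand": 255, "offset": [0.396, -0.328, -0.19], "delta_rot": [0, 0, 0.407]},
  {"hand": 255, "offset": [0.396, -0.328, -0.19], "delta_rot": [0, 0, 0.407]},
], newtons=40)

```text
time: 1.15
eef_pos: [0.3674, -0.3245, 0.4063]
ee_rot: [-3.14, 0.0, -0.054]
wrist_force: [0.8, -0.1, -0.0]
width: 0.0001
```

Run:
```python
from h import *
st(); p=s2w(-.1,0); go([p[0]-.02,p[1],.40],YAW)
```

```text
t 1.15 pos [ 0.3674 -0.3245  0.4063] rot [-3.1396  0.0004 -0.0537] F [ 0.7936 -0.1488 -0.0431] w 6.301081085058165e-05 stand [-216.8738 -189.7995]
offset [0.0968, -0.1888, 0.0066] rot [-0.002, 0.0004, -0.0007] |o| 0.212
```

Request:
carry_out([
  {"hand": 255, "offset": [0.097, -0.189, 0.007], "delta_rot": [-0.002, 0, 0]},
  {"hand": 255, "offset": [0.097, -0.189, 0.007], "delta_rot": [-0.002, 0, 0]},
  {"hand": 255, "offset": [0.097, -0.189, 0.007], "delta_rot": [-0.002, 0, 0]},
  {"hand": 255, "offset": [0.097, -0.189, 0.007], "delta_rot": [-0.002, 0, 0]},
  {"hand": 255, "offset": [0.097, -0.189, 0.007], "delta_rot": [-0.002, 0, 0]},
  {"hand": 255, "offset": [0.097, -0.189, 0.007], "delta_rot": [-0.002, 0, 0]},
  {"hand": 255, "offset": [0.097, -0.189, 0.007], "delta_rot": [-0.002, 0, 0]},
])

```text
time: 1.85
eef_pos: [0.4741, -0.1412, 0.3994]
ee_rot: [3.141, 0.001, -0.053]
wrist_force: [0.9, -0.3, 0.7]
width: -0.0002
```

Run:
```python
from h import *
st(); im,i=snap('wrist','w1.png'); print(optics.camera_info('wrist'))
```

```text
t 1.85 pos [ 0.4741 -0.1412  0.3994] rot [ 3.1412  0.0013 -0.053 ] F [ 0.9414 -0.2512  0.744 ] w -0.0001864450188863724 stand [-120.0415   -1.0413]
{'fx': 319.9195076595355, 'fy': 319.9195076595355, 'cx': 275.7707676061886, 'cy': 208.49769552748745, 'R': array([[-0.055 , -0.9985, -0.0004],
       [-0.9442,  0.0519,  0.3253],
       [-0.3248,  0.0183, -0.9456]]), 't': array([-0.1153,  0.3507,  0.7152])}
```

View pics/w1.png

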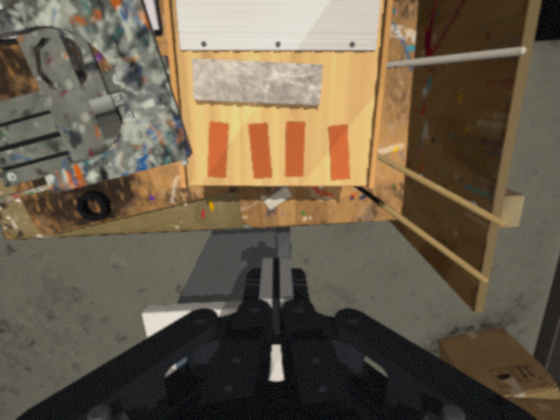

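```bash
cat >> h.py <<'E'
def plates(im,i,z=.152,roi=None,amin=100):
    hsv=cv2.cvtColor(im,cv2.COLOR_RGB2HSV)
    m=cv2.inRange(hsv,(3,130,80),(13,255,255))
    if roi is not None:
        mm=np.zeros_like(m); a,b,c,d=roi; mm[b:d,a:c]=255; m&=mm
    m=cv2.morphologyEx(m,cv2.MORPH_OPEN,np.ones((3,3),np.uint8))
    cs,_=cv2.findContours(m,cv2.RETR_EXTERNAL,cv2.CHAIN_APPROX_NONE); out=[]
    for k in cs:
        if cv2.contourArea(k)<amin: continue
        P=np.array([w2s(ray(i,*p,z)) for p in k[:,0].astype(float)],np.float32)*1000
        (c,wh,a)=cv2.minAreaRect(P)
        if wh[0]<wh[1]: a-=90; wh=wh[::-1]
        a=(a+90)%180-90
        out.append((np.round(c,1),np.round(wh,1),round(float(a),1)))
    return sorted(out,key=lambda o:-o[0][1])
E
python3 - <<'E'
from h import *
im=cv2.cvtColor(cv2.imread('pics/w1.png'),cv2.COLOR_BGR2RGB); i=optics.camera_info('wrist')
for o in plates(im,i,roi=(180,100,380,190)): print('w',o)
im,i2=snap('top','t1.png')
for o in plates(im,i2,roi=(290,200,430,270)): print('t',o)
c=cv2.imread('pics/w1.png')[0:200,160:400]; cv2.imwrite('pics/w1c.png',cv2.resize(c,None,fx=3,fy=3,interpolation=cv2.INTER_CUBIC))
E
```

```text
w (array([-99. ,  72.9]), array([69.8, 23.4]), -5.8)
w (array([-100.4,   18.4]), array([69.1, 23.6]), 4.6)
w (array([-98.8, -25.5]), array([68.8, 23.4]), -1.0)
w (array([-102.4,  -82.3]), array([69.5, 23.7]), 6.3)
t (array([-99.6,  75.5]), array([68.6, 21.7]), -5.6)
t (array([-100.4,   21.3]), array([66.7, 22.1]), 3.6)
```

View pics/w1c.png

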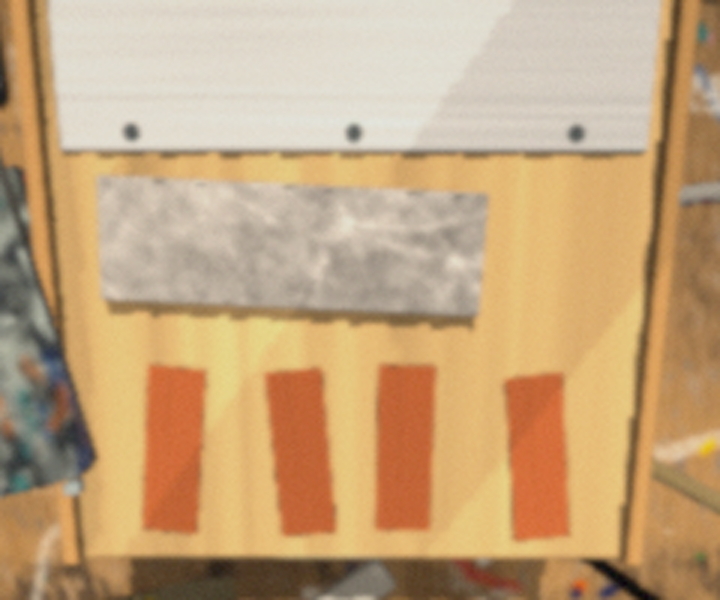

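Run:
```python
from h import *
i=optics.camera_info('wrist')
def P(x,y,z): return w2s(ray(i,x/3+160-.33,y/3-.33,z))*1000
for p in [(62,150,.154),(647,150,.154),(353,132,.154),(85,557,.15),(622,557,.15),(65,557,.15),(640,559,.15)]: print(p,P(*p))
```

```text
(62, 150, 0.154) [ 16.6074 107.7425]
(647, 150, 0.154) [  15.9225 -116.9987]
(353, 132, 0.154) [22.4788 -4.0765]
(85, 557, 0.15) [-145.7824  114.9165]
(622, 557, 0.15) [-146.459  -123.0415]
(65, 557, 0.15) [-145.7571  123.7817]
(640, 559, 0.15) [-147.3968 -131.103 ]
```

Run:
```python
from h import *
i=optics.camera_info('wrist'); s=telemetry.sense(); print(proj(i,s['eef_pos']), proj(i,s['eef_pos']+[0,0,.05]))
it=optics.camera_info('top'); print(proj(it,s['eef_pos']))
w=cv2.imread('pics/w1.png')[230:330,220:340]; cv2.imwrite('pics/w1f.png',cv2.resize(w,None,fx=5,fy=5))
w=cv2.imread('pics/t1.png')[150:330,250:450]; cv2.imwrite('pics/t1f.png',cv2.resize(w,None,fx=3,fy=3))
```

```text
[275.7716 254.1315] [275.7101 309.1976]
[386.9977 236.3035]
```

View pics/w1f.png

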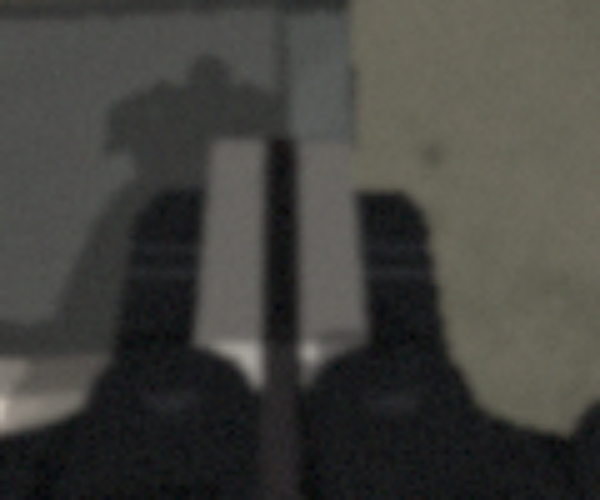

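View pics/t1f.png

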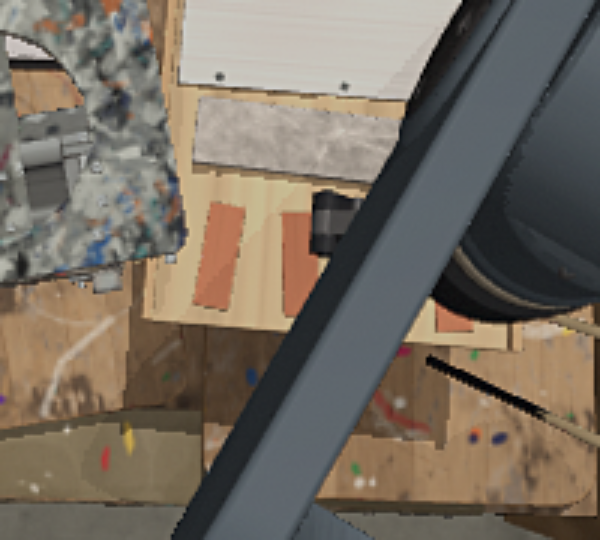

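```bash
cat >> h.py <<'E'
ST=s2w(-.0009,-.0040); YAW=-0.055
E
python3 - <<'E'
from h import *
im=cv2.cvtColor(cv2.imread('pics/w1.png'),cv2.COLOR_BGR2RGB); i=optics.camera_info('wrist')
for o in plates(im,i,roi=(180,100,380,190)): print('w',o)
p=s2w(-.085,-.0215); go([*p,.170],YAW); print(ST)
snap('scene','s1.png')
E
```

```text
w (array([-98.2,  76.4]), array([69.8, 23.4]), -5.8)
w (array([-99.5,  21.9]), array([69.1, 23.6]), 4.7)
w (array([-97.9, -22. ]), array([68.8, 23.4]), -0.9)
w (array([-101.5,  -78.9]), array([69.5, 23.7]), 6.3)
offset [0.0345, 0.0232, 0.2295] rot [0.0003, 0.0009, -0.0004] |o| 0.233
[ 0.5929 -0.1504]
```

View pics/s1.png

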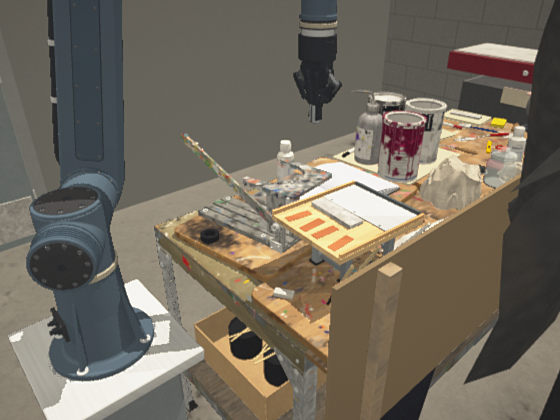

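The scene view shows the arm over the stand. The device on the left is about as tall as the stand. Descending over plate 2.

Request:
carry_out([
  {"hand": 255, "offset": [0.0345, 0.023, 0.1], "delta_rot": [0, 0, 0]},
  {"hand": 255, "offset": [0.0345, 0.023, 0.15], "delta_rot": [0, 0, 0]},
  {"hand": 255, "offset": [0.0345, 0.023, 0.2], "delta_rot": [0, 0, 0]},
  {"hand": 255, "offset": [0.0345, 0.023, 0.225], "delta_rot": [0, 0, 0]},
  {"hand": 255, "offset": [0.0345, 0.023, 0.234], "delta_rot": [0, 0, 0]},
  {"hand": 255, "offset": [0.0345, 0.023, 0.237], "delta_rot": [0, 0, 0]},
  {"hand": 255, "offset": [0.0345, 0.023, 0.239], "delta_rot": [0, 0, 0]},
])

```text
time: 2.7
eef_pos: [0.5067, -0.1683, 0.1605]
ee_rot: [-3.142, 0.002, -0.058]
wrist_force: [0.3, -0.3, -0.1]
width: -0.0001
```

Run:
```python
from h import *
st(); im,i=snap('wrist','w2.png')
for o in plates(im,i,amin=200): print('w',o)
```

```text
t 2.7 pos [ 0.5067 -0.1683  0.1605] rot [-3.1415  0.0015 -0.0576] F [ 0.3415 -0.2613 -0.1499] w -0.00011104534878653568 stand [-85.1059 -22.5767]
w (array([-97.8,  77. ]), array([70.1, 24.3]), -5.9)
w (array([-90.6,  23.3]), array([53.2, 23.9]), 5.0)
w (array([-78.5, -21.5]), array([32.8, 23.4]), -1.1)
w (array([-100.8,  -78. ]), array([69.9, 23.9]), 6.7)
```

View pics/w2.png

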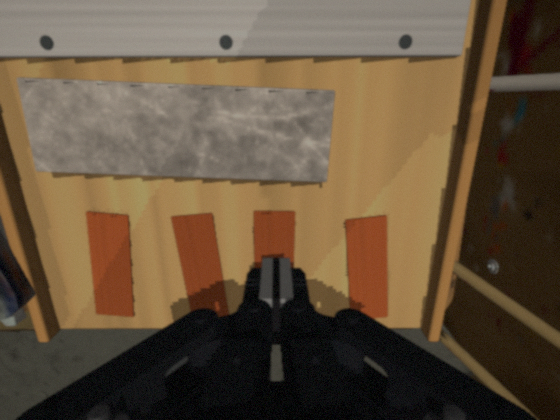

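Request:
carry_out([
  {"hand": 255, "offset": [0, 0, 0.004], "delta_rot": [0, 0, 0]},
  {"hand": 255, "offset": [0, 0, 0.006], "delta_rot": [0, 0, 0]},
  {"hand": 255, "offset": [0, 0, 0.008], "delta_rot": [0, 0, 0]},
  {"hand": 255, "offset": [0, 0, 0.0085], "delta_rot": [0, 0, 0]},
])

```text
time: 3.15
eef_pos: [0.5078, -0.1685, 0.1537]
ee_rot: [3.14, -0.002, -0.057]
wrist_force: [0.2, 0.4, 0.4]
width: 0.0002
```

Request:
carry_out([
  {"hand": 255, "offset": [0, 0, 0.001], "delta_rot": [0, 0, 0]},
  {"hand": 255, "offset": [0, 0, 0.0015], "delta_rot": [0, 0, 0]},
  {"hand": 255, "offset": [0, 0, 0.002], "delta_rot": [0, 0, 0]},
  {"hand": 255, "offset": [0, 0, 0.002], "delta_rot": [0, 0, 0]},
])

```text
time: 3.55
eef_pos: [0.5077, -0.1685, 0.1516]
ee_rot: [3.14, -0.002, -0.057]
wrist_force: [-0.3, -0.1, -0.6]
width: 0.0
```

Request:
carry_out([
  {"hand": 255, "offset": [0, 0, 0.001], "delta_rot": [0, 0, 0]},
  {"hand": 255, "offset": [0, 0, 0.001], "delta_rot": [0, 0, 0]},
  {"hand": 255, "offset": [0, 0, 0.001], "delta_rot": [0, 0, 0]},
])

```text
time: 3.85
eef_pos: [0.5077, -0.1685, 0.1505]
ee_rot: [3.14, -0.002, -0.057]
wrist_force: [-0.3, -0.5, 0.5]
width: 0.0
```

Request:
carry_out([
  {"hand": 255, "offset": [0, 0, 0.0005], "delta_rot": [0, 0, 0]},
  {"hand": 255, "offset": [0, 0, 0.001], "delta_rot": [0, 0, 0]},
  {"hand": 255, "offset": [0, 0, 0.001], "delta_rot": [0, 0, 0]},
])

```text
time: 4.15
eef_pos: [0.5077, -0.1685, 0.1494]
ee_rot: [3.14, -0.002, -0.057]
wrist_force: [-0.5, 0.1, 0.3]
width: 0.0002
```

Run:
```python
from h import *
st(); im,i=snap('wrist','w3.png')
cv2.imwrite('pics/w3c.png',cv2.resize(cv2.imread('pics/w3.png')[190:340,180:380],None,fx=4,fy=4))
```

```text
t 4.15 pos [ 0.5077 -0.1685  0.1494] rot [ 3.1401 -0.0016 -0.057 ] F [-0.4648  0.1154  0.2616] w 0.00018640117946123187 stand [-84.1192 -22.6693]
```

View pics/w3c.png

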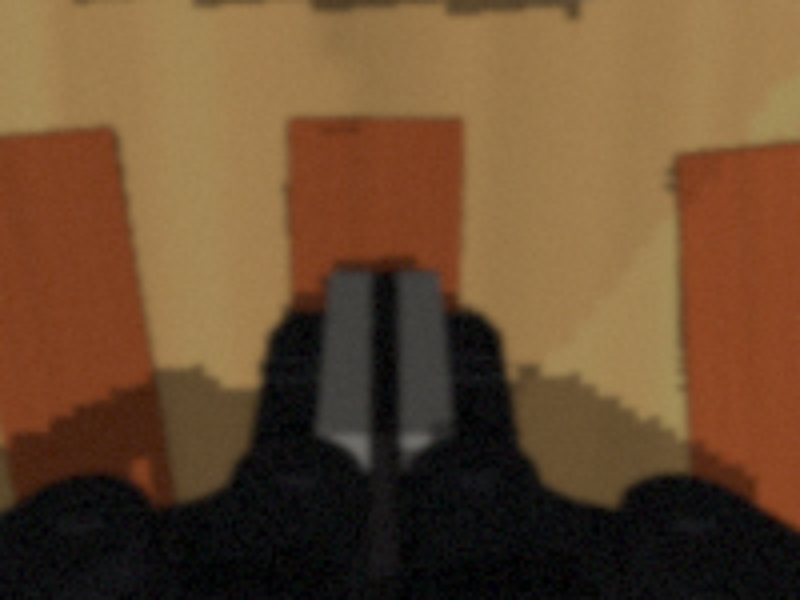

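Request:
carry_out([
  {"hand": 255, "offset": [0, 0, 0.0005], "delta_rot": [0, 0, 0]},
  {"hand": 255, "offset": [0, 0, 0.001], "delta_rot": [0, 0, 0]},
  {"hand": 255, "offset": [0, 0, 0.001], "delta_rot": [0, 0, 0]},
])

```text
time: 4.5
eef_pos: [0.5076, -0.1684, 0.1484]
ee_rot: [3.14, -0.001, -0.057]
wrist_force: [-0.3, -0.4, 0.0]
width: -0.0001
```

Request:
carry_out([
  {"hand": 255, "offset": [0, 0, 0.0005], "delta_rot": [0, 0, 0]},
  {"hand": 255, "offset": [0, 0, 0.001], "delta_rot": [0, 0, 0]},
  {"hand": 255, "offset": [0, 0, 0.001], "delta_rot": [0, 0, 0]},
])

```text
time: 4.8
eef_pos: [0.5076, -0.1684, 0.1473]
ee_rot: [3.14, -0.001, -0.057]
wrist_force: [-0.2, 0.3, -0.4]
width: -0.0003
```

Request:
carry_out([
  {"hand": 255, "offset": [0, 0, 0.0005], "delta_rot": [0, 0, 0]},
  {"hand": 255, "offset": [0, 0, 0.001], "delta_rot": [0, 0, 0]},
  {"hand": 255, "offset": [0, 0, 0.0015], "delta_rot": [0, 0, 0]},
  {"hand": 255, "offset": [0, 0, 0.0015], "delta_rot": [0, 0, 0]},
])

```text
time: 5.2
eef_pos: [0.5075, -0.1684, 0.1457]
ee_rot: [3.14, -0.001, -0.057]
wrist_force: [0.1, -0.8, -0.5]
width: -0.0003
```

Run:
```python
from h import *
st(); im,i=snap('wrist','w4.png'); print(proj(i,telemetry.sense()['eef_pos']))
cv2.imwrite('pics/w4c.png',cv2.resize(cv2.imread('pics/w4.png')[190:340,180:380],None,fx=4,fy=4))
im,i=snap('scene','s4.png'); print(proj(i,telemetry.sense()['eef_pos']))
cv2.imwrite('pics/s4c.png',cv2.resize(cv2.imread('pics/s4.png')[170:270,250:450],None,fx=4,fy=4,interpolation=cv2.INTER_CUBIC))
```

```text
t 5.2 pos [ 0.5075 -0.1684  0.1457] rot [ 3.1403 -0.0012 -0.057 ] F [ 0.0621 -0.7585 -0.4653] w -0.0003056649805730674 stand [-84.2584 -22.6205]
[275.812  254.1196]
[329.236  231.5032]
```

View pics/w4c.png

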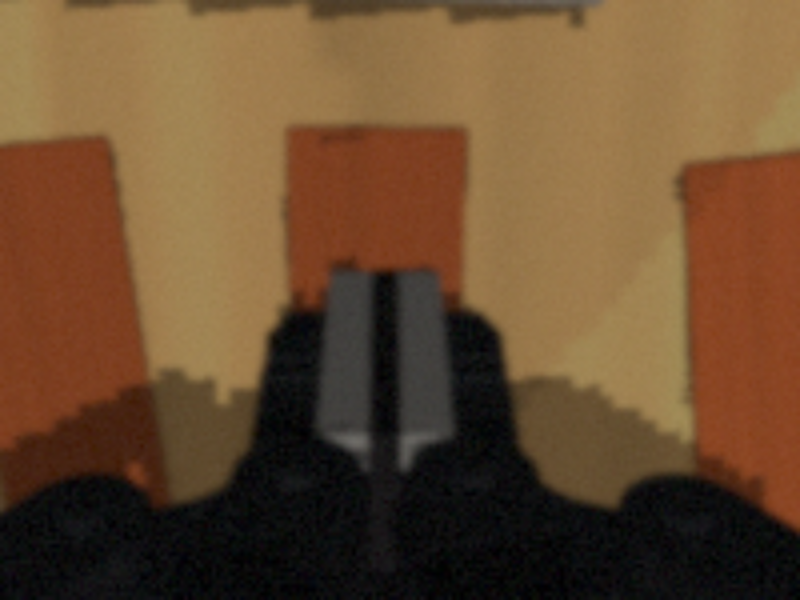

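View pics/s4c.png

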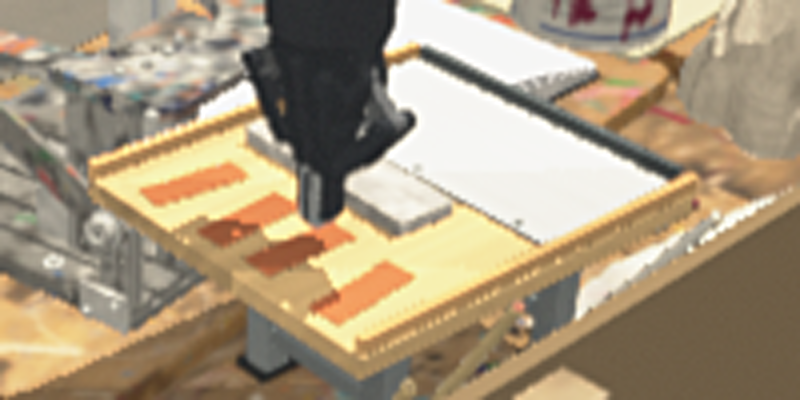

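Request:
carry_out([
  {"hand": 255, "offset": [0, 0, 0.001], "delta_rot": [0, 0, 0]},
  {"hand": 255, "offset": [0, 0, 0.002], "delta_rot": [0, 0, 0]},
  {"hand": 255, "offset": [0, 0, 0.0025], "delta_rot": [0, 0, 0]},
  {"hand": 255, "offset": [0, 0, 0.0025], "delta_rot": [0, 0, 0]},
])

```text
time: 5.7
eef_pos: [0.5075, -0.1684, 0.1432]
ee_rot: [3.14, -0.001, -0.057]
wrist_force: [-0.3, -0.6, 0.5]
width: -0.0001
```

Request:
carry_out([
  {"hand": 255, "offset": [0, 0, 0.001], "delta_rot": [0, 0, 0]},
  {"hand": 255, "offset": [0, 0, 0.002], "delta_rot": [0, 0, 0]},
  {"hand": 255, "offset": [0, 0, 0.0025], "delta_rot": [0, 0, 0]},
  {"hand": 255, "offset": [0, 0, 0.0025], "delta_rot": [0, 0, 0]},
])

```text
time: 6.1
eef_pos: [0.5074, -0.1684, 0.1405]
ee_rot: [3.14, -0.001, -0.057]
wrist_force: [0.7, 0.7, 0.9]
width: -0.0
```

Request:
carry_out([
  {"hand": 255, "offset": [0, 0, 0.001], "delta_rot": [0, 0, 0]},
  {"hand": 255, "offset": [0, 0, 0.0015], "delta_rot": [0, 0, 0]},
  {"hand": 255, "offset": [0, 0, 0.0015], "delta_rot": [0, 0, 0]},
])

```text
time: 6.4
eef_pos: [0.5074, -0.1683, 0.1389]
ee_rot: [3.141, -0.001, -0.057]
wrist_force: [-0.3, -0.4, -0.0]
width: 0.0
```

Run:
```python
from h import *
st(); im,i=snap('wrist','w5.png'); im,i=snap('scene','s5.png'); p=telemetry.sense()['eef_pos']; print(proj(i,p),proj(i,p+[0,0,.02]))
a=cv2.resize(cv2.imread('pics/w5.png')[200:320,200:350],None,fx=3,fy=3,interpolation=cv2.INTER_CUBIC)
b=cv2.resize(cv2.imread('pics/s5.png')[200:245,300:355],None,fx=8,fy=8,interpolation=cv2.INTER_CUBIC)
c=np.zeros((370,900,3),np.uint8); c[:360,:450]=a; c[:360,455:895]=b; cv2.imwrite('pics/c5.png',c[:, :800]) if 0 else cv2.imwrite('pics/c5.png',cv2.resize(c,(800,329)))
```

```text
t 6.4 pos [ 0.5074 -0.1683  0.1389] rot [ 3.1406 -0.0006 -0.057 ] F [-0.2996 -0.398  -0.0258] w 7.743248433198853e-07 stand [-84.4206 -22.5497]
[329.0503 233.8834] [329.4352 226.7911]
```

View pics/c5.png

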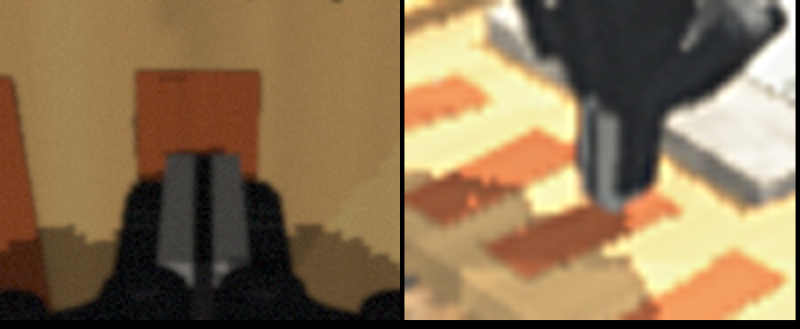

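Request:
carry_out([
  {"hand": 255, "offset": [0, 0, 0.0005], "delta_rot": [0, 0, 0]},
  {"hand": 255, "offset": [0, 0, 0.001], "delta_rot": [0, 0, 0]},
  {"hand": 255, "offset": [0, 0, 0.001], "delta_rot": [0, 0, 0]},
])

```text
time: 6.8
eef_pos: [0.5074, -0.1683, 0.138]
ee_rot: [3.141, -0.001, -0.057]
wrist_force: [-0.9, 0.1, -0.1]
width: -0.0001
```

Request:
carry_out([
  {"hand": 255, "offset": [0, 0, 0.0005], "delta_rot": [0, 0, 0]},
  {"hand": 255, "offset": [0, 0, 0.001], "delta_rot": [0, 0, 0]},
  {"hand": 255, "offset": [0, 0, 0.001], "delta_rot": [0, 0, 0]},
])

```text
time: 7.1
eef_pos: [0.5073, -0.1683, 0.1369]
ee_rot: [3.141, -0.001, -0.057]
wrist_force: [-0.1, 1.0, -0.0]
width: -0.0001
```

Request:
carry_out([
  {"hand": 255, "offset": [0, 0, 0.0005], "delta_rot": [0, 0, 0]},
  {"hand": 255, "offset": [0, 0, 0.001], "delta_rot": [0, 0, 0]},
  {"hand": 255, "offset": [0, 0, 0.0015], "delta_rot": [0, 0, 0]},
])

```text
time: 7.4
eef_pos: [0.5073, -0.1683, 0.1353]
ee_rot: [3.141, -0.0, -0.057]
wrist_force: [0.5, 0.3, -0.0]
width: -0.0001
```

Request:
carry_out([
  {"hand": 255, "offset": [0, 0, 0.0005], "delta_rot": [0, 0, 0]},
  {"hand": 255, "offset": [0, 0, 0.001], "delta_rot": [0, 0, 0]},
  {"hand": 255, "offset": [0, 0, 0.0015], "delta_rot": [0, 0, 0]},
])

```text
time: 7.7
eef_pos: [0.5073, -0.1683, 0.1338]
ee_rot: [3.141, -0.0, -0.057]
wrist_force: [0.5, 0.5, 0.5]
width: 0.0004
```

Request:
carry_out([
  {"hand": 255, "offset": [0, 0, 0.0005], "delta_rot": [0, 0, 0]},
  {"hand": 255, "offset": [0, 0, 0.001], "delta_rot": [0, 0, 0]},
  {"hand": 255, "offset": [0, 0, 0.0015], "delta_rot": [0, 0, 0]},
])

```text
time: 8.0
eef_pos: [0.5073, -0.1683, 0.1322]
ee_rot: [3.141, -0.0, -0.057]
wrist_force: [-0.2, -0.7, -0.1]
width: -0.0
```

Run:
```python
from h import *
st(); s=telemetry.sense(); print(s['effort'],s['q'],s['moment']); im,i=snap('wrist','w6.png'); im,i=snap('scene','s6.png'); p=telemetry.sense()['eef_pos']; print(proj(i,p),proj(i,p+[0,0,.02]))
a=cv2.resize(cv2.imread('pics/w6.png')[200:320,200:350],None,fx=3,fy=3,interpolation=cv2.INTER_CUBIC)
b=cv2.resize(cv2.imread('pics/s6.png')[200:245,300:355],None,fx=8,fy=8,interpolation=cv2.INTER_CUBIC)
c=np.zeros((370,900,3),np.uint8); c[:360,:450]=a; c[:360,455:895]=b; cv2.imwrite('pics/c6.png',cv2.resize(c,(800,329)))
```

```text
t 8.0 pos [ 0.5073 -0.1683  0.1322] rot [ 3.1406 -0.0005 -0.057 ] F [-0.2125 -0.6894 -0.0943] w -3.0732611211150306e-06 stand [-84.4818 -22.5259]
[  0.0002 -38.9303 -12.9527  -0.0016   0.0053  -0.    ] [-0.5291  0.518   1.7368 -0.0008  0.886   1.0991] [-0.0121  0.0089  0.0062]
[328.8394 236.2872] [329.2212 229.2379]
```

View pics/c6.png

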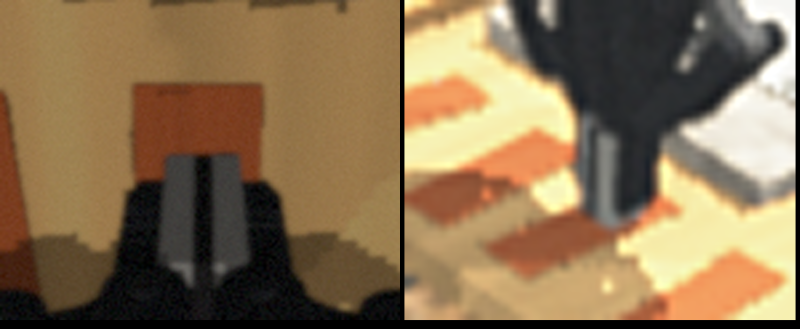

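Request:
carry_out([
  {"hand": 255, "offset": [0, 0, 0.0005], "delta_rot": [0, 0, 0]},
  {"hand": 255, "offset": [0, 0, 0.001], "delta_rot": [0, 0, 0]},
  {"hand": 255, "offset": [0, 0, 0.0015], "delta_rot": [0, 0, 0]},
])

```text
time: 8.4
eef_pos: [0.5074, -0.1683, 0.1318]
ee_rot: [3.14, -0.001, -0.057]
wrist_force: [-1.6, 1.3, 11.7]
width: 0.0001
```

Contact comes at a reported z of 0.1318, so the real fingertips sit about 20 mm behind the reported TCP. Dragging now.

Request:
carry_out([
  {"hand": 255, "offset": [0, 0, 0.0015], "delta_rot": [0, 0, 0]},
  {"hand": 255, "offset": [-0.003, 0, 0.0015], "delta_rot": [0, 0, 0]},
  {"hand": 255, "offset": [-0.008, 0, 0.0015], "delta_rot": [0, 0, 0]},
  {"hand": 255, "offset": [-0.014, 0, 0.0015], "delta_rot": [0, 0, 0]},
  {"hand": 255, "offset": [-0.02, 0, 0.0015], "delta_rot": [0, 0, 0]},
  {"hand": 255, "offset": [-0.026, 0, 0.0015], "delta_rot": [0, 0, 0]},
  {"hand": 255, "offset": [-0.032, 0, 0.0015], "delta_rot": [0, 0, 0]},
  {"hand": 255, "offset": [-0.037, 0, 0.0015], "delta_rot": [0, 0, 0]},
  {"hand": 255, "offset": [-0.037, 0, 0.0015], "delta_rot": [0, 0, 0]},
])

```text
time: 9.3
eef_pos: [0.4726, -0.1677, 0.1319]
ee_rot: [3.137, -0.007, -0.057]
wrist_force: [1.7, -0.5, 8.1]
width: 0.0005
```

Run:
```python
from h import *
st(); im,i=snap('wrist','w7.png')
for o in plates(im,i,amin=200): print('w',o)
```

```text
t 9.3 pos [ 0.4726 -0.1677  0.1319] rot [ 3.1373 -0.0068 -0.0572] F [ 1.6667 -0.5403  8.1257] w 0.0005099314739462435 stand [-119.155   -23.8744]
w (array([-98.,  77.]), array([69.9, 24.3]), -5.9)
w (array([-99.2,  22.6]), array([69.7, 24.1]), 5.0)
w (array([-106.4,  -22.8]), array([23.7, 19.6]), 89.7)
w (array([-100.9,  -77.9]), array([69.7, 23.9]), 6.6)
```

View pics/w7.png

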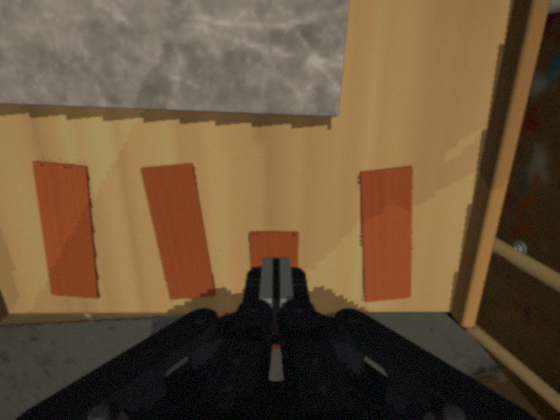

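Request:
carry_out([
  {"hand": 255, "offset": [0, 0, 0.0015], "delta_rot": [0, 0, 0]},
  {"hand": 255, "offset": [-0.002, 0, 0.0015], "delta_rot": [0, 0, 0]},
  {"hand": 255, "offset": [-0.005, 0, 0.0015], "delta_rot": [0, 0, 0]},
  {"hand": 255, "offset": [-0.005, 0, 0.0015], "delta_rot": [0, 0, 0]},
  {"hand": 255, "offset": [-0.005, 0, -0.003], "delta_rot": [0, 0, 0]},
  {"hand": 255, "offset": [-0.005, 0, -0.03], "delta_rot": [0, 0, 0]},
  {"hand": 170, "offset": [-0.005, 0, -0.06], "delta_rot": [0, 0, 0]},
  {"hand": 170, "offset": [-0.005, 0, -0.06], "delta_rot": [0, 0, 0]},
  {"hand": 170, "offset": [-0.005, 0, -0.06], "delta_rot": [0, 0, 0]},
])

```text
time: 10.25
eef_pos: [0.4669, -0.1671, 0.1921]
ee_rot: [3.137, -0.007, -0.057]
wrist_force: [-0.5, 0.0, -0.4]
width: 0.0285
```

Run:
```python
from h import *
st(); im,i=snap('wrist','w8.png')
for o in plates(im,i,amin=200): print('w',o)
```

```text
t 10.25 pos [ 0.4669 -0.1671  0.1921] rot [ 3.1371 -0.0065 -0.057 ] F [-0.5242  0.0397 -0.4459] w 0.028487365388527187 stand [-124.9     -23.5215]
w (array([-98.1,  77. ]), array([69.8, 24.1]), -5.6)
w (array([-99.2,  22.7]), array([69.5, 23.9]), 5.0)
w (array([-134.9,  -23.3]), array([70.4, 24. ]), -1.2)
w (array([-101.1,  -77.9]), array([69.8, 23.8]), 6.6)
```

View pics/w8.png

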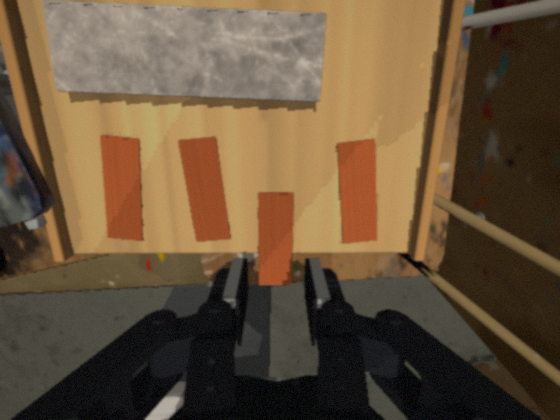

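Run:
```python
from h import *
p=s2w(-.158,-.023); go([*p,.165],YAW-.02);go([*p,.1248],YAW-.02)
```

```text
offset [-0.0327, -0.0002, 0.0261] rot [0.0035, -0.0049, 0.0179] |o| 0.042
offset [-0.0329, -0.0004, 0.0663] rot [0.0035, -0.0049, 0.0179] |o| 0.074
```

Request:
carry_out([
  {"hand": 145, "offset": [-0.033, 0, 0.026], "delta_rot": [0.0035, -0.005, 0.018]},
  {"hand": 145, "offset": [-0.033, 0, 0.026], "delta_rot": [0.0035, -0.005, 0.018]},
  {"hand": 145, "offset": [-0.033, 0, 0.045], "delta_rot": [0.0035, -0.005, 0.018]},
  {"hand": 145, "offset": [-0.033, 0, 0.058], "delta_rot": [0.0035, -0.005, 0.018]},
  {"hand": 145, "offset": [-0.033, 0, 0.0635], "delta_rot": [0.0035, -0.005, 0.018]},
  {"hand": 145, "offset": [-0.033, 0, 0.0665], "delta_rot": [0.0035, -0.005, 0.018]},
  {"hand": 145, "offset": [-0.033, 0, 0.0665], "delta_rot": [0.0035, -0.005, 0.018]},
])

```text
time: 11.0
eef_pos: [0.4335, -0.1649, 0.1241]
ee_rot: [-3.141, 0.001, -0.075]
wrist_force: [0.7, 0.3, 0.4]
width: 0.0371
```

Run:
```python
from h import *
st(); im,i=snap('wrist','w9.png'); snap('scene','s9.png')
a=cv2.resize(cv2.imread('pics/w9.png')[180:320,190:370],None,fx=2.5,fy=2.5,interpolation=cv2.INTER_CUBIC)
b=cv2.resize(cv2.imread('pics/s9.png')[205:255,290:345],None,fx=7,fy=7,interpolation=cv2.INTER_CUBIC)
c=np.zeros((370,850,3),np.uint8); c[:350,:450]=a; c[:350,455:840]=b; cv2.imwrite('pics/c9.png',c[:,:850]); cv2.imwrite('pics/c9.png',cv2.resize(c,(800,348)))
```

```text
t 11.0 pos [ 0.4335 -0.1649  0.1241] rot [-3.1409  0.0013 -0.075 ] F [0.694  0.3043 0.3908] w 0.03713480633897758 stand [-158.3743  -23.1998]
```

View pics/c9.png

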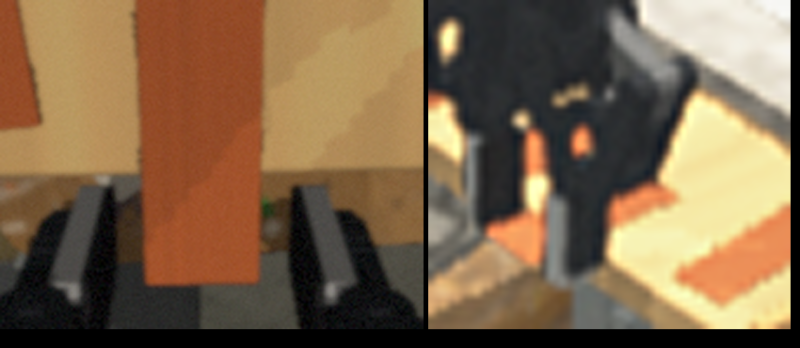

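Request:
carry_out([
  {"hand": 255, "offset": [0, 0, 0], "delta_rot": [0, 0, 0]},
  {"hand": 255, "offset": [0, 0, 0], "delta_rot": [0, 0, 0]},
  {"hand": 255, "offset": [0, 0, 0], "delta_rot": [0, 0, 0]},
  {"hand": 255, "offset": [0, 0, 0], "delta_rot": [0, 0, 0]},
  {"hand": 255, "offset": [0, 0, 0], "delta_rot": [0, 0, 0]},
], newtons=50)

```text
time: 11.6
eef_pos: [0.4342, -0.1654, 0.1253]
ee_rot: [3.141, -0.001, -0.075]
wrist_force: [-1.1, -0.1, 4.8]
width: 0.0212
```

Run:
```python
from h import *
st(); im,i=snap('wrist','w10.png'); snap('scene','s10.png')
for o in plates(im,i,amin=200): print('w',o)
a=cv2.resize(cv2.imread('pics/w10.png')[180:320,190:370],None,fx=2.5,fy=2.5,interpolation=cv2.INTER_CUBIC)
b=cv2.resize(cv2.imread('pics/s10.png')[205:255,290:345],None,fx=7,fy=7,interpolation=cv2.INTER_CUBIC)
c=np.zeros((370,850,3),np.uint8); c[:350,:450]=a; c[:350,455:840]=b; cv2.imwrite('pics/c10.png',cv2.resize(c,(800,348)))
```

```text
t 11.6 pos [ 0.4342 -0.1654  0.1253] rot [ 3.1409 -0.0011 -0.0751] F [-1.0631 -0.0682  4.7554] w 0.02115845897185639 stand [-157.5816  -23.6417]
w (array([-98.2,  76.8]), array([69.8, 24.6]), -5.7)
w (array([-99.2,  22.5]), array([69.7, 24. ]), 5.0)
w (array([-134.5,  -23.9]), array([69.7, 24. ]), -0.3)
w (array([-101. ,  -77.8]), array([69.5, 23.9]), 6.7)
```

View pics/c10.png

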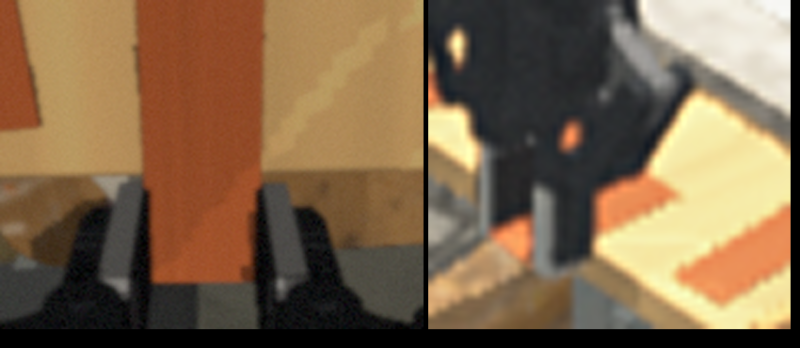

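Request:
carry_out([
  {"hand": 255, "offset": [0, 0, -0.005], "delta_rot": [0, 0, 0]},
  {"hand": 255, "offset": [0, 0, -0.02], "delta_rot": [0, 0, 0]},
  {"hand": 255, "offset": [0, 0, -0.04], "delta_rot": [0, 0, 0]},
  {"hand": 255, "offset": [0, 0, -0.05], "delta_rot": [0, 0, 0]},
  {"hand": 255, "offset": [0, 0, -0.05], "delta_rot": [0, 0, 0]},
])

```text
time: 12.2
eef_pos: [0.435, -0.1659, 0.1763]
ee_rot: [3.139, -0.004, -0.075]
wrist_force: [0.3, 0.2, 0.2]
width: 0.0212
```

Run:
```python
from h import *
st(); im,i=snap('wrist','w11.png'); snap('scene','s11.png')
for o in plates(im,i,z=.202,amin=200): print('w',o)
p=s2w(.0755,-.023); go([*p,.175],YAW-.015);go([*p,.1325],YAW-.015)
a=cv2.resize(cv2.imread('pics/w11.png')[100:320,140:420],None,fx=1.5,fy=1.5,interpolation=cv2.INTER_CUBIC)
b=cv2.resize(cv2.imread('pics/s11.png')[165:235,280:355],None,fx=5,fy=5,interpolation=cv2.INTER_CUBIC)
c=np.zeros((370,800,3),np.uint8); c[:330,:420]=a; c[:350,425:800]=b; cv2.imwrite('pics/c11.png',c)
```

```text
t 12.2 pos [ 0.435  -0.1659  0.1763] rot [ 3.1394 -0.0037 -0.075 ] F [0.3373 0.2021 0.2343] w 0.02116055962611458 stand [-156.808   -24.0656]
w (array([-91.8,  49.6]), array([51.1, 17.7]), -5.6)
w (array([-92.6,   9.8]), array([51. , 17.7]), 4.8)
w (array([-134.3,  -24.3]), array([70.2, 24.4]), -1.0)
w (array([-94. , -63.9]), array([51. , 17.6]), 6.6)
offset [0.2333, -0.0051, 0.0001] rot [0.0005, -0.0007, -0.005] |o| 0.233
offset [0.2333, -0.0051, 0.0426] rot [0.0005, -0.0007, -0.005] |o| 0.237
```

View pics/c11.png

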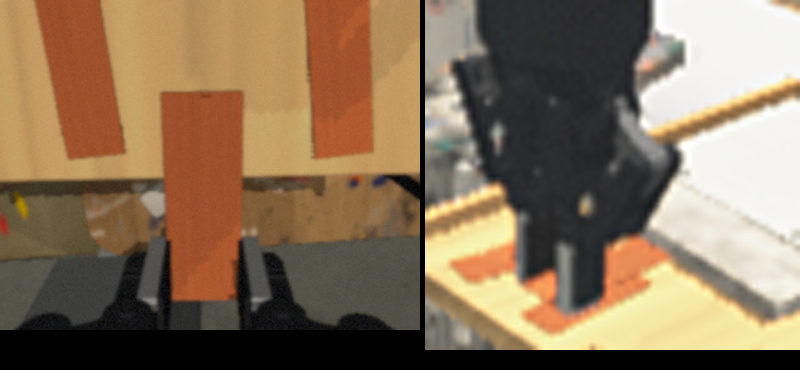

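Run:
```python
from h import *
p=s2w(.076,-.023); go([*p,.180],YAW);go([*p,.1345],YAW)
```

```text
offset [0.2339, -0.0051, -0.0049] rot [0.0005, -0.0007, -0.02] |o| 0.234
offset [0.2338, -0.0051, 0.0406] rot [0.0005, -0.0007, -0.02] |o| 0.237
```

Request:
carry_out([
  {"hand": 255, "offset": [0.03, 0, -0.005], "delta_rot": [0, 0, -0.02]},
  {"hand": 255, "offset": [0.075, -0.002, -0.005], "delta_rot": [0, 0, -0.02]},
  {"hand": 255, "offset": [0.12, -0.004, -0.005], "delta_rot": [0, 0, -0.02]},
  {"hand": 255, "offset": [0.165, -0.005, -0.005], "delta_rot": [0, 0, -0.02]},
  {"hand": 255, "offset": [0.21, -0.005, -0.005], "delta_rot": [0, 0, -0.02]},
  {"hand": 255, "offset": [0.234, -0.005, 0], "delta_rot": [0, 0, -0.02]},
  {"hand": 255, "offset": [0.234, -0.005, 0.015], "delta_rot": [0, 0, -0.02]},
  {"hand": 255, "offset": [0.234, -0.005, 0.03], "delta_rot": [0, 0, -0.02]},
  {"hand": 255, "offset": [0.234, -0.005, 0.0405], "delta_rot": [0, 0, -0.02]},
  {"hand": 255, "offset": [0.234, -0.005, 0.0405], "delta_rot": [0, 0, -0.02]},
])

```text
time: 13.3
eef_pos: [0.6655, -0.1772, 0.1342]
ee_rot: [-3.141, 0.002, -0.056]
wrist_force: [-1.6, 1.8, 6.5]
width: 0.0213
```

Run:
```python
from h import *
st(); im,i=snap('wrist','w12.png')
for o in plates(im,i,z=.159,amin=200): print('w',o)
```

```text
t 13.3 pos [ 0.6655 -0.1772  0.1342] rot [-3.1409  0.0024 -0.0555] F [-1.6493  1.8197  6.4703] w 0.021303192103350722 stand [ 73.9326 -22.7272]
w (array([ 96.5, -22.4]), array([70. , 23.4]), 0.5)
```

View pics/w12.png

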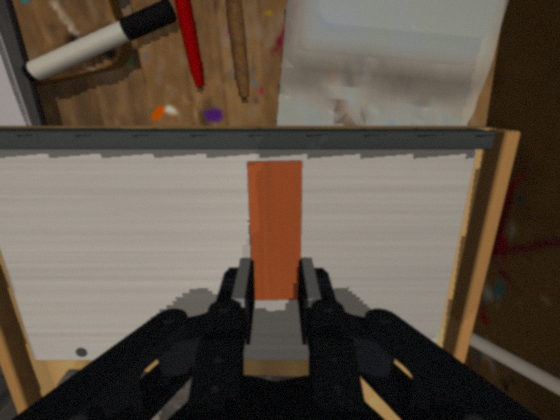

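Request:
carry_out([
  {"hand": 255, "offset": [0, 0, -0.0005], "delta_rot": [0, 0, 0]},
  {"hand": 165, "offset": [0, 0, -0.0005], "delta_rot": [0, 0, 0]},
  {"hand": 165, "offset": [0, 0, -0.0005], "delta_rot": [0, 0, 0]},
  {"hand": 165, "offset": [0, 0, -0.0005], "delta_rot": [0, 0, 0]},
  {"hand": 165, "offset": [0, 0, -0.02], "delta_rot": [0, 0, 0]},
  {"hand": 165, "offset": [0, 0, -0.05], "delta_rot": [0, 0, 0]},
  {"hand": 165, "offset": [0, 0, -0.05], "delta_rot": [0, 0, 0]},
])

```text
time: 14.05
eef_pos: [0.6685, -0.1785, 0.1887]
ee_rot: [3.139, -0.006, -0.056]
wrist_force: [0.5, -0.4, 0.1]
width: 0.0301
```

Run:
```python
from h import *
st(); im,i=snap('wrist','w13.png')
for o in plates(im,i,z=.156,amin=200): print('w',o)
```

```text
t 14.05 pos [ 0.6685 -0.1785  0.1887] rot [ 3.139  -0.0063 -0.0555] F [ 0.4688 -0.4161  0.1462] w 0.030054788186576108 stand [ 77.0154 -23.876 ]
w (array([-79.4,  67.9]), array([39. , 16.3]), -37.5)
w (array([ 95.3, -21.8]), array([68.9, 22.5]), 0.7)
```

View pics/w13.png

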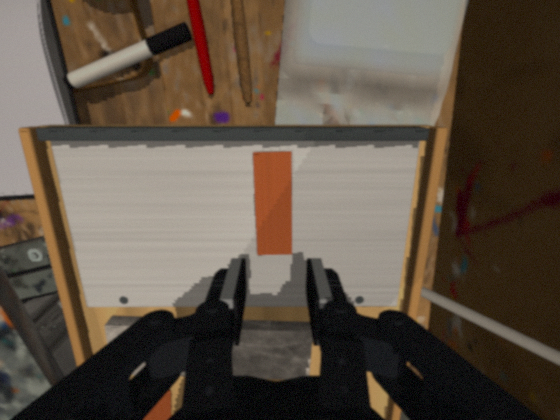

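Run:
```python
from h import *
im=0
i=optics.camera_info('wrist')
for u,v in [(100,143),(273,143),(400,143)]: print(w2s(ray(i,u,v,.154))*1000)
p=s2w(-.087,-.0764); go([*p,.185],YAW+.115);go([*p,.135],YAW+.115)
```

```text
[133.7823  82.6335]
[133.6527 -21.7978]
[133.5576 -98.4897]
offset [-0.1627, 0.0531, 0.0012] rot [0.0014, -0.0028, -0.1156] |o| 0.171
offset [-0.1628, 0.053, 0.0512] rot [0.0014, -0.0028, -0.1156] |o| 0.179
```

Request:
carry_out([
  {"hand": 255, "offset": [-0.04, 0.01, -0.01], "delta_rot": [0, 0, -0.03]},
  {"hand": 255, "offset": [-0.08, 0.025, -0.01], "delta_rot": [0, 0, -0.06]},
  {"hand": 255, "offset": [-0.12, 0.04, -0.01], "delta_rot": [0, 0, -0.09]},
  {"hand": 255, "offset": [-0.163, 0.053, 0], "delta_rot": [0, -0.003, -0.115]},
  {"hand": 255, "offset": [-0.163, 0.053, 0.02], "delta_rot": [0, -0.003, -0.115]},
  {"hand": 255, "offset": [-0.163, 0.053, 0.04], "delta_rot": [0, -0.003, -0.115]},
  {"hand": 255, "offset": [-0.163, 0.053, 0.051], "delta_rot": [0, -0.003, -0.115]},
  {"hand": 255, "offset": [-0.163, 0.053, 0.051], "delta_rot": [0, -0.003, -0.115]},
])

```text
time: 14.9
eef_pos: [0.5007, -0.2213, 0.1334]
ee_rot: [-3.141, 0.003, 0.059]
wrist_force: [0.2, -0.4, 0.1]
width: -0.0002
```

Run:
```python
from h import *
st(); im,i=snap('wrist','w14.png')
for o in plates(im,i,z=.152,amin=200): print('w',o)
```

```text
t 14.9 pos [ 0.5007 -0.2213  0.1334] rot [-3.1407  0.0032  0.0594] F [ 0.1506 -0.4176  0.0841] w -0.00017346963644324255 stand [-88.1426 -75.8164]
w (array([-99. ,  22.5]), array([69.8, 24.4]), 4.9)
w (array([-75.9, -75.1]), array([23.8, 19.8]), -83.4)
```

View pics/w14.png

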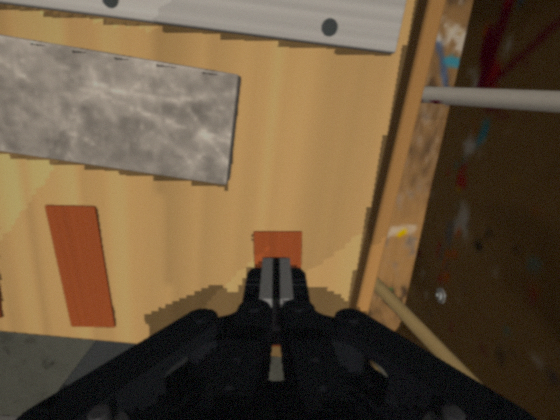

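Request:
carry_out([
  {"hand": 255, "offset": [0, 0, 0.0015], "delta_rot": [0, 0, 0]},
  {"hand": 255, "offset": [0, 0, 0.003], "delta_rot": [0, 0, 0]},
  {"hand": 255, "offset": [-0.005, -0.0005, 0.003], "delta_rot": [0, 0, 0.015]},
  {"hand": 255, "offset": [-0.01, -0.001, 0.003], "delta_rot": [0, 0, 0.03]},
  {"hand": 255, "offset": [-0.016, -0.0018, 0.003], "delta_rot": [0, 0, 0.05]},
  {"hand": 255, "offset": [-0.022, -0.0025, 0.003], "delta_rot": [0, 0, 0.07]},
  {"hand": 255, "offset": [-0.028, -0.0032, 0.003], "delta_rot": [0, 0, 0.09]},
  {"hand": 255, "offset": [-0.034, -0.004, 0.003], "delta_rot": [0, 0, 0.115]},
  {"hand": 255, "offset": [-0.037, -0.0042, 0.003], "delta_rot": [0, 0, 0.115]},
  {"hand": 255, "offset": [-0.037, -0.0042, 0.003], "delta_rot": [0, 0, 0.115]},
])

```text
time: 15.95
eef_pos: [0.4639, -0.2199, 0.1319]
ee_rot: [3.141, 0.002, -0.056]
wrist_force: [0.3, -0.1, 6.1]
width: 0.0
```

Run:
```python
from h import *
st(); im,i=snap('wrist','w15.png')
for o in plates(im,i,z=.152,amin=200): print('w',o)
```

```text
t 15.95 pos [ 0.4639 -0.2199  0.1319] rot [ 3.1406  0.0017 -0.0555] F [ 0.3479 -0.0687  6.1417] w 1.715613991074634e-06 stand [-125.0065  -76.4316]
w (array([-99.1,  22.3]), array([69.6, 24.5]), 4.9)
w (array([-102.6,  -78. ]), array([67.6, 23.9]), 6.8)
```

Run:
```python
from h import *
p=s2w(-.088,-.0764); go([*p,.140],YAW+.115);go([*p,.133],YAW+.115)
```

```text
offset [0.037, -0.0, -0.0082] rot [0.0008, 0.0021, -0.1153] |o| 0.038
offset [0.037, -0.0, -0.0012] rot [0.0008, 0.0021, -0.1153] |o| 0.037
```

Request:
carry_out([
  {"hand": 255, "offset": [0, 0, -0.008], "delta_rot": [0, 0, 0]},
  {"hand": 255, "offset": [0.037, 0, -0.008], "delta_rot": [0, 0, -0.115]},
  {"hand": 255, "offset": [0.037, 0, -0.005], "delta_rot": [0, 0, -0.115]},
  {"hand": 255, "offset": [0.037, 0, 0], "delta_rot": [0, 0, -0.115]},
  {"hand": 255, "offset": [0.037, 0, 0.0015], "delta_rot": [0, 0, -0.115]},
  {"hand": 255, "offset": [0.037, 0, 0.0025], "delta_rot": [0, 0, -0.115]},
  {"hand": 255, "offset": [0.037, 0, 0.0025], "delta_rot": [0, 0, -0.115]},
])

```text
time: 16.7
eef_pos: [0.5006, -0.2217, 0.1318]
ee_rot: [3.141, 0.001, 0.059]
wrist_force: [-0.9, 3.2, 17.9]
width: 0.0
```

Request:
carry_out([
  {"hand": 255, "offset": [-0.004, -0.0005, 0.0024], "delta_rot": [0, 0, 0.01]},
  {"hand": 255, "offset": [-0.009, -0.001, 0.0024], "delta_rot": [0, 0, 0.03]},
  {"hand": 255, "offset": [-0.015, -0.0017, 0.0024], "delta_rot": [0, 0, 0.05]},
  {"hand": 255, "offset": [-0.021, -0.0024, 0.0024], "delta_rot": [0, 0, 0.07]},
  {"hand": 255, "offset": [-0.027, -0.0031, 0.0024], "delta_rot": [0, 0, 0.09]},
  {"hand": 255, "offset": [-0.032, -0.0036, 0.0024], "delta_rot": [0, 0, 0.115]},
  {"hand": 255, "offset": [-0.036, -0.0042, 0.0024], "delta_rot": [0, 0, 0.115]},
  {"hand": 255, "offset": [-0.036, -0.0042, 0.0024], "delta_rot": [0, 0, 0.115]},
])

```text
time: 17.5
eef_pos: [0.4675, -0.2219, 0.1318]
ee_rot: [3.135, -0.008, -0.058]
wrist_force: [4.3, -1.1, 11.2]
width: -0.0
```

Run:
```python
from h import *
st(); im,i=snap('wrist','w16.png')
for o in plates(im,i,z=.152,amin=200): print('w',o)
```

```text
t 17.5 pos [ 0.4675 -0.2219  0.1318] rot [ 3.1355 -0.0084 -0.0579] F [ 4.2794 -1.059  11.1944] w -6.102879541046515e-06 stand [-121.2601  -78.2057]
w (array([-99. ,  22.4]), array([69.6, 24.5]), 4.8)
w (array([-109.1,  -77.9]), array([23.9, 17.4]), 89.7)
```

View pics/w16.png

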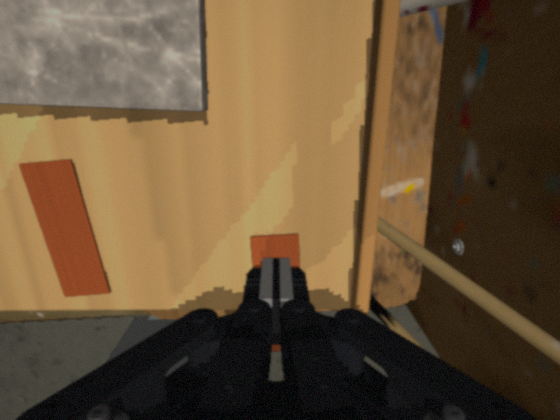

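Run:
```python
from h import *
p=s2w(-.158,-.078); go([*p,.165],YAW);go([*p,.128],YAW)
```

```text
offset [-0.0365, 0.0001, -0.0335] rot [0.006, -0.0081, -0.0028] |o| 0.049
offset [-0.0368, -0.0001, 0.0035] rot [0.006, -0.0081, -0.0028] |o| 0.037
```

Request:
carry_out([
  {"hand": 255, "offset": [0, 0, -0.003], "delta_rot": [0, 0, 0]},
  {"hand": 145, "offset": [0, 0, -0.035], "delta_rot": [0.006, -0.008, 0]},
  {"hand": 145, "offset": [-0.0365, 0, -0.035], "delta_rot": [0.006, -0.008, 0]},
  {"hand": 145, "offset": [-0.0365, 0, -0.035], "delta_rot": [0.006, -0.008, 0]},
  {"hand": 145, "offset": [-0.0365, 0, -0.02], "delta_rot": [0.006, -0.008, 0]},
  {"hand": 145, "offset": [-0.0365, 0, -0.005], "delta_rot": [0.006, -0.008, 0]},
  {"hand": 145, "offset": [-0.0365, 0, 0.0035], "delta_rot": [0.006, -0.008, 0]},
  {"hand": 145, "offset": [-0.0365, 0, 0.0035], "delta_rot": [0.006, -0.008, 0]},
])

```text
time: 18.35
eef_pos: [0.4295, -0.2186, 0.1264]
ee_rot: [-3.139, 0.004, -0.058]
wrist_force: [-1.4, 1.2, -0.2]
width: 0.0365
```

Run:
```python
from h import *
st(); im,i=snap('wrist','w17.png')
for o in plates(im,i,z=.152,amin=200): print('w',o)
```

```text
t 18.35 pos [ 0.4295 -0.2186  0.1264] rot [-3.1386  0.0041 -0.0581] F [-1.3628  1.2393 -0.2372] w 0.03654610280811126 stand [-159.3632  -77.0432]
w (array([-99.1,  22.3]), array([69.5, 24.6]), 4.9)
w (array([-135.7,  -79.2]), array([69.9, 24.7]), 2.2)
```

View pics/w17.png

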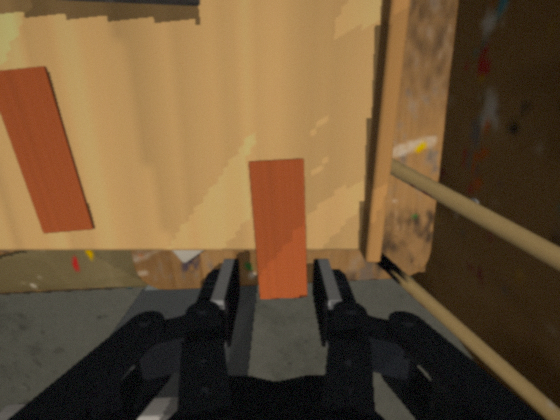

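Request:
carry_out([
  {"hand": 145, "offset": [0.001, 0.0027, -0.001], "delta_rot": [0, -0.004, -0.038]},
  {"hand": 145, "offset": [0.001, 0.0027, -0.001], "delta_rot": [0, -0.004, -0.038]},
  {"hand": 255, "offset": [0.001, 0.0027, -0.001], "delta_rot": [0, -0.004, -0.038]},
  {"hand": 255, "offset": [0.001, 0.0027, -0.001], "delta_rot": [0, -0.004, -0.038]},
  {"hand": 255, "offset": [0.001, 0.0027, -0.001], "delta_rot": [0, -0.004, -0.038]},
  {"hand": 255, "offset": [0.001, 0.0027, -0.001], "delta_rot": [0, -0.004, -0.038]},
  {"hand": 255, "offset": [0.001, 0.0027, -0.006], "delta_rot": [0, -0.004, -0.038]},
  {"hand": 255, "offset": [0.001, 0.0027, -0.02], "delta_rot": [0, -0.004, -0.038]},
  {"hand": 255, "offset": [0.001, 0.0027, -0.05], "delta_rot": [0, -0.004, -0.038]},
  {"hand": 255, "offset": [0.001, 0.0027, -0.05], "delta_rot": [0, -0.004, -0.038]},
])

```text
time: 19.4
eef_pos: [0.433, -0.2234, 0.18]
ee_rot: [3.139, 0.001, -0.02]
wrist_force: [0.4, 0.0, 0.1]
width: 0.0209
```

Run:
```python
from h import *
st(); im,i=snap('wrist','w18.png'); snap('scene','s18.png')
for z in (.200,.204): 
  for o in plates(im,i,z=z,amin=200): print('w',o)
a=cv2.resize(cv2.imread('pics/w18.png')[100:320,140:420],None,fx=1.5,fy=1.5,interpolation=cv2.INTER_CUBIC)
b=cv2.resize(cv2.imread('pics/s18.png')[165:235,290:365],None,fx=5,fy=5,interpolation=cv2.INTER_CUBIC)
c=np.zeros((370,800,3),np.uint8); c[:330,:420]=a; c[:350,425:800]=b; cv2.imwrite('pics/c18.png',c)
p=s2w(.076,-.069); go([*p,.180],YAW);go([*p,.1345],YAW)
```

```text
t 19.4 pos [ 0.433  -0.2234  0.18  ] rot [ 3.1394  0.0012 -0.0199] F [0.3862 0.0169 0.0798] w 0.02087480955512215 stand [-155.6038  -81.5994]
w (array([-92.4,  34.1]), array([53. , 15.7]), -11.8)
w (array([-92.5,  -3. ]), array([52., 18.]), 5.0)
w (array([-135.3,  -80.5]), array([71. , 25.1]), 2.0)
w (array([-91.8,  31. ]), array([51.5, 15.2]), -11.8)
w (array([-91.9,  -5.1]), array([50.5, 17.5]), 5.0)
w (array([-133.6,  -80.4]), array([69. , 24.4]), 2.0)
offset [0.2337, -0.0031, -0.0038] rot [-0.0012, 0.0057, 0.0351] |o| 0.234
offset [0.234, -0.003, 0.0417] rot [-0.0012, 0.0057, 0.0351] |o| 0.238
```

View pics/c18.png

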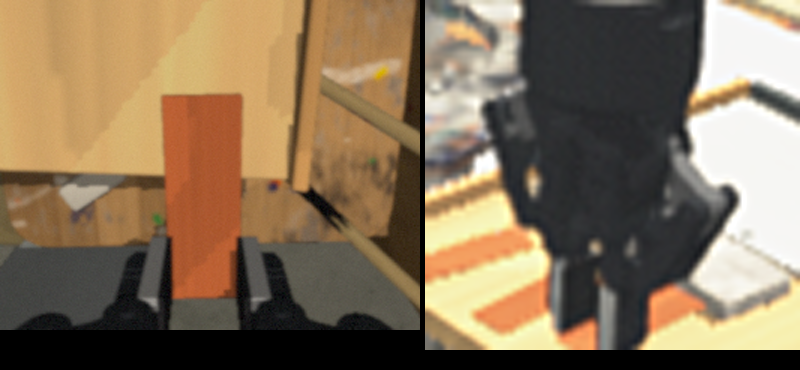

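Request:
carry_out([
  {"hand": 255, "offset": [0.03, 0, -0.005], "delta_rot": [0, 0, 0.01]},
  {"hand": 255, "offset": [0.075, -0.001, -0.005], "delta_rot": [0, 0, 0.035]},
  {"hand": 255, "offset": [0.12, -0.002, -0.005], "delta_rot": [0, 0.003, 0.035]},
  {"hand": 255, "offset": [0.165, -0.003, -0.005], "delta_rot": [0, 0.003, 0.035]},
  {"hand": 255, "offset": [0.21, -0.003, -0.005], "delta_rot": [0, 0.005, 0.035]},
  {"hand": 255, "offset": [0.236, -0.003, 0], "delta_rot": [-0.001, 0.005, 0.035]},
  {"hand": 255, "offset": [0.236, -0.003, 0.015], "delta_rot": [-0.001, 0.005, 0.035]},
  {"hand": 255, "offset": [0.236, -0.003, 0.03], "delta_rot": [-0.001, 0.005, 0.035]},
  {"hand": 255, "offset": [0.236, -0.003, 0.041], "delta_rot": [-0.001, 0.005, 0.035]},
  {"hand": 255, "offset": [0.236, -0.003, 0.041], "delta_rot": [-0.001, 0.005, 0.035]},
])

```text
time: 20.5
eef_pos: [0.665, -0.2232, 0.1344]
ee_rot: [-3.14, 0.004, -0.056]
wrist_force: [0.4, -0.4, -0.4]
width: 0.021
```

Run:
```python
from h import *
st(); im,i=snap('wrist','w19.png')
for o in plates(im,i,z=.158,amin=200): print('w',o)
```

```text
t 20.5 pos [ 0.665  -0.2232  0.1344] rot [-3.1402  0.0035 -0.0557] F [ 0.3801 -0.4053 -0.4168] w 0.02097911474460949 stand [ 76.0332 -68.7153]
w (array([ 96.3, -23.1]), array([68.3, 23.1]), 0.9)
w (array([ 98.2, -68.4]), array([68.9, 23.1]), 0.5)
```

View pics/w19.png

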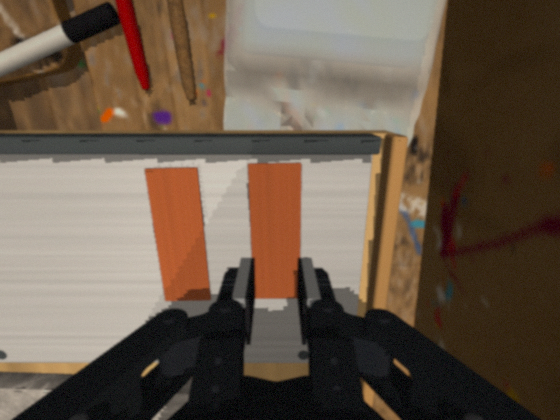

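Request:
carry_out([
  {"hand": 255, "offset": [0, 0, 0.0008], "delta_rot": [0, 0, 0]},
  {"hand": 255, "offset": [0, 0, 0.0008], "delta_rot": [0, 0, 0]},
  {"hand": 170, "offset": [0, 0, 0], "delta_rot": [0, 0, 0]},
  {"hand": 170, "offset": [0, 0, 0], "delta_rot": [0, 0, 0]},
  {"hand": 170, "offset": [0, 0, 0], "delta_rot": [0, 0, 0]},
  {"hand": 170, "offset": [0, 0, -0.02], "delta_rot": [0, 0, 0]},
  {"hand": 170, "offset": [0, 0, -0.05], "delta_rot": [0, 0, 0]},
  {"hand": 170, "offset": [0, 0, -0.05], "delta_rot": [0, 0, 0]},
])

```text
time: 21.35
eef_pos: [0.6679, -0.2249, 0.1886]
ee_rot: [3.139, -0.005, -0.056]
wrist_force: [0.4, -0.1, 0.5]
width: 0.0286
```

Run:
```python
from h import *
st(); im,i=snap('wrist','w20.png')
for o in plates(im,i,z=.156,amin=200): print('w',o)
a=.085
p=s2w(-.099+.014,.0225+.0012); go([*p,.185],YAW+a);go([*p,.1345],YAW+a)
```

```text
t 21.35 pos [ 0.6679 -0.2249  0.1886] rot [ 3.1391 -0.0046 -0.0557] F [ 0.3969 -0.0764  0.495 ] w 0.02859626668989766 stand [ 78.9639 -70.1992]
w (array([-76.3,  19.6]), array([36. , 15.5]), -38.3)
w (array([ 95.4, -22.3]), array([68.7, 23.1]), 0.8)
w (array([ 97.4, -68.2]), array([68.5, 22.5]), 0.7)
offset [-0.1628, -0.0933, 0.0012] rot [0.0011, -0.0013, -0.0858] |o| 0.188
offset [-0.1629, -0.0933, 0.0517] rot [0.0011, -0.0013, -0.0858] |o| 0.195
```

Request:
carry_out([
  {"hand": 255, "offset": [-0.04, -0.022, -0.01], "delta_rot": [0, 0, -0.02]},
  {"hand": 255, "offset": [-0.08, -0.045, -0.01], "delta_rot": [0, 0, -0.04]},
  {"hand": 255, "offset": [-0.12, -0.07, -0.01], "delta_rot": [0, 0, -0.06]},
  {"hand": 255, "offset": [-0.163, -0.0933, 0], "delta_rot": [0, 0, -0.086]},
  {"hand": 255, "offset": [-0.163, -0.0933, 0.02], "delta_rot": [0, 0, -0.086]},
  {"hand": 255, "offset": [-0.163, -0.0933, 0.04], "delta_rot": [0, 0, -0.086]},
  {"hand": 255, "offset": [-0.163, -0.0933, 0.051], "delta_rot": [0, 0, -0.086]},
  {"hand": 255, "offset": [-0.163, -0.0933, 0.055], "delta_rot": [0, 0, -0.086]},
  {"hand": 255, "offset": [-0.163, -0.0933, 0.058], "delta_rot": [0, 0, -0.086]},
  {"hand": 255, "offset": [-0.163, -0.0933, 0.059], "delta_rot": [0, 0, -0.086]},
])

```text
time: 22.4
eef_pos: [0.5075, -0.1213, 0.1316]
ee_rot: [-3.141, 0.002, 0.031]
wrist_force: [-13.4, 4.7, 46.0]
width: 0.0004
```

Run:
```python
from h import *
st(); im,i=snap('wrist','w21.png'); st()
for o in plates(im,i,z=.152,amin=200): print('w',o)
```

```text
t 22.4 pos [ 0.5075 -0.1213  0.1316] rot [-3.1415  0.0023  0.031 ] F [-13.3954   4.7007  45.9755] w 0.00044074463321431857 stand [-86.9092  24.3799]
t 22.45 pos [ 0.5075 -0.1213  0.1317] rot [3.1415 0.002  0.0309] F [-11.7048   4.9272  37.8479] w 5.459092294518811e-05 stand [-86.8934  24.3722]
w (array([-91.5,  76.6]), array([57.5, 23.9]), -5.9)
w (array([-74.1,  25.3]), array([23.4, 19.6]), -83.7)
```

View pics/w21.png

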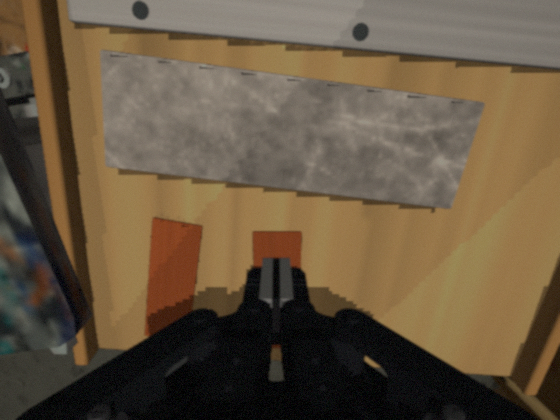

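Request:
carry_out([
  {"hand": 255, "offset": [0, 0, 0.002], "delta_rot": [0, 0, 0]},
  {"hand": 255, "offset": [-0.004, -0.0004, 0.0022], "delta_rot": [0, 0, 0.01]},
  {"hand": 255, "offset": [-0.009, -0.0008, 0.0022], "delta_rot": [0, 0, 0.02]},
  {"hand": 255, "offset": [-0.015, -0.0013, 0.0022], "delta_rot": [0, 0, 0.035]},
  {"hand": 255, "offset": [-0.021, -0.0018, 0.0022], "delta_rot": [0, 0, 0.05]},
  {"hand": 255, "offset": [-0.027, -0.0023, 0.0022], "delta_rot": [0, 0, 0.065]},
  {"hand": 255, "offset": [-0.033, -0.0028, 0.0022], "delta_rot": [0, 0, 0.08]},
  {"hand": 255, "offset": [-0.038, -0.0033, 0.0022], "delta_rot": [0, 0, 0.086]},
  {"hand": 255, "offset": [-0.038, -0.0033, 0.0022], "delta_rot": [0, 0, 0.086]},
])

```text
time: 23.35
eef_pos: [0.4746, -0.1219, 0.1318]
ee_rot: [3.137, -0.01, -0.056]
wrist_force: [3.5, -1.2, 10.8]
width: 0.0002
```

Run:
```python
from h import *
st(); im,i=snap('wrist','w22.png'); st()
for o in plates(im,i,z=.152,amin=200): print('w',o)
p=s2w(-.158,.024); go([*p,.165],YAW);go([*p,.1285],YAW)
```

```text
t 23.35 pos [ 0.4746 -0.1219  0.1318] rot [ 3.1367 -0.0099 -0.0561] F [ 3.5085 -1.2176 10.8288] w 0.0001583358868601929 stand [-119.7198   21.9844]
t 23.4 pos [ 0.4745 -0.1219  0.1318] rot [ 3.1368 -0.0095 -0.0559] F [ 4.1951 -0.5713 11.4896] w -0.0003415650923716942 stand [-119.7334   21.9898]
w (array([-98. ,  77.1]), array([70. , 23.9]), -5.7)
w (array([-106.3,   22. ]), array([23.6, 19.6]), 88.6)
offset [-0.038, -0.0018, -0.0335] rot [0.0048, -0.0095, -0.0009] |o| 0.051
offset [-0.0383, -0.002, 0.003] rot [0.0048, -0.0095, -0.0009] |o| 0.038
```

Request:
carry_out([
  {"hand": 255, "offset": [-0.002, 0, 0.0022], "delta_rot": [0, 0, 0]},
  {"hand": 255, "offset": [-0.006, 0, 0.0022], "delta_rot": [0, 0, 0]},
  {"hand": 255, "offset": [-0.006, 0, 0.0022], "delta_rot": [0, 0, 0]},
  {"hand": 255, "offset": [-0.006, 0, -0.003], "delta_rot": [0, 0, 0]},
  {"hand": 145, "offset": [-0.006, 0, -0.035], "delta_rot": [0.005, -0.0095, 0]},
  {"hand": 145, "offset": [-0.038, -0.001, -0.035], "delta_rot": [0.005, -0.0095, 0]},
  {"hand": 145, "offset": [-0.038, -0.001, -0.035], "delta_rot": [0.005, -0.0095, 0]},
  {"hand": 145, "offset": [-0.038, -0.001, -0.025], "delta_rot": [0.005, -0.0095, 0]},
  {"hand": 145, "offset": [-0.038, -0.001, -0.015], "delta_rot": [0.005, -0.0095, 0]},
  {"hand": 145, "offset": [-0.038, -0.001, -0.015], "delta_rot": [0.005, -0.0095, 0]},
])

```text
time: 24.4
eef_pos: [0.4359, -0.1183, 0.1445]
ee_rot: [-3.14, 0.003, -0.056]
wrist_force: [-0.1, -0.8, -0.6]
width: 0.0372
```

Run:
```python
from h import *
st(); im,i=snap('wrist','w23.png')
for o in plates(im,i,z=.152,amin=200): print('w',o)
```

```text
t 24.4 pos [ 0.4359 -0.1183  0.1445] rot [-3.1397  0.0035 -0.056 ] F [-0.1024 -0.8254 -0.6219] w 0.03716737218619293 stand [-158.4711   23.4295]
w (array([-76.8, 143.6]), array([20.1,  5.1]), -20.4)
w (array([-98.3,  77.1]), array([69.9, 23.8]), -5.7)
w (array([-133.8,   20.7]), array([70.1, 24.7]), 0.7)
```

View pics/w23.png

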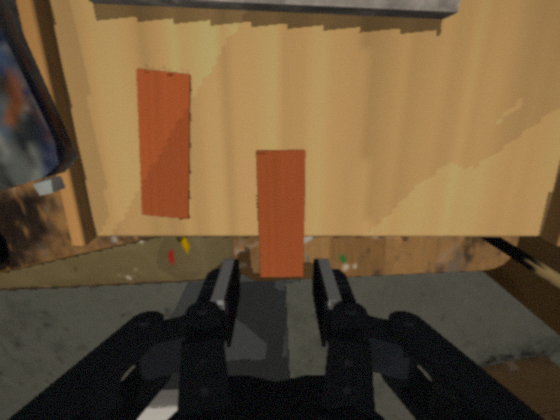

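Request:
carry_out([
  {"hand": 145, "offset": [0, 0.003, 0], "delta_rot": [0, -0.003, -0.012]},
  {"hand": 145, "offset": [0, 0.003, 0.01], "delta_rot": [0, -0.003, -0.012]},
  {"hand": 145, "offset": [0, 0.003, 0.016], "delta_rot": [0, -0.003, -0.012]},
  {"hand": 145, "offset": [0, 0.003, 0.016], "delta_rot": [0, -0.003, -0.012]},
  {"hand": 255, "offset": [0, 0.003, 0.016], "delta_rot": [0, -0.003, -0.012]},
  {"hand": 255, "offset": [0, 0.003, 0.016], "delta_rot": [0, -0.003, -0.012]},
  {"hand": 255, "offset": [0, 0.003, 0.016], "delta_rot": [0, -0.003, -0.012]},
  {"hand": 255, "offset": [0, 0.003, 0.016], "delta_rot": [0, -0.003, -0.012]},
])

```text
time: 25.25
eef_pos: [0.4362, -0.1215, 0.1292]
ee_rot: [-3.14, 0.005, -0.044]
wrist_force: [-0.3, -0.5, 0.1]
width: 0.021
```

Request:
carry_out([
  {"hand": 255, "offset": [0, 0, -0.005], "delta_rot": [0, 0, 0]},
  {"hand": 255, "offset": [0, 0, -0.02], "delta_rot": [0, 0, 0]},
  {"hand": 255, "offset": [0, 0, -0.05], "delta_rot": [0, 0, 0]},
  {"hand": 255, "offset": [0, 0, -0.05], "delta_rot": [0, 0, 0]},
])

```text
time: 25.65
eef_pos: [0.4389, -0.1229, 0.1824]
ee_rot: [3.139, -0.002, -0.044]
wrist_force: [-0.2, -0.2, -0.5]
width: 0.0206
```

Run:
```python
from h import *
st(); im,i=snap('wrist','w24.png'); z=telemetry.sense()['eef_pos'][2]
for o in plates(im,i,z=z+.0235,amin=200): print('w',o)
p=s2w(.076,.023); go([*p,.180],YAW);go([*p,.1345],YAW)
```

```text
t 25.65 pos [ 0.4389 -0.1229  0.1824] rot [ 3.1393 -0.0019 -0.0437] F [-0.2487 -0.2148 -0.4771] w 0.02061856425320238 stand [-155.2931   19.0832]
w (array([-91.3,  61.5]), array([50.7, 17.2]), -6.0)
w (array([-131.1,   19.5]), array([70. , 24.5]), 0.6)
offset [0.2324, -0.0009, 0.0009] rot [0.0011, 0.0005, 0.0112] |o| 0.232
offset [0.2324, -0.0009, 0.0464] rot [0.0011, 0.0005, 0.0112] |o| 0.237
```

View pics/w24.png

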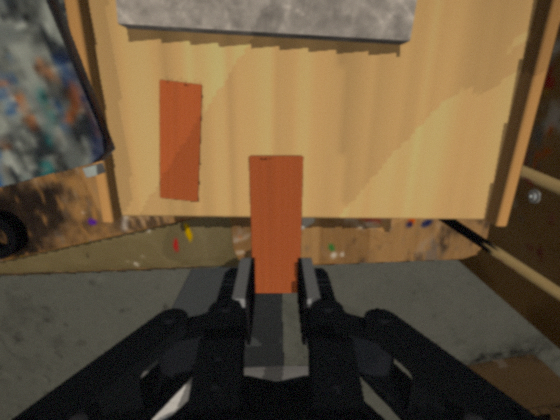

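Request:
carry_out([
  {"hand": 255, "offset": [0.03, 0, -0.003], "delta_rot": [0, 0, 0.011]},
  {"hand": 255, "offset": [0.075, -0.001, -0.003], "delta_rot": [0, 0, 0.011]},
  {"hand": 255, "offset": [0.12, -0.001, -0.003], "delta_rot": [0, 0, 0.011]},
  {"hand": 255, "offset": [0.165, -0.001, -0.003], "delta_rot": [0, 0, 0.011]},
  {"hand": 255, "offset": [0.21, -0.001, -0.003], "delta_rot": [0, 0, 0.011]},
  {"hand": 255, "offset": [0.232, -0.001, 0.003], "delta_rot": [0, 0, 0.011]},
  {"hand": 255, "offset": [0.232, -0.001, 0.018], "delta_rot": [0, 0, 0.011]},
  {"hand": 255, "offset": [0.232, -0.001, 0.033], "delta_rot": [0, 0, 0.011]},
  {"hand": 255, "offset": [0.232, -0.001, 0.046], "delta_rot": [0, 0, 0.011]},
  {"hand": 255, "offset": [0.232, -0.001, 0.046], "delta_rot": [0, 0, 0.011]},
])

```text
time: 26.7
eef_pos: [0.6676, -0.1312, 0.1344]
ee_rot: [3.141, 0.003, -0.055]
wrist_force: [0.8, -0.1, 0.2]
width: 0.0212
```

Run:
```python
from h import *
st(); im,i=snap('wrist','w25.png')
for o in plates(im,i,z=.158,amin=200): print('w',o)
```

```text
t 26.7 pos [ 0.6676 -0.1312  0.1344] rot [ 3.1412  0.0031 -0.0552] F [ 0.815  -0.0567  0.2435] w 0.02115715493173206 stand [73.5269 23.3225]
w (array([99.1, 23.4]), array([68.2, 23. ]), -0.0)
w (array([ 96.2, -21.2]), array([68.4, 23.1]), 1.0)
w (array([ 98.3, -66.7]), array([68.2, 23.3]), 1.0)
```

View pics/w25.png

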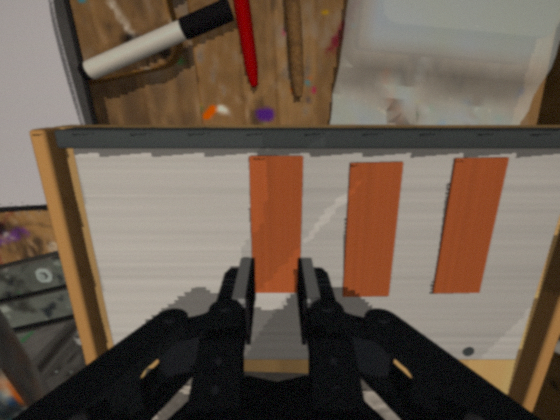

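Request:
carry_out([
  {"hand": 255, "offset": [0, 0, 0.0008], "delta_rot": [0, 0, 0]},
  {"hand": 255, "offset": [0, 0, 0.0008], "delta_rot": [0, 0, 0]},
  {"hand": 172, "offset": [0, 0, 0], "delta_rot": [0, 0, 0]},
  {"hand": 172, "offset": [0, 0, 0], "delta_rot": [0, 0, 0]},
  {"hand": 172, "offset": [0, 0, 0], "delta_rot": [0, 0, 0]},
  {"hand": 172, "offset": [0, 0, -0.02], "delta_rot": [0, 0, 0]},
  {"hand": 172, "offset": [0, 0, -0.05], "delta_rot": [0, 0, 0]},
  {"hand": 172, "offset": [0, 0, -0.05], "delta_rot": [0, 0, 0]},
])

```text
time: 27.55
eef_pos: [0.6705, -0.1323, 0.1883]
ee_rot: [3.139, -0.005, -0.055]
wrist_force: [1.1, -0.1, 0.8]
width: 0.028
```

Run:
```python
from h import *
st(); im,i=snap('wrist','w26.png')
for o in plates(im,i,z=.156,amin=200): print('w',o)
a=-.1
p=s2w(-.098+.014,.077-.0014); go([*p,.185],YAW+a);go([*p,.1345],YAW+a)
```

```text
t 27.55 pos [ 0.6705 -0.1323  0.1883] rot [ 3.1387 -0.005  -0.0553] F [ 1.0946 -0.1206  0.7524] w 0.02801921854057085 stand [76.5092 22.3934]
w (array([ 35.8, 196.5]), array([21.3, 15.5]), 24.8)
w (array([98.4, 23.4]), array([68.9, 22.9]), 0.5)
w (array([ 95.3, -21.8]), array([68.9, 23. ]), 1.2)
w (array([ 97.3, -67.9]), array([68.7, 23.4]), 1.0)
offset [-0.1592, -0.0528, 0.0009] rot [0.0018, -0.0017, 0.0998] |o| 0.168
offset [-0.1593, -0.0529, 0.0514] rot [0.0018, -0.0017, 0.0998] |o| 0.176
```

View pics/w26.png

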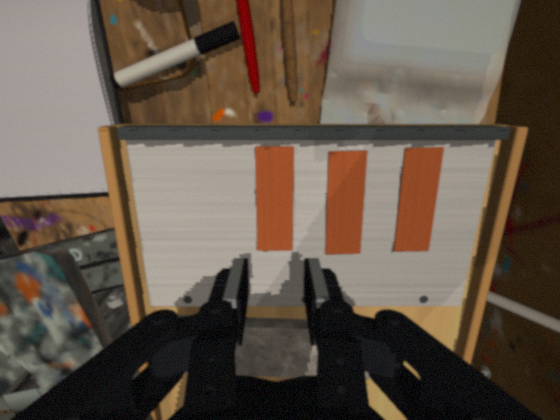

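Run:
```python
from h import *
R=Ro.from_euler('xyz',[3.1412,.0013,-.053])
it=optics.camera_info('top')
iw=optics.camera_info('wrist'); iw=dict(iw); iw['R']=np.array([[-0.055,-0.9985,-0.0004],[-0.9442,0.0519,0.3253],[-0.3248,0.0183,-0.9456]]); iw['t']=np.array([-0.1153,0.3507,0.7152])
for z in (.1,.14,.16,.18,.2,.24): print(z, w2s(ray(it,311,232,z))*1000, w2s(ray(iw,190,154,z))*1000)
```

```text
0.1 [-89.251 101.245] [-111.7992  126.0513]
0.14 [-93.6222 102.5602] [-105.2362  115.3196]
0.16 [-95.8077 103.2178] [-101.9548  109.9537]
0.18 [-97.9933 103.8754] [-98.6733 104.5879]
0.2 [-100.1789  104.533 ] [-95.3919  99.222 ]
0.24 [-104.55    105.8482] [-88.8289  88.4903]
```

Request:
carry_out([
  {"hand": 255, "offset": [-0.04, -0.012, -0.015], "delta_rot": [0, 0, 0.03]},
  {"hand": 255, "offset": [-0.08, -0.025, -0.015], "delta_rot": [0, 0, 0.06]},
  {"hand": 255, "offset": [-0.12, -0.038, -0.015], "delta_rot": [0, 0, 0.09]},
  {"hand": 255, "offset": [-0.16, -0.049, -0.01], "delta_rot": [0, 0, 0.1]},
  {"hand": 255, "offset": [-0.16, -0.049, 0.01], "delta_rot": [0, 0, 0.1]},
  {"hand": 255, "offset": [-0.16, -0.049, 0.03], "delta_rot": [0, 0, 0.1]},
  {"hand": 255, "offset": [-0.16, -0.049, 0.045], "delta_rot": [0, 0, 0.1]},
  {"hand": 255, "offset": [-0.16, -0.049, 0.052], "delta_rot": [0, 0, 0.1]},
  {"hand": 255, "offset": [-0.16, -0.049, 0.052], "delta_rot": [0, 0, 0.1]},
])

```text
time: 28.5
eef_pos: [0.5113, -0.0738, 0.1328]
ee_rot: [3.14, 0.001, -0.155]
wrist_force: [0.1, 0.1, 0.5]
width: -0.0001
```

Run:
```python
from h import *
st(); im,i=snap('wrist','w27.png'); st()
for o in plates(im,i,z=.152,amin=200): print('w',o)
```

```text
t 28.5 pos [ 0.5113 -0.0738  0.1328] rot [ 3.1405  0.0011 -0.1553] F [0.109  0.079  0.5343] w -6.772949751992906e-05 stand [-85.7261  72.0081]
t 28.55 pos [ 0.5118 -0.074   0.1332] rot [ 3.1402 -0.0002 -0.1553] F [ 0.0039 -0.3058  0.6064] w 7.231076821184976e-06 stand [-85.2144  71.8381]
w (array([-74.2,  75. ]), array([23.5, 22.6]), 85.1)
```

View pics/w27.png

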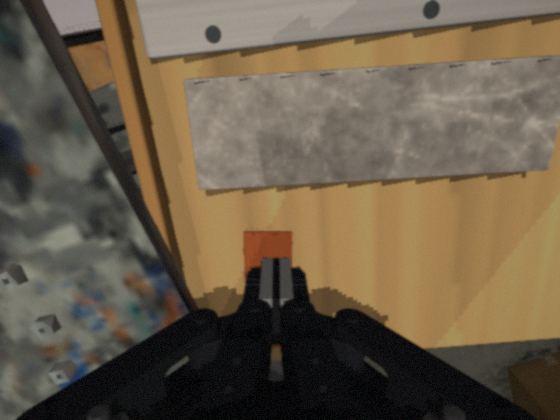

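Request:
carry_out([
  {"hand": 255, "offset": [0, 0, 0.002], "delta_rot": [0, 0, 0]},
  {"hand": 255, "offset": [0, 0, 0.004], "delta_rot": [0, 0, 0]},
  {"hand": 255, "offset": [-0.003, 0.003, 0.004], "delta_rot": [0, 0, -0.005]},
  {"hand": 255, "offset": [-0.007, 0.006, 0.004], "delta_rot": [0, 0, -0.02]},
  {"hand": 255, "offset": [-0.012, 0.0105, 0.004], "delta_rot": [0, 0, -0.035]},
  {"hand": 255, "offset": [-0.017, 0.015, 0.004], "delta_rot": [0, 0, -0.05]},
  {"hand": 255, "offset": [-0.022, 0.0195, 0.004], "delta_rot": [0, 0, -0.065]},
  {"hand": 255, "offset": [-0.027, 0.024, 0.004], "delta_rot": [0, 0, -0.08]},
  {"hand": 255, "offset": [-0.032, 0.0285, 0.004], "delta_rot": [0, 0, -0.1]},
  {"hand": 255, "offset": [-0.034, 0.0305, 0.004], "delta_rot": [0, 0, -0.1]},
])

```text
time: 29.55
eef_pos: [0.4784, -0.0999, 0.1318]
ee_rot: [3.139, -0.012, -0.057]
wrist_force: [5.2, 4.2, 11.0]
width: -0.0001
```

Run:
```python
from h import *
st(); im,i=snap('wrist','w28.png'); st()
for o in plates(im,i,z=.152,amin=200): print('w',o)
```

```text
t 29.55 pos [ 0.4784 -0.0999  0.1318] rot [ 3.1386 -0.0121 -0.0572] F [ 5.2374  4.2206 10.9974] w -6.837390905736604e-05 stand [-117.1387   44.1448]
t 29.6 pos [ 0.4781 -0.1001  0.1318] rot [ 3.1383 -0.0118 -0.0573] F [ 3.931   2.7361 11.0227] w 3.3613220017353896e-05 stand [-117.3383   43.9868]
w (array([-111.8,   51.1]), array([46.5, 23.8]), -26.7)
```

View pics/w28.png

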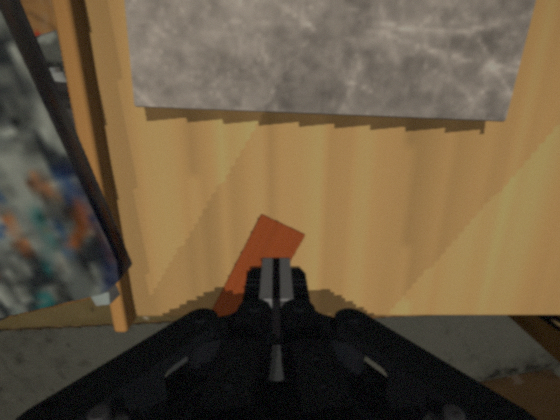

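Request:
carry_out([
  {"hand": 255, "offset": [0, 0, -0.004], "delta_rot": [0, 0, 0]},
  {"hand": 255, "offset": [0.03, 0, -0.04], "delta_rot": [0, 0.01, 0]},
  {"hand": 255, "offset": [0.03, 0, -0.06], "delta_rot": [0, 0.01, 0]},
  {"hand": 255, "offset": [0.03, 0, -0.06], "delta_rot": [0, 0.01, 0]},
])

```text
time: 30.0
eef_pos: [0.5098, -0.1025, 0.195]
ee_rot: [3.136, -0.028, -0.057]
wrist_force: [-0.4, -0.1, -0.0]
width: -0.0002
```

Run:
```python
from h import *
st(); im,i=snap('wrist','w29.png')
for o in plates(im,i,z=.152,amin=200): print('w',o)
im,i=snap('top','t29.png')
for o in plates(im,i,z=.152,amin=100): print('t',o)
```

```text
t 30.0 pos [ 0.5098 -0.1025  0.195 ] rot [ 3.1358 -0.0281 -0.0567] F [-0.3515 -0.0561 -0.0487] w -0.00017578204603817648 stand [-85.5712  43.3093]
w (array([-112.3,   51. ]), array([46.4, 24.1]), -26.5)
t (array([-120.5,   57.1]), array([40.8, 23.2]), -26.9)
t (array([99. , 25.2]), array([67.4, 22.1]), -0.1)
t (array([ 95.7, -20.3]), array([67.9, 21.9]), 0.5)
t (array([ 97.5, -66.8]), array([66.5, 20.6]), 2.5)
```

View pics/w29.png

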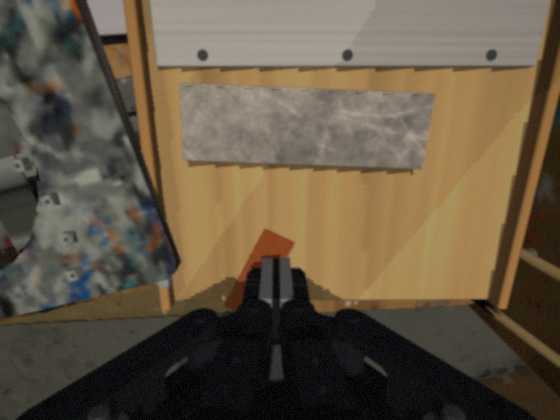

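Run:
```python
from h import *
p=s2w(-.121,.055); go([*p,.150],YAW-.46);go([*p,.1335],YAW-.46)
```

```text
offset [-0.0332, -0.0108, 0.0413] rot [-0.0017, -0.0215, 0.4578] |o| 0.054
offset [-0.0336, -0.0108, 0.0578] rot [-0.0017, -0.0215, 0.4578] |o| 0.068
```

Request:
carry_out([
  {"hand": 255, "offset": [-0.033, -0.011, 0], "delta_rot": [-0.001, -0.0215, 0.14]},
  {"hand": 255, "offset": [-0.033, -0.011, 0.01], "delta_rot": [-0.001, -0.0215, 0.28]},
  {"hand": 255, "offset": [-0.033, -0.011, 0.03], "delta_rot": [-0.001, -0.0215, 0.42]},
  {"hand": 255, "offset": [-0.033, -0.011, 0.042], "delta_rot": [-0.0015, -0.0215, 0.458]},
  {"hand": 255, "offset": [-0.0335, -0.011, 0.052], "delta_rot": [-0.0015, -0.0215, 0.458]},
  {"hand": 255, "offset": [-0.0335, -0.011, 0.0575], "delta_rot": [-0.0015, -0.0215, 0.458]},
  {"hand": 255, "offset": [-0.0335, -0.011, 0.0575], "delta_rot": [-0.0015, -0.0215, 0.458]},
])

```text
time: 30.8
eef_pos: [0.4744, -0.0884, 0.1328]
ee_rot: [3.142, 0.002, -0.515]
wrist_force: [0.4, 0.2, -0.7]
width: 0.0
```

Run:
```python
from h import *
st(); im,i=snap('wrist','w30.png'); st()
for o in plates(im,i,z=.152,amin=200): print('w',o)
```

```text
t 30.8 pos [ 0.4744 -0.0884  0.1328] rot [ 3.1415  0.0025 -0.5146] F [ 0.3897  0.2127 -0.6955] w 1.525236958959761e-05 stand [-121.7414   55.4028]
t 30.85 pos [ 0.4749 -0.0886  0.1333] rot [-3.1415  0.0011 -0.5147] F [ 0.2606  0.4508 -0.1575] w 0.0003723564662568842 stand [-121.2595   55.2531]
w (array([-105.2,   47.2]), array([30.6, 23.7]), -26.5)
```

View pics/w30.png

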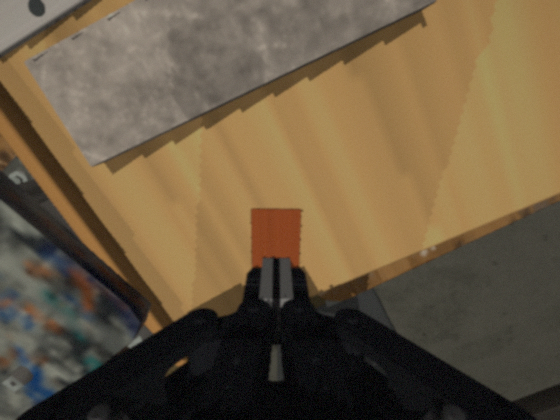

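Request:
carry_out([
  {"hand": 255, "offset": [0, 0, 0.002], "delta_rot": [0, 0, 0]},
  {"hand": 255, "offset": [0, 0, 0.004], "delta_rot": [0, 0, 0]},
  {"hand": 255, "offset": [0, 0, 0.0042], "delta_rot": [0, 0, -0.04]},
  {"hand": 255, "offset": [0, 0, 0.0042], "delta_rot": [0, 0, -0.1]},
  {"hand": 255, "offset": [0, 0, 0.0042], "delta_rot": [0, 0, -0.16]},
  {"hand": 255, "offset": [0, 0, 0.0042], "delta_rot": [0, 0, -0.22]},
  {"hand": 255, "offset": [0, 0, 0.0042], "delta_rot": [0, 0, -0.28]},
  {"hand": 255, "offset": [0, 0, 0.0042], "delta_rot": [0, 0, -0.34]},
  {"hand": 255, "offset": [0, 0, 0.0042], "delta_rot": [0, 0, -0.4]},
  {"hand": 255, "offset": [0, 0, 0.0042], "delta_rot": [0, 0, -0.46]},
])

```text
time: 31.85
eef_pos: [0.4773, -0.0896, 0.1318]
ee_rot: [3.14, -0.005, -0.052]
wrist_force: [-0.2, 0.3, 14.6]
width: -0.0002
```

Run:
```python
from h import *
st(); im,i=snap('wrist','w31.png'); st()
for o in plates(im,i,z=.152,amin=200): print('w',o)
```

```text
t 31.85 pos [ 0.4773 -0.0896  0.1318] rot [ 3.1399 -0.0054 -0.0522] F [-0.1631  0.3396 14.554 ] w -0.0002381633917240536 stand [-118.7795   54.415 ]
t 31.9 pos [ 0.4773 -0.0896  0.1318] rot [ 3.1399 -0.0055 -0.0503] F [-0.63    0.695  15.0065] w 9.12675942461215e-05 stand [-118.7691   54.438 ]
w (array([-92.7, 134.4]), array([20.2,  5.2]), -21.1)
w (array([-106.,   48.]), array([33.2, 24. ]), -26.4)
```

View pics/w31.png

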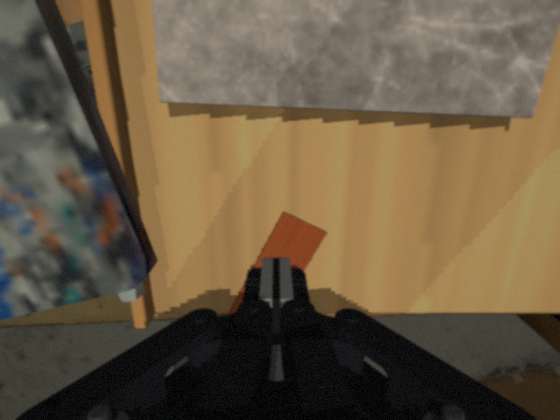

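Run:
```python
from h import *
p=s2w(-.103,.0464); go([*p,.145],YAW);go([*p,.1335],YAW)
```

```text
offset [0.0158, 0.0081, -0.0131] rot [0.0017, -0.0055, 0.0047] |o| 0.022
offset [0.0157, 0.0081, -0.0016] rot [0.0017, -0.0055, 0.0047] |o| 0.018
```

Request:
carry_out([
  {"hand": 255, "offset": [0, 0, -0.006], "delta_rot": [0, 0, 0]},
  {"hand": 255, "offset": [0.0157, 0.008, -0.006], "delta_rot": [0.0015, -0.0055, 0]},
  {"hand": 255, "offset": [0.0157, 0.008, -0.006], "delta_rot": [0.0015, -0.0055, 0]},
  {"hand": 255, "offset": [0.0157, 0.008, -0.001], "delta_rot": [0.0015, -0.0055, 0]},
  {"hand": 255, "offset": [0.0157, 0.008, 0.0022], "delta_rot": [0.0015, -0.0055, 0]},
  {"hand": 255, "offset": [0.0157, 0.008, 0.0026], "delta_rot": [0.0015, -0.0055, 0]},
])

```text
time: 32.5
eef_pos: [0.4922, -0.0982, 0.1317]
ee_rot: [3.141, -0.001, -0.05]
wrist_force: [-4.7, 2.5, 25.6]
width: -0.0006
```

Request:
carry_out([
  {"hand": 255, "offset": [0, -0.003, 0.0022], "delta_rot": [0, 0, 0]},
  {"hand": 255, "offset": [0, -0.007, 0.0022], "delta_rot": [0, 0, 0]},
  {"hand": 255, "offset": [0, -0.011, 0.0022], "delta_rot": [0, 0, 0]},
  {"hand": 255, "offset": [0, -0.015, 0.0022], "delta_rot": [0, 0, 0]},
  {"hand": 255, "offset": [0, -0.018, 0.0022], "delta_rot": [0, 0, 0]},
  {"hand": 255, "offset": [0, -0.018, 0.0022], "delta_rot": [0, 0, 0]},
])

```text
time: 33.1
eef_pos: [0.4958, -0.0832, 0.1318]
ee_rot: [3.134, -0.008, -0.047]
wrist_force: [-0.2, -7.0, 14.6]
width: -0.0003
```

Run:
```python
from h import *
st(); im,i=snap('wrist','w32.png'); st()
for o in plates(im,i,z=.152,amin=200): print('w',o)
```

```text
t 33.1 pos [ 0.4958 -0.0832  0.1318] rot [ 3.1342 -0.0081 -0.0474] F [-0.184  -6.9657 14.6499] w -0.00026254972927654795 stand [-100.6401   61.8205]
t 33.15 pos [ 0.4958 -0.0832  0.1318] rot [ 3.1344 -0.008  -0.0476] F [-0.2387 -6.8652 14.2943] w 4.139509971368263e-05 stand [-100.6625   61.8537]
w (array([-99.7, 130.7]), array([20.2,  5.1]), -19.1)
w (array([-92.7,  56.5]), array([23.7, 10.6]), 74.9)
```

View pics/w32.png

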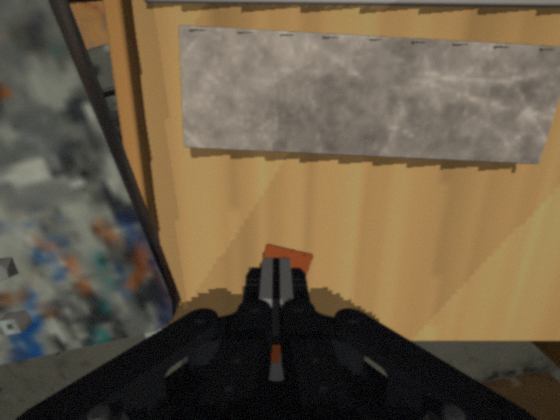

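Request:
carry_out([
  {"hand": 255, "offset": [0.003, -0.0025, 0.0022], "delta_rot": [0, 0, 0]},
  {"hand": 255, "offset": [0.007, -0.005, 0.0022], "delta_rot": [0, 0, 0]},
  {"hand": 255, "offset": [0.011, -0.0075, 0.0022], "delta_rot": [0, 0, 0]},
  {"hand": 255, "offset": [0.015, -0.01, 0.0022], "delta_rot": [0, 0, 0]},
  {"hand": 255, "offset": [0.019, -0.013, 0.0022], "delta_rot": [0, 0, 0]},
  {"hand": 255, "offset": [0.019, -0.013, 0.0022], "delta_rot": [0, 0, 0]},
  {"hand": 255, "offset": [0.019, -0.013, -0.003], "delta_rot": [0.006, 0, 0]},
  {"hand": 255, "offset": [0.019, 0.005, -0.04], "delta_rot": [0.006, -0.008, 0]},
  {"hand": 255, "offset": [0.019, 0.005, -0.06], "delta_rot": [0.006, -0.008, 0]},
  {"hand": 255, "offset": [0.019, 0.005, -0.06], "delta_rot": [0.006, -0.008, 0]},
])

```text
time: 34.15
eef_pos: [0.5152, -0.0892, 0.194]
ee_rot: [3.139, -0.005, -0.048]
wrist_force: [0.2, -0.2, -0.1]
width: 0.0005
```

Run:
```python
from h import *
st(); im,i=snap('wrist','w33.png'); st()
for o in plates(im,i,z=.152,amin=200): print('w',o)
```

```text
t 34.15 pos [ 0.5152 -0.0892  0.194 ] rot [ 3.1391 -0.0046 -0.0482] F [ 0.1843 -0.1508 -0.0935] w 0.0004780660309647587 stand [-80.9508  56.9033]
t 34.2 pos [ 0.514  -0.0885  0.1925] rot [ 3.1402 -0.0014 -0.0478] F [-0.3708 -0.04    0.4362] w -0.00029790360168636287 stand [-82.1985  57.4709]
w (array([-99.8,  70.8]), array([50.5, 23.7]), -8.4)
```

View pics/w33.png

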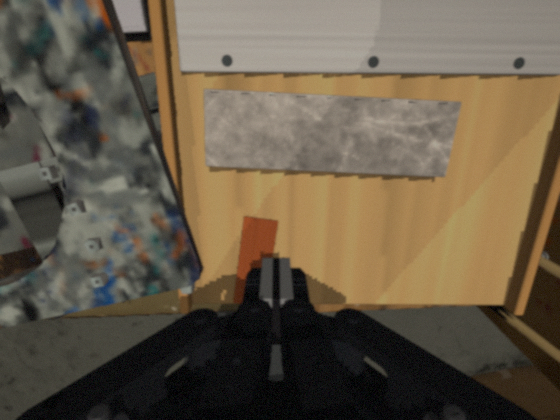

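Run:
```python
from h import *
p=s2w(-.1045,.0715); go([*p,.145],YAW-.13);go([*p,.1325],YAW-.13)
```

```text
offset [-0.0223, -0.0143, 0.0474] rot [0.0013, -0.0014, 0.1372] |o| 0.054
offset [-0.0223, -0.0143, 0.0599] rot [0.0013, -0.0014, 0.1372] |o| 0.066
```

Request:
carry_out([
  {"hand": 255, "offset": [-0.0223, -0.0143, 0.01], "delta_rot": [0, 0, 0.137]},
  {"hand": 255, "offset": [-0.0223, -0.0143, 0.035], "delta_rot": [0, 0, 0.137]},
  {"hand": 255, "offset": [-0.0223, -0.0143, 0.05], "delta_rot": [0, 0, 0.137]},
  {"hand": 255, "offset": [-0.0223, -0.0143, 0.056], "delta_rot": [0, 0, 0.137]},
  {"hand": 255, "offset": [-0.0223, -0.0143, 0.059], "delta_rot": [0, 0, 0.137]},
  {"hand": 255, "offset": [-0.0223, -0.0143, 0.061], "delta_rot": [0, 0, 0.137]},
  {"hand": 255, "offset": [-0.0223, -0.0143, 0.063], "delta_rot": [0, 0, 0.137]},
  {"hand": 255, "offset": [-0.0223, -0.0143, 0.063], "delta_rot": [0, 0, 0.137]},
])

```text
time: 35.0
eef_pos: [0.4911, -0.0725, 0.1318]
ee_rot: [3.141, 0.001, -0.184]
wrist_force: [-7.0, 1.9, 20.1]
width: 0.0
```

Run:
```python
from h import *
st(); im,i=snap('wrist','w34.png')
for o in plates(im,i,z=.152,amin=200): print('w',o)
```

```text
t 35.0 pos [ 0.4911 -0.0725  0.1318] rot [ 3.1408  0.0007 -0.1843] F [-6.996   1.8682 20.0583] w 3.874107859393705e-05 stand [-105.869    72.1993]
w (array([-88.5,  69. ]), array([27.8, 23.6]), -7.4)
```

Request:
carry_out([
  {"hand": 255, "offset": [-0.003, 0.0004, 0.0024], "delta_rot": [0, 0, 0]},
  {"hand": 255, "offset": [-0.008, 0.001, 0.0024], "delta_rot": [0, 0, 0]},
  {"hand": 255, "offset": [-0.014, 0.0018, 0.0024], "delta_rot": [0, 0, 0]},
  {"hand": 255, "offset": [-0.02, 0.0026, 0.0024], "delta_rot": [0, 0, 0]},
  {"hand": 255, "offset": [-0.025, 0.0032, 0.0024], "delta_rot": [0, 0, 0]},
  {"hand": 255, "offset": [-0.0285, 0.0037, 0.0024], "delta_rot": [0, 0, 0]},
  {"hand": 255, "offset": [-0.0285, 0.0037, 0.0024], "delta_rot": [0, 0, 0]},
])

```text
time: 35.75
eef_pos: [0.4673, -0.0728, 0.1318]
ee_rot: [3.139, -0.011, -0.185]
wrist_force: [3.7, -0.8, 8.4]
width: -0.0003
```

Run:
```python
from h import *
st(); im,i=snap('wrist','w35.png')
for o in plates(im,i,z=.152,amin=200): print('w',o)
```

```text
t 35.75 pos [ 0.4673 -0.0728  0.1318] rot [ 3.1388 -0.0113 -0.1848] F [ 3.6834 -0.7538  8.3978] w -0.0002527454521064515 stand [-129.7046   70.6419]
w (array([-87.6, 132.1]), array([19.6,  4.7]), -21.0)
w (array([-113. ,   67.6]), array([28.2, 23.8]), -7.5)
```

View pics/w35.png

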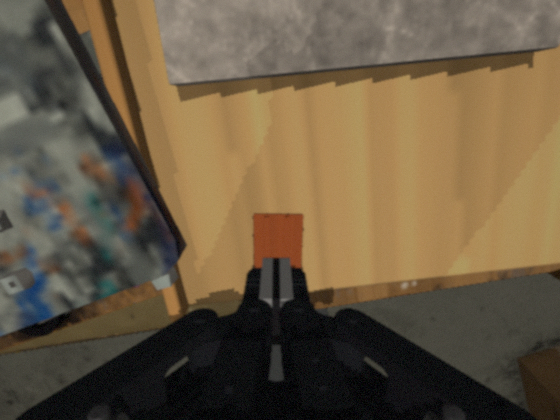

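Run:
```python
from h import *
p=s2w(-.158,.0735); go([*p,.165],YAW-.131);go([*p,.1445],YAW-.131)
```

```text
offset [-0.0281, 0.0009, -0.0335] rot [0.0028, -0.011, 0.0013] |o| 0.044
offset [-0.0283, 0.0008, -0.013] rot [0.0028, -0.011, 0.0013] |o| 0.031
```

Request:
carry_out([
  {"hand": 255, "offset": [0, 0, -0.004], "delta_rot": [0, 0, 0]},
  {"hand": 255, "offset": [0, 0, -0.02], "delta_rot": [0.003, -0.008, 0]},
  {"hand": 145, "offset": [-0.028, 0.001, -0.035], "delta_rot": [0.003, -0.011, 0]},
  {"hand": 145, "offset": [-0.028, 0.001, -0.035], "delta_rot": [0.003, -0.011, 0]},
  {"hand": 145, "offset": [-0.028, 0.001, -0.025], "delta_rot": [0.003, -0.011, 0]},
  {"hand": 145, "offset": [-0.028, 0.001, -0.014], "delta_rot": [0.003, -0.011, 0]},
  {"hand": 145, "offset": [-0.028, 0.001, -0.014], "delta_rot": [0.003, -0.011, 0]},
])

```text
time: 36.5
eef_pos: [0.4388, -0.0683, 0.1437]
ee_rot: [-3.141, 0.003, -0.185]
wrist_force: [0.1, -0.3, 0.1]
width: 0.0369
```

Run:
```python
from h import *
st(); im,i=snap('wrist','w36.png')
for o in plates(im,i,z=.152,amin=200): print('w',o)
```

```text
t 36.5 pos [ 0.4388 -0.0683  0.1437] rot [-3.1406  0.0032 -0.1848] F [ 0.1042 -0.2505  0.053 ] w 0.036937571836828643 stand [-158.347    73.5879]
w (array([-76.5, 129.3]), array([19.4,  5.4]), -17.9)
w (array([-133.9,   70. ]), array([70.5, 25.2]), -8.9)
```

View pics/w36.png

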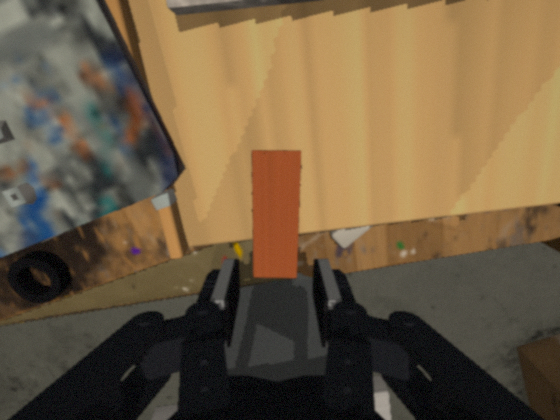

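Request:
carry_out([
  {"hand": 145, "offset": [-0.003, 0.0005, 0], "delta_rot": [0, -0.003, 0]},
  {"hand": 145, "offset": [-0.003, 0.0005, 0.009], "delta_rot": [0, -0.003, 0]},
  {"hand": 145, "offset": [-0.003, 0.0005, 0.015], "delta_rot": [0, -0.003, 0]},
  {"hand": 145, "offset": [-0.003, 0.0005, 0.015], "delta_rot": [0, -0.003, 0]},
  {"hand": 255, "offset": [-0.003, 0.0005, 0.015], "delta_rot": [0, -0.003, 0]},
  {"hand": 255, "offset": [-0.003, 0.0005, 0.015], "delta_rot": [0, -0.003, 0]},
  {"hand": 255, "offset": [-0.003, 0.0005, 0.015], "delta_rot": [0, -0.003, 0]},
  {"hand": 255, "offset": [-0.003, 0.0005, 0.015], "delta_rot": [0, -0.003, 0]},
])

```text
time: 37.35
eef_pos: [0.4363, -0.0684, 0.1295]
ee_rot: [-3.141, 0.005, -0.185]
wrist_force: [-0.6, -0.7, -0.2]
width: 0.0205
```

Request:
carry_out([
  {"hand": 255, "offset": [0, 0, -0.005], "delta_rot": [0, 0, 0]},
  {"hand": 255, "offset": [0, 0, -0.02], "delta_rot": [0, 0, 0]},
  {"hand": 255, "offset": [0, 0, -0.05], "delta_rot": [0, 0, 0]},
  {"hand": 255, "offset": [0, 0, -0.05], "delta_rot": [0, 0, 0]},
])

```text
time: 37.75
eef_pos: [0.439, -0.0695, 0.1826]
ee_rot: [3.141, -0.003, -0.185]
wrist_force: [0.4, -0.3, -0.6]
width: 0.0204
```

Run:
```python
from h import *
st(); im,i=snap('wrist','w37.png'); z=telemetry.sense()['eef_pos'][2]
for o in plates(im,i,z=z+.0235,amin=200): print('w',o)
p=s2w(.073,.069); go([*p,.180],YAW);go([*p,.1345],YAW)
```

```text
t 37.75 pos [ 0.439  -0.0695  0.1826] rot [ 3.1405 -0.0029 -0.1846] F [ 0.3562 -0.3173 -0.5761] w 0.020389047369445825 stand [-158.0822   72.4009]
w (array([-130.6,   69.1]), array([70. , 24.7]), -7.5)
offset [0.2307, -0.0263, 0.0012] rot [0.0005, -0.0002, -0.1297] |o| 0.232
offset [0.2307, -0.0263, 0.0467] rot [0.0005, -0.0002, -0.1297] |o| 0.237
```

View pics/w37.png

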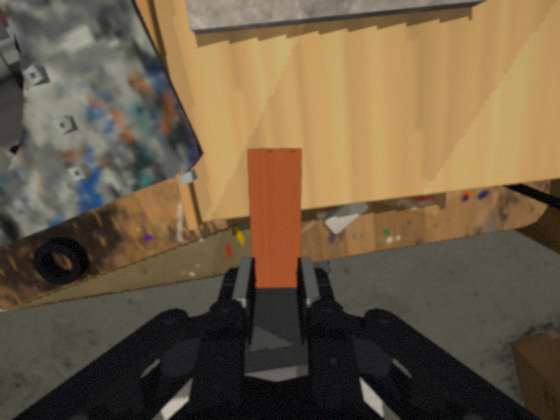

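Request:
carry_out([
  {"hand": 255, "offset": [0.03, -0.003, -0.01], "delta_rot": [0, 0, -0.02]},
  {"hand": 255, "offset": [0.075, -0.008, -0.01], "delta_rot": [0, 0, -0.04]},
  {"hand": 255, "offset": [0.12, -0.013, -0.01], "delta_rot": [0, 0, -0.07]},
  {"hand": 255, "offset": [0.165, -0.019, -0.01], "delta_rot": [0, 0, -0.1]},
  {"hand": 255, "offset": [0.21, -0.024, -0.005], "delta_rot": [0, 0, -0.13]},
  {"hand": 255, "offset": [0.2297, -0.0263, 0.003], "delta_rot": [0, 0, -0.13]},
  {"hand": 255, "offset": [0.2297, -0.0263, 0.018], "delta_rot": [0, 0, -0.13]},
  {"hand": 255, "offset": [0.2297, -0.0263, 0.033], "delta_rot": [0, 0, -0.13]},
  {"hand": 255, "offset": [0.2297, -0.0263, 0.046], "delta_rot": [0, 0, -0.13]},
  {"hand": 255, "offset": [0.2297, -0.0263, 0.046], "delta_rot": [0, 0, -0.13]},
])

```text
time: 38.8
eef_pos: [0.6666, -0.0851, 0.1347]
ee_rot: [-3.142, 0.002, -0.055]
wrist_force: [-0.0, 0.5, -0.5]
width: 0.0204
```

Run:
```python
from h import *
st(); im,i=snap('wrist','w38.png')
for o in plates(im,i,z=.158,amin=200): print('w',o)
```

```text
t 38.8 pos [ 0.6666 -0.0851  0.1347] rot [-3.1415  0.0024 -0.0549] F [-0.0369  0.4718 -0.4783] w 0.02038497506718939 stand [70.039  69.3493]
w (array([ 27.2, 195.2]), array([23.5, 17.1]), 25.8)
w (array([98.4, 69.7]), array([68.6, 23. ]), 0.5)
w (array([98.9, 24.2]), array([68.3, 23.1]), 0.1)
w (array([ 96.3, -20.3]), array([68. , 23.4]), 1.2)
w (array([ 94.5, -55.4]), array([66.6, 16.9]), 16.1)
```

View pics/w38.png

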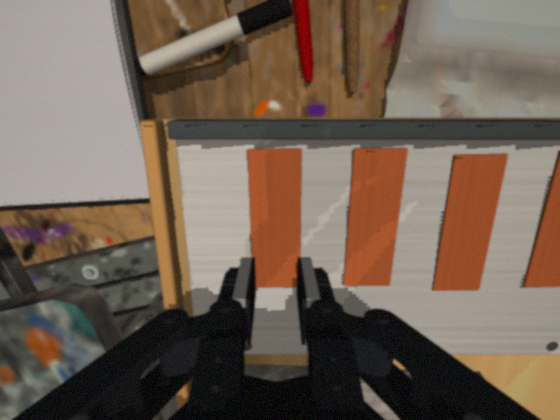

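Good. I'll release it and lift high to look at the bar.

Request:
carry_out([
  {"hand": 255, "offset": [0, 0, 0.001], "delta_rot": [0, 0, 0]},
  {"hand": 255, "offset": [0, 0, 0.001], "delta_rot": [0, 0, 0]},
  {"hand": 172, "offset": [0, 0, 0], "delta_rot": [0, 0, 0]},
  {"hand": 172, "offset": [0, 0, 0], "delta_rot": [0, 0, 0]},
  {"hand": 172, "offset": [0, 0, 0], "delta_rot": [0, 0, 0]},
  {"hand": 172, "offset": [0, 0, -0.02], "delta_rot": [0, 0, 0]},
  {"hand": 172, "offset": [0, 0, -0.06], "delta_rot": [0, 0, 0]},
  {"hand": 0, "offset": [-0.08, 0.05, -0.12], "delta_rot": [0, 0, 0]},
  {"hand": 0, "offset": [-0.13, 0.07, -0.13], "delta_rot": [0, 0, 0]},
  {"hand": 0, "offset": [-0.13, 0.07, -0.13], "delta_rot": [0, 0, 0]},
])

```text
time: 39.85
eef_pos: [0.5439, -0.143, 0.26]
ee_rot: [3.141, 0.002, -0.054]
wrist_force: [0.6, -1.3, -0.0]
width: 0.0702
```

Run:
```python
from h import *
st(); im,i=snap('wrist','w39.png')
for o in plates(im,i,z=.156,amin=200): print('w',o)
```

```text
t 39.85 pos [ 0.5439 -0.143   0.26  ] rot [ 3.1412  0.0021 -0.0539] F [ 0.5679 -1.2671 -0.0335] w 0.07017959334977701 stand [-49.3      4.7129]
w (array([ 62.2, 189.3]), array([20.1, 14.5]), -7.3)
w (array([81.3, 68.5]), array([39.4, 22.8]), 0.6)
w (array([81.2, 22.4]), array([39.4, 22.6]), 0.0)
w (array([ 80.3, -23.4]), array([41.8, 22.1]), 1.4)
w (array([ 81.3, -69.6]), array([39.6, 22.3]), 0.9)
```

View pics/w39.png

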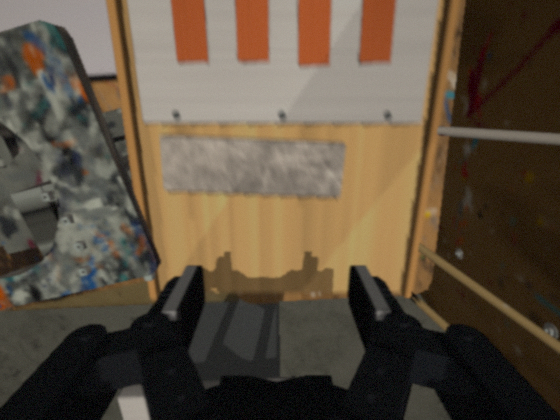

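Run:
```python
from h import *
i=optics.camera_info('wrist')
im=cv2.imread('pics/w39.png'); hsv=cv2.cvtColor(im,cv2.COLOR_BGR2HSV)
m=cv2.inRange(hsv,(0,0,70),(180,70,190)); mm=np.zeros_like(m); mm[128:205,150:360]=255; m&=mm
m=cv2.morphologyEx(m,cv2.MORPH_OPEN,np.ones((7,7),np.uint8))
cs,_=cv2.findContours(m,cv2.RETR_EXTERNAL,cv2.CHAIN_APPROX_NONE); k=max(cs,key=cv2.contourArea); print(cv2.boundingRect(k))
P=np.array([w2s(ray(i,*p,.162)) for p in k[:,0].astype(float)],np.float32)*1000
print(cv2.minAreaRect(P))
for p in [(162,136),(345,143),(338,197),(166,192)]: print(w2s(ray(i,*p,.162))*1000)
for p in [(145,122),(425,122),(281,122)]: print('bed',w2s(ray(i,*p,.154))*1000)
for p in [(155,302),(410,299)]: print('front',w2s(ray(i,*p,.15))*1000)
```

```text
(161, 136, 183, 60)
((-26.040069580078125, 21.624591827392578), (150.35208129882812, 45.41776657104492), 87.16703033447266)
[-0.7583 93.6431]
[ -6.644  -54.3447]
[-52.5744 -51.5241]
[-47.7309  95.8217]
bed [  9.6125 108.9827]
bed [   9.1736 -120.5803]
bed [ 9.3996 -2.393 ]
front [-167.153   124.5429]
front [-164.4955 -133.6432]
```

```bash
cat >> h.py <<'E'
def bar(im,i,roi,z=.162):
    hsv=cv2.cvtColor(im,cv2.COLOR_RGB2HSV)
    m=cv2.inRange(hsv,(0,0,70),(180,70,190)); mm=np.zeros_like(m); a,b,c,d=roi; mm[b:d,a:c]=255; m&=mm
    m=cv2.morphologyEx(m,cv2.MORPH_OPEN,np.ones((7,7),np.uint8))
    cs,_=cv2.findContours(m,cv2.RETR_EXTERNAL,cv2.CHAIN_APPROX_NONE); k=max(cs,key=cv2.contourArea)
    P=np.array([w2s(ray(i,*p,z)) for p in k[:,0].astype(float)],np.float32)*1000
    return cv2.boundingRect(k),cv2.minAreaRect(P)
E
python3 - <<'E'
from h import *
st(); im,i=snap('wrist','w40.png'); st()
for o in plates(im,i,z=.156,amin=200): print('w',o)
print(bar(im,i,(140,125,380,210)))
im,it=snap('top','t40.png'); print(bar(im,it,(290,160,430,220)))
for o in plates(im,it,z=.156,amin=100): print('t',o)
a=cv2.resize(cv2.imread('pics/w40.png')[90:310,130:440],None,fx=2.5,fy=2.5,interpolation=cv2.INTER_CUBIC);cv2.imwrite('pics/w40c.png',a)
E
```

```text
t 39.9 pos [ 0.5381 -0.1452  0.2627] rot [ 3.1381  0.0063 -0.0561] F [-4.8321 -0.8277  0.4325] w 0.07704467797543471 stand [-54.9923   2.2643]
t 39.95 pos [ 0.5416 -0.1443  0.2619] rot [ 3.1398  0.002  -0.0583] F [ 1.4316 -0.1307  0.3664] w 0.08358964528999294 stand [-51.5129   3.3608]
w (array([ 63. , 189.4]), array([19.3, 14.7]), -15.0)
w (array([79.3, 69.3]), array([32. , 23.1]), -0.1)
w (array([79.2, 23.4]), array([32.2, 22.8]), -0.6)
w (array([ 77.9, -22.4]), array([34.9, 22.8]), 0.9)
w (array([ 78.8, -68.5]), array([32.9, 23. ]), 0.8)
((156, 125, 184, 61), ((-17.01463508605957, 25.17391586303711), (148.76016235351562, 45.17593002319336), 87.61886596679688))
((336, 160, 42, 60), ((-2.2703323364257812, 17.638805389404297), (35.6496696472168, 145.92840576171875), 69.18672180175781))
t (array([97.4, 72. ]), array([66.8, 21.9]), 0.7)
t (array([97.7, 25.7]), array([67.1, 22. ]), -0.1)
```

View pics/w40c.png

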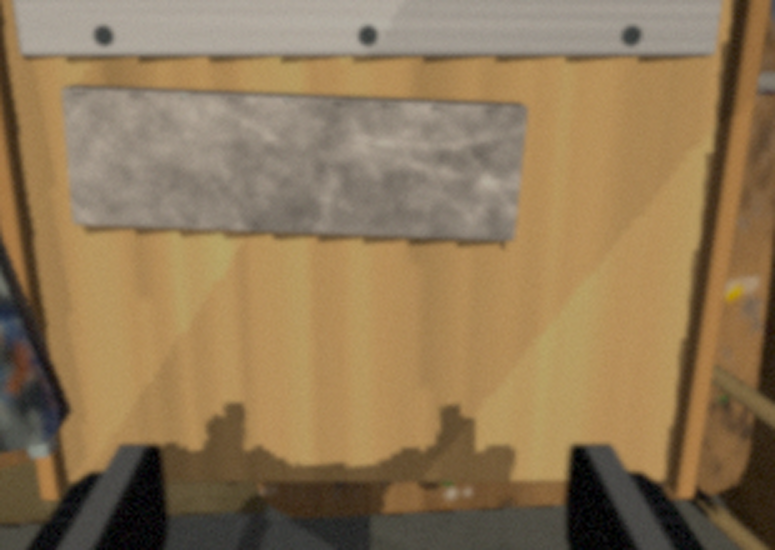

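View pics/t40.png

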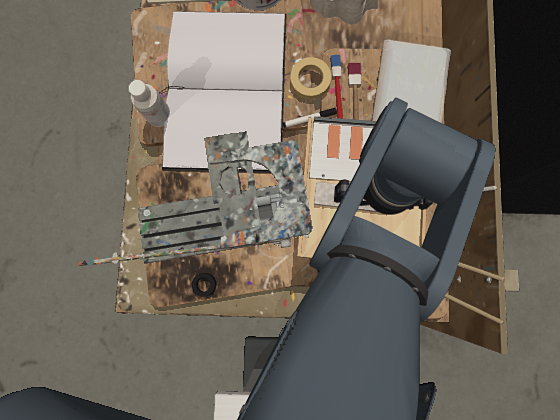

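Run:
```python
from h import *
st(); im,i=snap('wrist'); print(bar(im,i,(140,105,380,200)))
for o in plates(im,i,z=.156,amin=200): print('w',o)
p=s2w(-.017,.025); go([*p,.20],YAW-.042+np.pi/2)
```

```text
t 40.0 pos [ 0.5438 -0.1436  0.261 ] rot [ 3.1407  0.0003 -0.0579] F [ 0.7795  0.1379 -0.5001] w 0.0853682529102496 stand [-49.3523   4.0934]
((159, 133, 183, 60), ((-17.00568199157715, 25.18398666381836), (148.6409912109375, 45.35146713256836), 87.63812255859375))
w (array([ 63.9, 189.3]), array([19.2, 15.4]), 29.3)
w (array([82.1, 69.3]), array([38.9, 23.1]), 0.0)
w (array([82.3, 23.5]), array([38.2, 22.7]), -0.2)
w (array([ 80.9, -22.1]), array([41.1, 23. ]), 0.9)
w (array([ 81.7, -68.4]), array([38.9, 23. ]), 0.5)
offset [0.0312, -0.0204, 0.0602] rot [-0.0001, 0.0006, -1.5305] |o| 0.071
```

Request:
carry_out([
  {"hand": 85, "offset": [0.01, -0.007, 0], "delta_rot": [0, 0, -0.15]},
  {"hand": 85, "offset": [0.02, -0.014, 0], "delta_rot": [0, 0, -0.3]},
  {"hand": 85, "offset": [0.031, -0.0204, 0], "delta_rot": [0, 0, -0.45]},
  {"hand": 85, "offset": [0.031, -0.0204, 0], "delta_rot": [0, 0, -0.6]},
  {"hand": 85, "offset": [0.031, -0.0204, 0], "delta_rot": [0, 0, -0.75]},
  {"hand": 85, "offset": [0.031, -0.0204, 0.01], "delta_rot": [0, 0, -0.9]},
  {"hand": 85, "offset": [0.031, -0.0204, 0.02], "delta_rot": [0, 0, -1.05]},
  {"hand": 85, "offset": [0.031, -0.0204, 0.03], "delta_rot": [0, 0, -1.2]},
  {"hand": 85, "offset": [0.031, -0.0204, 0.04], "delta_rot": [0, 0, -1.35]},
  {"hand": 85, "offset": [0.031, -0.0204, 0.05], "delta_rot": [0, 0, -1.5]},
])

```text
time: 41.05
eef_pos: [0.5781, -0.1236, 0.2083]
ee_rot: [-3.14, -0.0, 1.451]
wrist_force: [0.4, -0.4, -0.3]
width: 0.0569
```

Run:
```python
from h import *
st(); im,i=snap('wrist','w41.png'); p=s2w(-.017,.025); go([*p,.17],YAW-.042+np.pi/2)
```

```text
t 41.05 pos [ 0.5781 -0.1236  0.2083] rot [-3.14   -0.0004  1.4508] F [ 0.3762 -0.3678 -0.3059] w 0.056922532631303195 stand [-16.2886  25.9678]
offset [-0.0013, 0.0008, 0.0365] rot [-0.0051, -0.0014, -0.0193] |o| 0.037
```

View pics/w41.png

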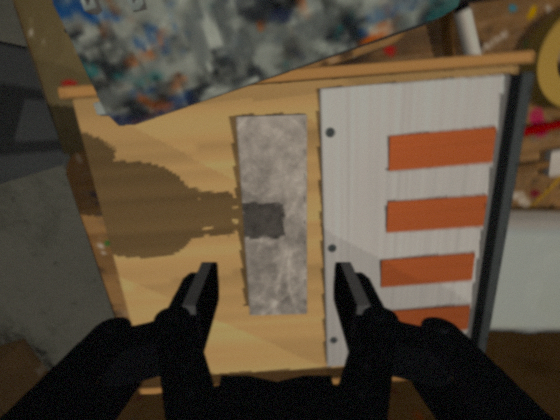

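Request:
carry_out([
  {"hand": 85, "offset": [-0.001, 0.001, 0.02], "delta_rot": [-0.003, -0.001, -0.02]},
  {"hand": 85, "offset": [-0.001, 0.001, 0.045], "delta_rot": [-0.003, -0.001, -0.02]},
  {"hand": 85, "offset": [-0.001, 0.001, 0.06], "delta_rot": [-0.003, -0.001, -0.02]},
  {"hand": 85, "offset": [-0.001, 0.001, 0.068], "delta_rot": [-0.003, -0.001, -0.02]},
  {"hand": 85, "offset": [-0.001, 0.001, 0.068], "delta_rot": [-0.003, -0.001, -0.02]},
])

```text
time: 41.6
eef_pos: [0.5772, -0.1234, 0.1369]
ee_rot: [-3.137, -0.001, 1.474]
wrist_force: [0.5, -0.2, 0.5]
width: 0.0571
```

Run:
```python
from h import *
st(); im,i=snap('wrist','w42.png')
```

```text
t 41.6 pos [ 0.5772 -0.1234  0.1369] rot [-3.1367 -0.0015  1.4739] F [ 0.5243 -0.2037  0.4577] w 0.05708299389387282 stand [-17.1511  26.0934]
```

View pics/w42.png

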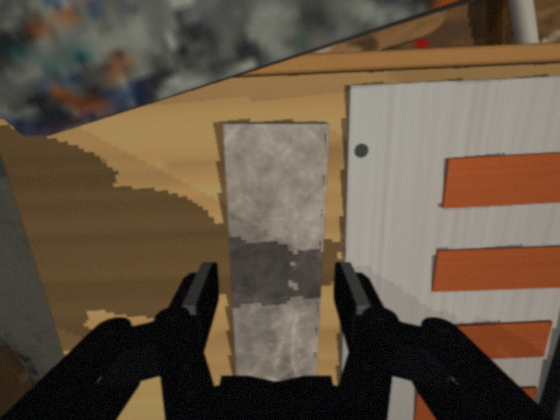

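Request:
carry_out([
  {"hand": 85, "offset": [0, 0, 0.001], "delta_rot": [0, 0, 0]},
  {"hand": 85, "offset": [0, 0, 0.002], "delta_rot": [0, 0, 0]},
  {"hand": 85, "offset": [0, 0, 0.003], "delta_rot": [0, 0, 0]},
  {"hand": 85, "offset": [0, 0, 0.003], "delta_rot": [0, 0, 0]},
])

```text
time: 42.05
eef_pos: [0.5779, -0.1239, 0.1354]
ee_rot: [-3.139, -0.001, 1.474]
wrist_force: [0.0, -0.8, 0.4]
width: 0.0569
```

Request:
carry_out([
  {"hand": 85, "offset": [0, 0, 0.001], "delta_rot": [0, 0, 0]},
  {"hand": 85, "offset": [0, 0, 0.002], "delta_rot": [0, 0, 0]},
  {"hand": 85, "offset": [0, 0, 0.003], "delta_rot": [0, 0, 0]},
  {"hand": 85, "offset": [0, 0, 0.003], "delta_rot": [0, 0, 0]},
])

```text
time: 42.45
eef_pos: [0.5778, -0.1238, 0.1321]
ee_rot: [-3.139, -0.001, 1.474]
wrist_force: [0.4, -0.2, 0.8]
width: 0.0572
```

Request:
carry_out([
  {"hand": 85, "offset": [0, 0, 0.001], "delta_rot": [0, 0, 0]},
  {"hand": 85, "offset": [0, 0, 0.002], "delta_rot": [0, 0, 0]},
  {"hand": 85, "offset": [0, 0, 0.002], "delta_rot": [0, 0, 0]},
])

```text
time: 42.75
eef_pos: [0.5777, -0.1238, 0.13]
ee_rot: [-3.139, -0.001, 1.474]
wrist_force: [0.0, -1.7, 0.4]
width: 0.0568
```

Request:
carry_out([
  {"hand": 85, "offset": [0, 0, 0.001], "delta_rot": [0, 0, 0]},
  {"hand": 85, "offset": [0, 0, 0.002], "delta_rot": [0, 0, 0]},
  {"hand": 85, "offset": [0, 0, 0.002], "delta_rot": [0, 0, 0]},
])

```text
time: 43.05
eef_pos: [0.578, -0.1239, 0.1293]
ee_rot: [-3.14, -0.0, 1.474]
wrist_force: [-2.4, -0.0, 6.9]
width: 0.0569
```

Request:
carry_out([
  {"hand": 85, "offset": [0, 0, -0.003], "delta_rot": [0, 0, 0]},
  {"hand": 85, "offset": [0, 0, -0.003], "delta_rot": [0, 0, 0]},
  {"hand": 255, "offset": [0, 0, -0.003], "delta_rot": [0, 0, 0]},
  {"hand": 255, "offset": [0, 0, -0.003], "delta_rot": [0, 0, 0]},
  {"hand": 255, "offset": [0, 0, -0.003], "delta_rot": [0, 0, 0]},
  {"hand": 255, "offset": [0, 0, -0.003], "delta_rot": [0, 0, 0]},
], newtons=80)

```text
time: 43.65
eef_pos: [0.5776, -0.1239, 0.1328]
ee_rot: [-3.139, -0.0, 1.474]
wrist_force: [-2.6, 0.7, 6.0]
width: 0.0424
```

Request:
carry_out([
  {"hand": 255, "offset": [0, 0, -0.005], "delta_rot": [0, 0, 0]},
  {"hand": 255, "offset": [0, 0, -0.015], "delta_rot": [0, 0, 0]},
  {"hand": 255, "offset": [0, 0, -0.025], "delta_rot": [0, 0, 0]},
  {"hand": 255, "offset": [0, 0, -0.03], "delta_rot": [0, 0, 0]},
  {"hand": 255, "offset": [0, 0, -0.03], "delta_rot": [0, 0, 0]},
  {"hand": 255, "offset": [0, 0, -0.03], "delta_rot": [0, 0, 0]},
])

```text
time: 44.25
eef_pos: [0.5776, -0.1238, 0.1629]
ee_rot: [-3.139, -0.0, 1.474]
wrist_force: [0.9, -0.6, -6.3]
width: 0.0422
```

Run:
```python
from h import *
st(); im,i=snap('wrist','w43.png'); snap('scene','s43.png'); st()
cv2.imwrite('pics/s43c.png',cv2.resize(cv2.imread('pics/s43.png')[140:280,240:440],None,fx=3,fy=3,interpolation=cv2.INTER_CUBIC))
```

```text
t 44.25 pos [ 0.5776 -0.1238  0.1629] rot [-3.1391 -0.0005  1.4741] F [ 0.9227 -0.6239 -6.3302] w 0.04222394743089105 stand [-16.7509  25.7215]
t 44.35 pos [ 0.5773 -0.1237  0.1624] rot [-3.1381 -0.0008  1.4741] F [ 0.7965  0.4386 -6.3361] w 0.042182830178956084 stand [-17.0681  25.8482]
```

View pics/w43.png

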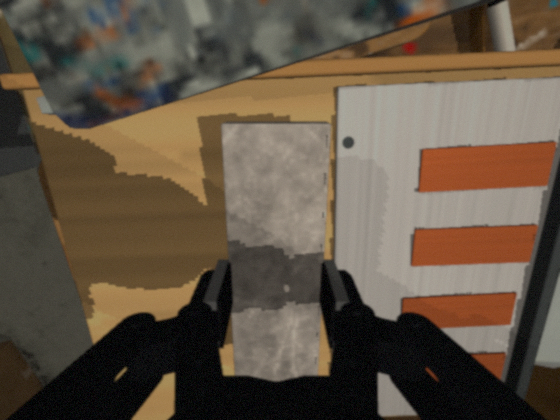

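View pics/s43c.png

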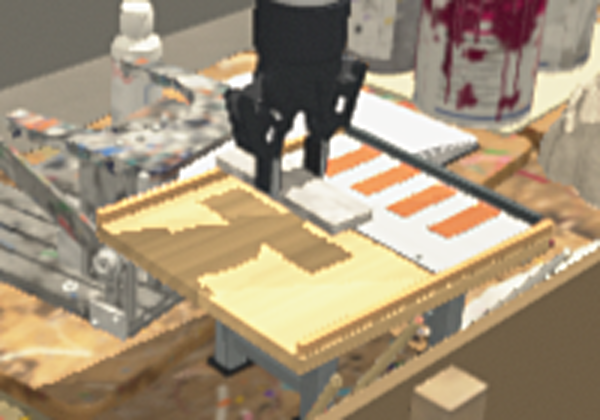

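Run:
```python
from h import *
p=s2w(.032,.0005); go([*p,.163],YAW+np.pi/2); go([*p,.139],YAW+np.pi/2)
```

```text
offset [-0.0233, 0.0501, -0.0008] rot [-0.0035, -0.0008, -0.0417] |o| 0.055
offset [-0.0233, 0.0502, 0.0232] rot [-0.0035, -0.0008, -0.0417] |o| 0.06
```

Request:
carry_out([
  {"hand": 255, "offset": [-0.008, 0.016, -0.004], "delta_rot": [-0.003, 0, -0.02]},
  {"hand": 255, "offset": [-0.016, 0.034, -0.004], "delta_rot": [-0.003, 0, -0.042]},
  {"hand": 255, "offset": [-0.0233, 0.05, -0.004], "delta_rot": [-0.003, 0, -0.042]},
  {"hand": 255, "offset": [-0.0233, 0.05, 0.002], "delta_rot": [-0.003, 0, -0.042]},
  {"hand": 255, "offset": [-0.0233, 0.05, 0.012], "delta_rot": [-0.003, 0, -0.042]},
  {"hand": 255, "offset": [-0.0233, 0.05, 0.02], "delta_rot": [-0.003, 0, -0.042]},
  {"hand": 255, "offset": [-0.0233, 0.05, 0.0235], "delta_rot": [-0.003, 0, -0.042]},
  {"hand": 255, "offset": [-0.0233, 0.05, 0.0235], "delta_rot": [-0.003, 0, -0.042]},
])

```text
time: 45.15
eef_pos: [0.6236, -0.151, 0.1379]
ee_rot: [-3.139, -0.002, 1.516]
wrist_force: [0.5, -0.5, -4.9]
width: 0.0421
```

Run:
```python
from h import *
st(); im,i=snap('wrist','w44.png')
```

```text
t 45.15 pos [ 0.6236 -0.151   0.1379] rot [-3.139  -0.0016  1.5164] F [ 0.4747 -0.5367 -4.8598] w 0.04206630520282809 stand [30.6988  1.1038]
```

View pics/w44.png

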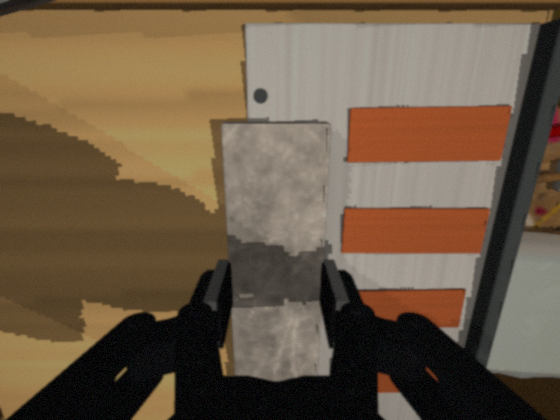

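Request:
carry_out([
  {"hand": 255, "offset": [0, 0, 0.001], "delta_rot": [0, 0, 0]},
  {"hand": 255, "offset": [0, 0, 0.0018], "delta_rot": [0, 0, 0]},
  {"hand": 255, "offset": [0, 0, 0.0018], "delta_rot": [0, 0, 0]},
])

```text
time: 45.5
eef_pos: [0.6244, -0.1513, 0.1369]
ee_rot: [-3.141, -0.001, 1.516]
wrist_force: [0.3, 0.4, -4.6]
width: 0.0425
```

Request:
carry_out([
  {"hand": 255, "offset": [0, 0, 0.0008], "delta_rot": [0, 0, 0]},
  {"hand": 255, "offset": [0, 0.001, 0.0008], "delta_rot": [0, 0, 0]},
  {"hand": 255, "offset": [0, 0.002, 0.0008], "delta_rot": [0, 0, 0]},
  {"hand": 255, "offset": [0, 0.003, 0.0008], "delta_rot": [0, 0, 0]},
  {"hand": 255, "offset": [0, 0.004, 0.0008], "delta_rot": [0, 0, 0]},
])

```text
time: 46.0
eef_pos: [0.6273, -0.1516, 0.1369]
ee_rot: [-3.139, -0.001, 1.517]
wrist_force: [-4.8, 0.5, 2.4]
width: 0.0423
```

Request:
carry_out([
  {"hand": 255, "offset": [0, 0.001, 0.0003], "delta_rot": [0, 0, 0]},
  {"hand": 255, "offset": [0, 0.002, 0.0003], "delta_rot": [0, 0, 0]},
  {"hand": 255, "offset": [0, 0.003, 0.0003], "delta_rot": [0, 0, 0]},
  {"hand": 255, "offset": [0, 0.004, 0.0003], "delta_rot": [0, 0, 0]},
])

```text
time: 46.4
eef_pos: [0.631, -0.1518, 0.1369]
ee_rot: [-3.138, -0.001, 1.517]
wrist_force: [-5.3, 0.4, 2.5]
width: 0.0422
```

Run:
```python
from h import *
st(); im,i=snap('wrist','w45.png')
for o in plates(im,i,z=.156,amin=200): print('w',o)
```

```text
t 46.4 pos [ 0.631  -0.1518  0.1369] rot [-3.1379 -0.0007  1.5167] F [-5.2671  0.4107  2.5439] w 0.04224587604337874 stand [38.1093  0.7015]
w (array([97.1, 69.7]), array([69.5, 23.5]), 0.8)
w (array([97.6, 23.7]), array([69.6, 23.1]), 0.1)
w (array([105.5, -21.2]), array([48. , 23.2]), 0.2)
w (array([103. , -71.9]), array([15.5, 11.7]), -84.1)
```

View pics/w45.png

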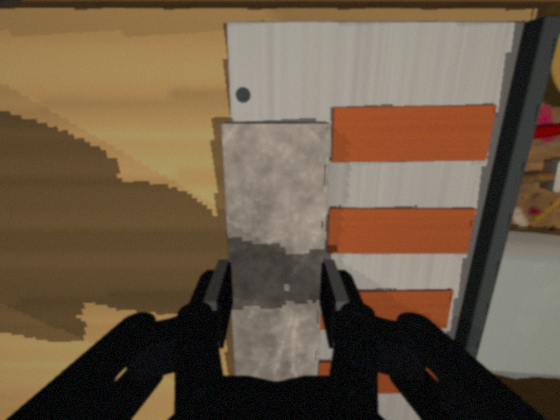

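Request:
carry_out([
  {"hand": 255, "offset": [0, 0.0015, 0.0003], "delta_rot": [-0.001, 0, 0]},
  {"hand": 255, "offset": [0, 0.003, 0.0003], "delta_rot": [-0.001, 0, 0]},
  {"hand": 255, "offset": [0, 0.0045, 0.0003], "delta_rot": [-0.001, 0, 0]},
  {"hand": 255, "offset": [0, 0.0045, 0.0003], "delta_rot": [-0.001, 0, 0]},
])

```text
time: 46.85
eef_pos: [0.6352, -0.1521, 0.1369]
ee_rot: [-3.138, -0.001, 1.517]
wrist_force: [-6.1, 0.3, 3.3]
width: 0.0422
```

Request:
carry_out([
  {"hand": 255, "offset": [0, 0.001, 0.0003], "delta_rot": [-0.001, 0, 0]},
  {"hand": 255, "offset": [0, 0.002, 0.0003], "delta_rot": [-0.001, 0, 0]},
  {"hand": 255, "offset": [0, 0.002, 0.0003], "delta_rot": [-0.001, 0, 0]},
])

```text
time: 47.15
eef_pos: [0.6366, -0.1521, 0.1369]
ee_rot: [-3.138, -0.001, 1.517]
wrist_force: [-6.0, -0.9, 3.9]
width: 0.0424
```

Request:
carry_out([
  {"hand": 255, "offset": [0, 0.001, 0.0003], "delta_rot": [-0.001, 0, 0]},
  {"hand": 255, "offset": [0, 0.002, 0.0003], "delta_rot": [-0.001, 0, 0]},
  {"hand": 255, "offset": [0, 0.002, 0.0003], "delta_rot": [-0.001, 0, 0]},
])

```text
time: 47.45
eef_pos: [0.6379, -0.1522, 0.1369]
ee_rot: [-3.137, -0.001, 1.517]
wrist_force: [-5.7, 0.7, 3.5]
width: 0.0421
```

Run:
```python
from h import *
st(); im,i=snap('wrist','w46.png')
for o in plates(im,i,z=.156,amin=200): print('w',o)
```

```text
t 47.45 pos [ 0.6379 -0.1522  0.1369] rot [-3.1371 -0.0007  1.5172] F [-5.7059  0.6842  3.4645] w 0.04213572215982237 stand [45.0764  0.749 ]
w (array([101.6,  69.3]), array([69.2, 23.2]), 0.1)
w (array([102.5,  23.6]), array([67.4, 23.6]), -0.0)
w (array([112.4, -22. ]), array([47.7, 22.6]), 0.2)
w (array([110.1, -72.1]), array([16.3, 11.7]), -84.1)
```

View pics/w46.png

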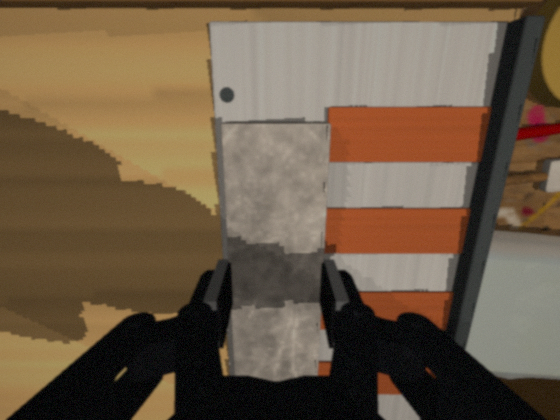

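Request:
carry_out([
  {"hand": 255, "offset": [0, 0.001, 0.0003], "delta_rot": [-0.001, 0, 0]},
  {"hand": 255, "offset": [0, 0.002, 0.0003], "delta_rot": [-0.001, 0, 0]},
  {"hand": 255, "offset": [0, 0.002, 0.0003], "delta_rot": [-0.001, 0, 0]},
])

```text
time: 47.8
eef_pos: [0.638, -0.1522, 0.1369]
ee_rot: [-3.134, -0.001, 1.517]
wrist_force: [-9.2, -0.1, 5.4]
width: 0.042
```

Request:
carry_out([
  {"hand": 255, "offset": [0, 0.001, 0.0003], "delta_rot": [-0.001, 0, 0]},
  {"hand": 255, "offset": [0, 0.002, 0.0003], "delta_rot": [-0.001, 0, 0]},
  {"hand": 255, "offset": [0, 0.002, 0.0003], "delta_rot": [-0.001, 0, 0]},
])

```text
time: 48.1
eef_pos: [0.638, -0.1522, 0.137]
ee_rot: [-3.13, -0.001, 1.517]
wrist_force: [-9.6, 0.8, 5.8]
width: 0.0423
```

Request:
carry_out([
  {"hand": 255, "offset": [0, 0.001, 0.0003], "delta_rot": [-0.001, 0, 0]},
  {"hand": 255, "offset": [0, 0.002, 0.0003], "delta_rot": [-0.001, 0, 0]},
  {"hand": 255, "offset": [0, 0.002, 0.0003], "delta_rot": [-0.001, 0, 0]},
])

```text
time: 48.4
eef_pos: [0.6379, -0.1521, 0.1371]
ee_rot: [-3.127, -0.001, 1.518]
wrist_force: [-10.0, -0.1, 6.6]
width: 0.0426
```

Request:
carry_out([
  {"hand": 255, "offset": [0, 0, 0], "delta_rot": [-0.007, 0, 0]},
  {"hand": 255, "offset": [0, 0, 0], "delta_rot": [-0.01, 0, 0]},
  {"hand": 90, "offset": [0, 0, 0], "delta_rot": [-0.01, 0, 0]},
  {"hand": 90, "offset": [0, 0, 0], "delta_rot": [-0.01, 0, 0]},
  {"hand": 90, "offset": [0, 0, 0], "delta_rot": [-0.01, 0, 0]},
  {"hand": 90, "offset": [0, 0, -0.02], "delta_rot": [-0.012, 0, 0]},
  {"hand": 90, "offset": [0, 0, -0.06], "delta_rot": [-0.014, 0, 0]},
  {"hand": 90, "offset": [0, 0, -0.1], "delta_rot": [-0.014, 0, 0]},
  {"hand": 90, "offset": [0, 0, -0.1], "delta_rot": [-0.014, 0, 0]},
  {"hand": 90, "offset": [0, 0, -0.1], "delta_rot": [-0.014, 0, 0]},
])

```text
time: 49.4
eef_pos: [0.6407, -0.1527, 0.2389]
ee_rot: [3.138, 0.0, 1.518]
wrist_force: [0.2, -1.1, 0.1]
width: 0.0552
```

Run:
```python
from h import *
st(); im,i=snap('wrist','w47.png')
for o in plates(im,i,z=.156,amin=200): print('w',o)
go([*s2w(-.04,0),.25],YAW)
```

```text
t 49.4 pos [ 0.6407 -0.1527  0.2389] rot [3.1382 0.0001 1.5177] F [ 0.2372 -1.0568  0.1132] w 0.05519552788202384 stand [47.8609  0.3693]
w (array([101.8,  69.4]), array([68.7, 22.2]), 0.1)
w (array([102. ,  23.4]), array([67.6, 22.6]), -0.0)
w (array([102.3, -22.3]), array([67.9, 22.6]), 0.0)
w (array([ 82.5, -68.2]), array([28.8, 21.2]), -0.0)
offset [-0.0006, -0.0867, -0.0129] rot [-0.0012, -0.0006, 1.5727] |o| 0.088
```

View pics/w47.png

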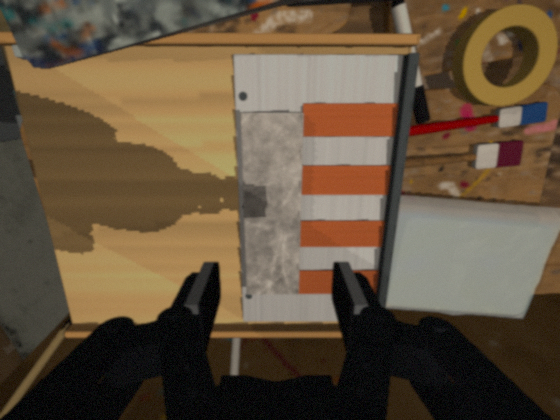

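Run:
```python
from h import *
st(); im,i=snap('wrist','w48.png')
for o in plates(im,i,z=.156,amin=200): print('w',o)
print(bar(im,i,(238,100,306,300),z=.166))
snap('scene','s48.png')
cv2.imwrite('pics/s48c.png',cv2.resize(cv2.imread('pics/s48.png')[140:280,240:440],None,fx=4,fy=4,interpolation=cv2.INTER_CUBIC))
cv2.imwrite('pics/w48c.png',cv2.resize(cv2.imread('pics/w48.png')[80:310,220:430],None,fx=2.6,fy=2.6,interpolation=cv2.INTER_CUBIC))
```

```text
t 49.45 pos [ 0.6395 -0.1523  0.2371] rot [-3.1412 -0.0011  1.5177] F [ 0.9668 -0.3281 -1.1629] w 0.05571973725831381 stand [46.6633  0.7496]
w (array([101.7,  69.6]), array([68.9, 22.7]), 0.1)
w (array([102.3,  23.6]), array([68. , 22.5]), 0.1)
w (array([102.3, -21.9]), array([67.8, 22.5]), 0.1)
w (array([ 81.7, -68. ]), array([26.8, 22.1]), 0.1)
((238, 100, 68, 200), ((44.4617805480957, 3.1555709838867188), (51.517738342285156, 161.06358337402344), 0.11752346158027649))
```

View pics/w48c.png

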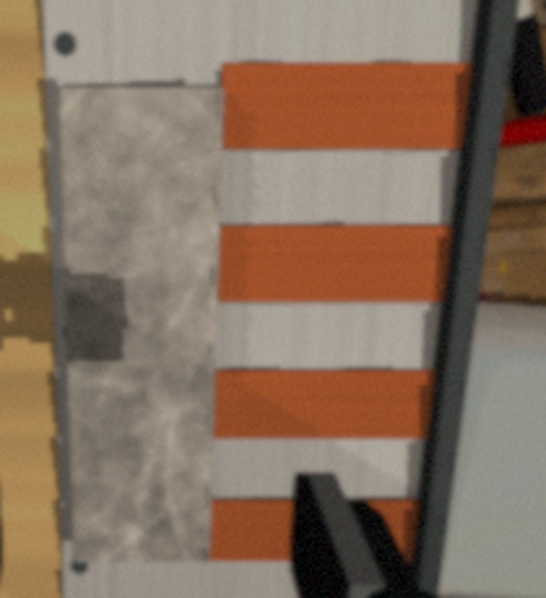

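View pics/s48c.png

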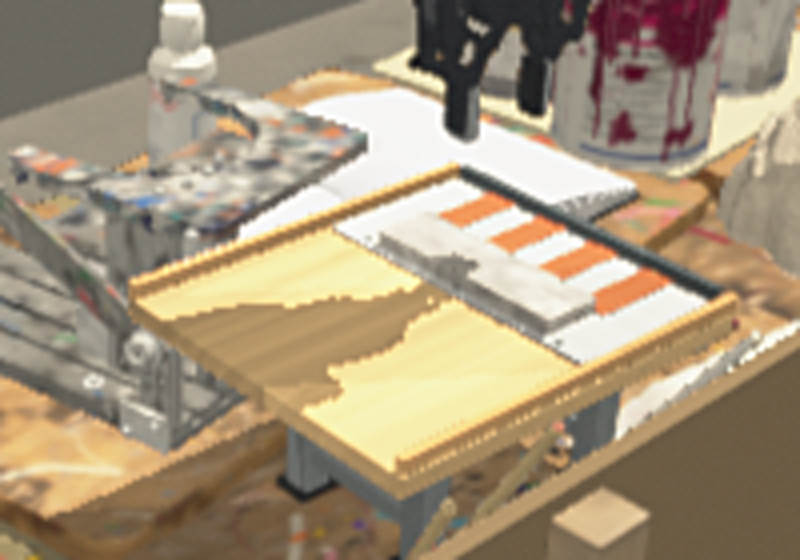

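Request:
carry_out([
  {"hand": 90, "offset": [-0.02, -0.04, -0.04], "delta_rot": [0, 0, 0]},
  {"hand": 90, "offset": [-0.06, -0.08, -0.07], "delta_rot": [0, 0, 0]},
  {"hand": 90, "offset": [-0.1, -0.12, -0.08], "delta_rot": [0, 0, 0]},
  {"hand": 90, "offset": [-0.1, -0.12, -0.08], "delta_rot": [0, 0, 0]},
  {"hand": 90, "offset": [-0.1, -0.12, -0.08], "delta_rot": [0, 0, 0]},
  {"hand": 90, "offset": [-0.1, -0.12, -0.08], "delta_rot": [0, 0, 0]},
  {"hand": 90, "offset": [-0.1, -0.12, -0.08], "delta_rot": [0, 0, 0]},
  {"hand": 90, "offset": [-0.1, -0.12, -0.08], "delta_rot": [0, 0, 0]},
  {"hand": 90, "offset": [-0.1, -0.12, -0.08], "delta_rot": [0, 0, 0]},
])

```text
time: 50.45
eef_pos: [0.5142, -0.2447, 0.3149]
ee_rot: [-3.137, -0.003, 1.519]
wrist_force: [-0.3, 0.0, -0.1]
width: 0.0552
```

Run:
```python
from h import *
st(); im,i=snap('wrist','w49.png')
for o in plates(im,i,z=.156,amin=200): print('w',o)
```

```text
t 50.45 pos [ 0.5142 -0.2447  0.3149] rot [-3.137  -0.0031  1.5192] F [-0.3327  0.0391 -0.1347] w 0.05522291516553697 stand [-73.3716 -98.4652]
w (array([102.1,  62.5]), array([69.5,  9.9]), 0.1)
w (array([102. ,  23.1]), array([69.9, 23.2]), 0.1)
w (array([102.1, -22.6]), array([70. , 22.9]), 0.2)
w (array([102. , -69.1]), array([70. , 22.1]), 0.2)
```

View pics/w49.png

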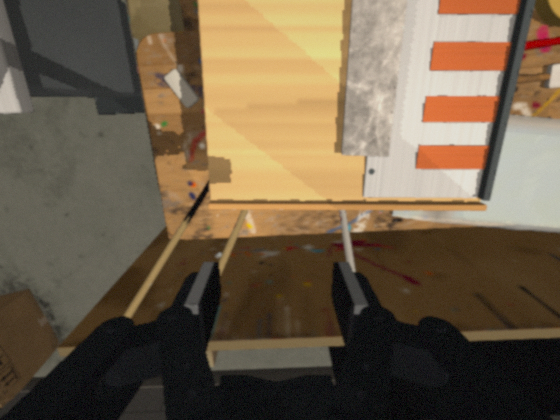

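The picture shows the bar, now at about (372,75), knocked back off the plates. The plates are still in place at x = 102. I'll measure the bar and close it up again.

Run:
```python
from h import *
go([*s2w(.03,.02),.24],YAW+np.pi/2)
```

```text
offset [0.118, 0.1041, 0.075] rot [-0.0044, -0.003, 0.0032] |o| 0.174
```

Request:
carry_out([
  {"hand": 85, "offset": [0.04, 0.035, 0.0], "delta_rot": [-0.004, -0.003, 0]},
  {"hand": 85, "offset": [0.08, 0.07, 0.03], "delta_rot": [-0.004, -0.003, 0]},
  {"hand": 85, "offset": [0.118, 0.104, 0.06], "delta_rot": [-0.004, -0.003, 0]},
  {"hand": 85, "offset": [0.118, 0.104, 0.06], "delta_rot": [-0.004, -0.003, 0]},
  {"hand": 85, "offset": [0.118, 0.104, 0.06], "delta_rot": [-0.004, -0.003, 0]},
  {"hand": 85, "offset": [0.118, 0.104, 0.06], "delta_rot": [-0.004, -0.003, 0]},
  {"hand": 85, "offset": [0.118, 0.104, 0.06], "delta_rot": [-0.004, -0.003, 0]},
])

```text
time: 51.2
eef_pos: [0.6239, -0.133, 0.2558]
ee_rot: [3.141, 0.001, 1.518]
wrist_force: [-0.6, -0.8, -0.4]
width: 0.0568
```

Run:
```python
from h import *
st(); im,i=snap('wrist','w50.png'); st()
for o in plates(im,i,z=.156,amin=200): print('w',o)
snap('scene','s50.png')
cv2.imwrite('pics/s50c.png',cv2.resize(cv2.imread('pics/s50.png')[140:280,240:440],None,fx=4,fy=4,interpolation=cv2.INTER_CUBIC))
```

```text
t 51.2 pos [ 0.6239 -0.133   0.2558] rot [3.141  0.001  1.5185] F [-0.6132 -0.8468 -0.4162] w 0.05677799668469632 stand [29.9897 19.1246]
t 51.25 pos [ 0.6238 -0.1333  0.2561] rot [3.1405 0.001  1.5179] F [-0.3021  0.404   0.5756] w 0.05700895675053892 stand [29.9699 18.8416]
w (array([101.8,  69.6]), array([69.1, 22.4]), 0.1)
w (array([101.9,  23.6]), array([68.8, 22.3]), 0.1)
w (array([101.9, -22.6]), array([68.9, 22.9]), 0.1)
w (array([ 76. , -68.1]), array([22.5, 16.3]), -87.5)
w (array([127.3, -68.5]), array([23.2, 16.2]), -89.3)
```

View pics/w50.png

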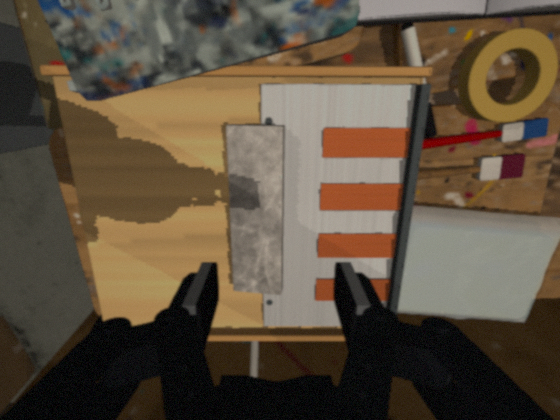

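View pics/s50c.png

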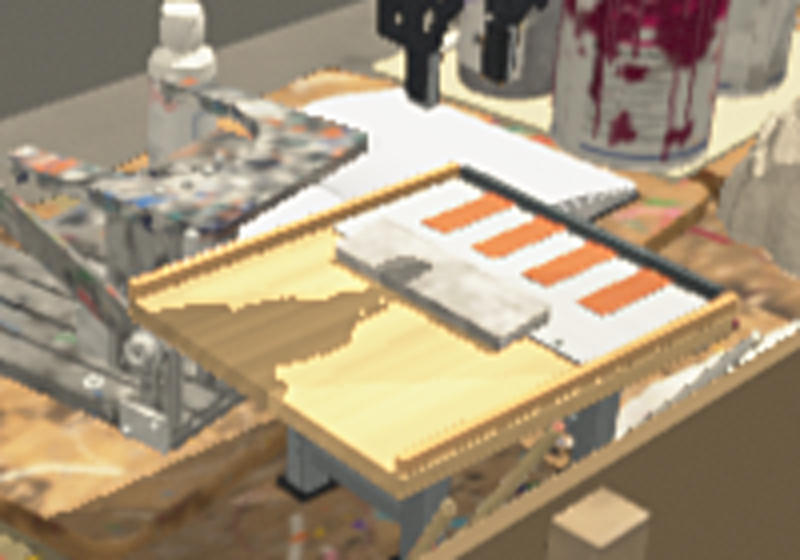

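Run:
```python
from h import *
i=optics.camera_info('wrist')
c=[]
for p in [(227,124),(284,126),(283,294),(232,290)]:
    q=w2s(ray(i,*p,.164))*1000; c.append(q); print(q)
c=np.array(c); print(c.mean(0), np.degrees(np.arctan2(*( (c[0]-c[3])*[-1,1]))), np.degrees(np.arctan2(*((c[1]-c[2])*[-1,1]))), np.linalg.norm(c[0]-c[1]),np.linalg.norm(c[2]-c[3]))
print(w2s(ray(i,262,200,.154))*1000)
```

```text
[-8.2626 83.8698]
[35.7583 82.4213]
[ 36.2706 -68.7503]
[-10.7933 -64.503 ]
[13.2432  8.2594] -0.9771480503264021 0.19419566798035487 44.0447306532564 47.255204434582964
[17.5329 19.3189]
```

Run:
```python
from h import *
st(); go([*s2w(.0135,.0085),.17],YAW+np.pi/2-.005); go([*s2w(.0135,.0085),.1315],YAW+np.pi/2-.005)
```

```text
t 51.3 pos [ 0.6238 -0.1334  0.2561] rot [3.1404 0.0009 1.5176] F [-0.9462  0.2109 -0.2017] w 0.056641296403626265 stand [29.9244 18.7139]
offset [-0.0101, -0.0165, 0.0861] rot [0.0012, 0.0009, 0.0068] |o| 0.088
offset [-0.0101, -0.0166, 0.1246] rot [0.0012, 0.0009, 0.0068] |o| 0.126
```

Request:
carry_out([
  {"hand": 80, "offset": [-0.01, -0.0165, 0.04], "delta_rot": [0.001, 0.001, 0.007]},
  {"hand": 80, "offset": [-0.01, -0.0165, 0.07], "delta_rot": [0.001, 0.001, 0.007]},
  {"hand": 80, "offset": [-0.01, -0.0165, 0.095], "delta_rot": [0.001, 0.001, 0.007]},
  {"hand": 80, "offset": [-0.01, -0.0165, 0.11], "delta_rot": [0.001, 0.001, 0.007]},
  {"hand": 80, "offset": [-0.01, -0.0165, 0.117], "delta_rot": [0.001, 0.001, 0.007]},
  {"hand": 80, "offset": [-0.01, -0.0165, 0.121], "delta_rot": [0.001, 0.001, 0.007]},
  {"hand": 80, "offset": [-0.01, -0.0165, 0.123], "delta_rot": [0.001, 0.001, 0.007]},
  {"hand": 80, "offset": [-0.01, -0.0165, 0.124], "delta_rot": [0.001, 0.001, 0.007]},
  {"hand": 80, "offset": [-0.01, -0.0165, 0.124], "delta_rot": [0.001, 0.001, 0.007]},
])

```text
time: 52.2
eef_pos: [0.6074, -0.1428, 0.1329]
ee_rot: [3.14, 0.0, 1.511]
wrist_force: [0.2, -0.1, 0.3]
width: 0.0584
```

Run:
```python
from h import *
st(); im,i=snap('wrist','w51.png'); st()
```

```text
t 52.2 pos [ 0.6074 -0.1428  0.1329] rot [3.14   0.0004 1.5106] F [ 0.1619 -0.0772  0.3311] w 0.058403842966508884 stand [14.0655  8.404 ]
t 52.25 pos [ 0.6074 -0.1427  0.1329] rot [3.1401 0.0004 1.5107] F [ 0.574  -0.3261  0.3271] w 0.05857504952313051 stand [14.0455  8.4841]
```

View pics/w51.png

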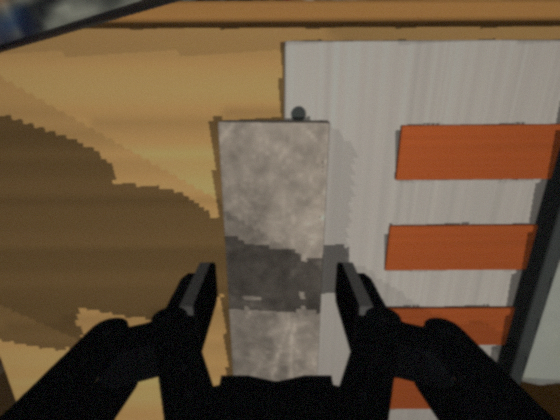

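Fingers straddle the bar. I'll grip it and lift.

Request:
carry_out([
  {"hand": 255, "offset": [0, 0, 0], "delta_rot": [0, 0, 0]},
  {"hand": 255, "offset": [0, 0, 0], "delta_rot": [0, 0, 0]},
  {"hand": 255, "offset": [0, 0, 0], "delta_rot": [0, 0, 0]},
  {"hand": 255, "offset": [0, 0, 0], "delta_rot": [0, 0, 0]},
  {"hand": 255, "offset": [0, 0, -0.004], "delta_rot": [0, 0, 0]},
  {"hand": 255, "offset": [0, 0, -0.01], "delta_rot": [0, 0, 0]},
  {"hand": 255, "offset": [0, 0, -0.02], "delta_rot": [0, 0, 0]},
  {"hand": 255, "offset": [0, 0, -0.025], "delta_rot": [0, 0, 0]},
  {"hand": 255, "offset": [0, 0, -0.025], "delta_rot": [0, 0, 0]},
], newtons=80)

```text
time: 53.15
eef_pos: [0.6081, -0.143, 0.159]
ee_rot: [3.138, 0.001, 1.511]
wrist_force: [0.5, 0.7, -5.8]
width: 0.0423
```

Run:
```python
from h import *
st(); im,i=snap('wrist','w52.png'); snap('scene','s52.png'); st()
cv2.imwrite('pics/s52c.png',cv2.resize(cv2.imread('pics/s52.png')[140:280,240:440],None,fx=4,fy=4,interpolation=cv2.INTER_CUBIC))
go([*s2w(.033,0.0005),.155],YAW+np.pi/2);go([*s2w(.033,0.0005),.139],YAW+np.pi/2)
```

```text
t 53.15 pos [ 0.6081 -0.143   0.159 ] rot [3.1378 0.0011 1.5107] F [ 0.5325  0.7008 -5.8062] w 0.04225264779642837 stand [14.8217  8.2496]
t 53.25 pos [ 0.6073 -0.1427  0.158 ] rot [3.1399 0.0004 1.5107] F [-0.0035  0.6732 -6.3198] w 0.04274378708072039 stand [13.9852  8.5374]
offset [-0.0079, 0.0191, 0.003] rot [0.0017, 0.0004, -0.0051] |o| 0.021
offset [-0.0079, 0.019, 0.019] rot [0.0017, 0.0004, -0.0051] |o| 0.028
```

View pics/w52.png

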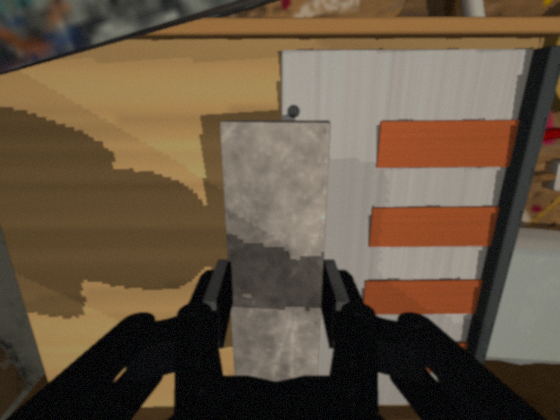

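View pics/s52c.png

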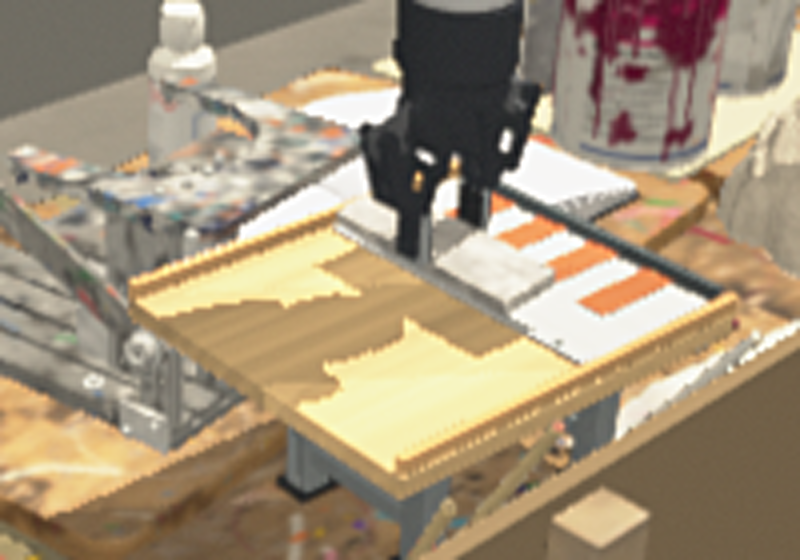

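Request:
carry_out([
  {"hand": 255, "offset": [-0.004, 0.01, 0], "delta_rot": [0.001, 0, -0.005]},
  {"hand": 255, "offset": [-0.008, 0.019, 0], "delta_rot": [0.001, 0, -0.005]},
  {"hand": 255, "offset": [-0.008, 0.019, 0.005], "delta_rot": [0.001, 0, -0.005]},
  {"hand": 255, "offset": [-0.008, 0.019, 0.009], "delta_rot": [0.001, 0, -0.005]},
  {"hand": 255, "offset": [-0.008, 0.019, 0.013], "delta_rot": [0.001, 0, -0.005]},
  {"hand": 255, "offset": [-0.008, 0.019, 0.016], "delta_rot": [0.001, 0, -0.005]},
  {"hand": 255, "offset": [-0.008, 0.019, 0.016], "delta_rot": [0.001, 0, -0.005]},
])

```text
time: 53.95
eef_pos: [0.6251, -0.1515, 0.1411]
ee_rot: [-3.14, -0.0, 1.516]
wrist_force: [-0.5, 0.1, -4.8]
width: 0.0423
```

Request:
carry_out([
  {"hand": 255, "offset": [0, 0, 0.001], "delta_rot": [0, 0, 0]},
  {"hand": 255, "offset": [0, 0, 0.002], "delta_rot": [0, 0, 0]},
  {"hand": 255, "offset": [0, 0, 0.002], "delta_rot": [0, 0, 0]},
])

```text
time: 54.25
eef_pos: [0.625, -0.1514, 0.1391]
ee_rot: [-3.14, -0.0, 1.516]
wrist_force: [0.3, 0.5, -6.1]
width: 0.0421
```

Request:
carry_out([
  {"hand": 255, "offset": [0, 0, 0.001], "delta_rot": [0, 0, 0]},
  {"hand": 255, "offset": [0, 0, 0.002], "delta_rot": [0, 0, 0]},
  {"hand": 255, "offset": [0, 0, 0.002], "delta_rot": [0, 0, 0]},
])

```text
time: 54.55
eef_pos: [0.625, -0.1515, 0.1372]
ee_rot: [-3.14, -0.0, 1.516]
wrist_force: [1.2, -0.5, -5.6]
width: 0.0427
```

Request:
carry_out([
  {"hand": 255, "offset": [0, 0, 0.0005], "delta_rot": [0, 0, 0]},
  {"hand": 255, "offset": [0, 0, 0.0012], "delta_rot": [0, 0, 0]},
  {"hand": 255, "offset": [0, 0, 0.0012], "delta_rot": [0, 0, 0]},
])

```text
time: 54.85
eef_pos: [0.6251, -0.1515, 0.137]
ee_rot: [-3.141, 0.0, 1.516]
wrist_force: [-2.1, -0.1, 1.8]
width: 0.043
```

Request:
carry_out([
  {"hand": 255, "offset": [0, 0, 0.0005], "delta_rot": [0, 0, 0]},
  {"hand": 255, "offset": [0, 0, 0.001], "delta_rot": [0, 0, 0]},
  {"hand": 255, "offset": [0, 0, 0.001], "delta_rot": [0, 0, 0]},
])

```text
time: 55.15
eef_pos: [0.6251, -0.1515, 0.1369]
ee_rot: [-3.141, 0.0, 1.516]
wrist_force: [-2.7, 0.2, 5.4]
width: 0.0424
```

Run:
```python
from h import *
st(); im,i=snap('wrist','w53.png'); snap('scene','s53.png')
cv2.imwrite('pics/s53c.png',cv2.resize(cv2.imread('pics/s53.png')[150:250,290:400],None,fx=6,fy=6,interpolation=cv2.INTER_CUBIC))
for o in plates(im,i,z=.156,amin=200): print('w',o)
```

```text
t 55.15 pos [ 0.6251 -0.1515  0.1369] rot [-3.1412  0.0003  1.516 ] F [-2.7095  0.1788  5.3661] w 0.04239584409100107 stand [32.24    0.7426]
w (array([101.7,  69.2]), array([69.1, 23.2]), -0.0)
w (array([101.7,  23.7]), array([69.1, 23.1]), 0.0)
w (array([106., -22.]), array([60.7, 23.3]), 0.0)
w (array([ 97.2, -72.2]), array([15.6, 11.7]), -84.1)
```

View pics/s53c.png

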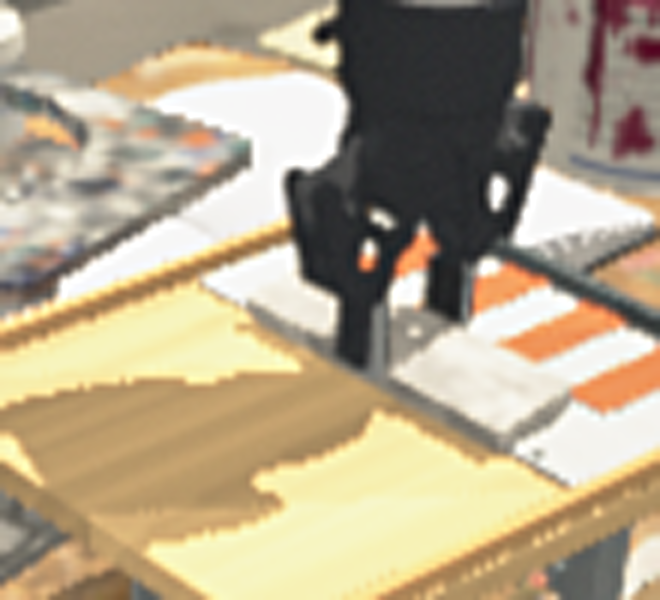

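Request:
carry_out([
  {"hand": 255, "offset": [0, 0.0015, 0.0003], "delta_rot": [0, 0, 0]},
  {"hand": 255, "offset": [0, 0.003, 0.0003], "delta_rot": [0, 0, 0]},
  {"hand": 255, "offset": [0, 0.0045, 0.0003], "delta_rot": [0, 0, 0]},
  {"hand": 255, "offset": [0, 0.006, 0.0003], "delta_rot": [0, 0, 0]},
  {"hand": 255, "offset": [0, 0.0075, 0.0003], "delta_rot": [0, 0, 0]},
  {"hand": 255, "offset": [0, 0.009, 0.0003], "delta_rot": [0, 0, 0]},
  {"hand": 255, "offset": [0, 0.0105, 0.0003], "delta_rot": [0, 0, 0]},
  {"hand": 255, "offset": [0, 0.0105, 0.0003], "delta_rot": [0, 0, 0]},
])

```text
time: 56.05
eef_pos: [0.6286, -0.1514, 0.1371]
ee_rot: [-3.125, -0.001, 1.517]
wrist_force: [-15.7, 0.5, 13.3]
width: 0.0426
```

Request:
carry_out([
  {"hand": 255, "offset": [0, 0.001, 0.0003], "delta_rot": [-0.001, 0, 0]},
  {"hand": 255, "offset": [0, 0.002, 0.0003], "delta_rot": [-0.001, 0, 0]},
  {"hand": 255, "offset": [0, 0.0025, 0.0003], "delta_rot": [-0.001, 0, 0]},
  {"hand": 255, "offset": [0, 0.0025, 0.0003], "delta_rot": [-0.001, 0, 0]},
])

```text
time: 56.45
eef_pos: [0.6284, -0.1514, 0.1371]
ee_rot: [-3.12, -0.001, 1.518]
wrist_force: [-9.5, 0.3, 8.0]
width: 0.0426
```

Request:
carry_out([
  {"hand": 255, "offset": [0, 0.001, 0.0003], "delta_rot": [-0.001, 0, 0]},
  {"hand": 255, "offset": [0, 0.002, 0.0003], "delta_rot": [-0.001, 0, 0]},
  {"hand": 255, "offset": [0, 0.002, 0.0003], "delta_rot": [-0.001, 0, 0]},
])

```text
time: 56.75
eef_pos: [0.6283, -0.1514, 0.137]
ee_rot: [-3.115, -0.001, 1.518]
wrist_force: [-7.7, 0.9, 6.9]
width: 0.0424
```

Run:
```python
from h import *
st()
```

```text
t 56.75 pos [ 0.6283 -0.1514  0.137 ] rot [-3.1155 -0.001   1.5182] F [-7.6605  0.92    6.8532] w 0.04235186108382653 stand [35.413   0.9833]
```

Run:
```python
from h import *
im,i=snap('wrist','w54.png'); snap('scene','s54.png')
cv2.imwrite('pics/s54c.png',cv2.resize(cv2.imread('pics/s54.png')[170:250,300:400],None,fx=7,fy=7,interpolation=cv2.INTER_CUBIC))
for o in plates(im,i,z=.156,amin=200): print('w',o)
```

```text
w (array([101.8,  69.2]), array([69.2, 23.3]), 0.1)
w (array([101.8,  23.4]), array([69.2, 23.4]), 0.6)
w (array([107.9, -22.2]), array([56.5, 23.7]), 0.2)
w (array([101. , -71.5]), array([18.2, 12.7]), -84.1)
```

View pics/w54.png

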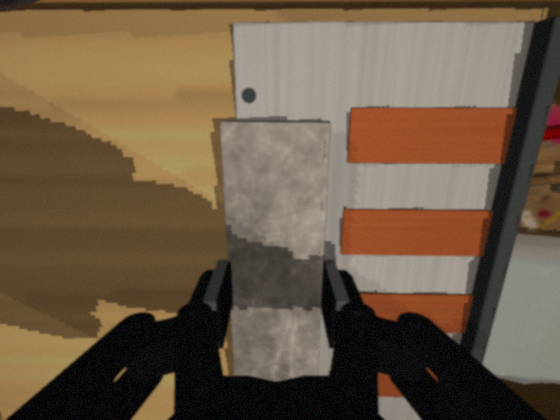

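View pics/s54c.png

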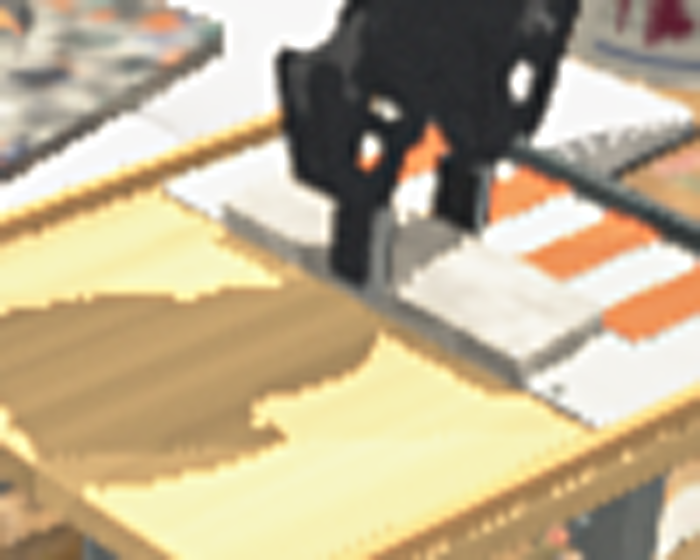

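Run:
```python
from h import *
go([*s2w(.0425,0.0005),.145],YAW+np.pi/2);go([*s2w(.0425,0.0005),.139],YAW+np.pi/2)
```

```text
offset [-0.0005, 0.0068, -0.0082] rot [-0.0259, -0.0009, 0.0024] |o| 0.011
offset [-0.0005, 0.007, -0.0022] rot [-0.0259, -0.0009, 0.0024] |o| 0.007
```

Request:
carry_out([
  {"hand": 255, "offset": [0, -0.001, -0.004], "delta_rot": [-0.015, 0, 0]},
  {"hand": 255, "offset": [0, -0.001, -0.009], "delta_rot": [-0.026, 0, 0]},
  {"hand": 255, "offset": [0, 0.001, -0.009], "delta_rot": [-0.026, 0, 0]},
  {"hand": 255, "offset": [0, 0.004, -0.009], "delta_rot": [-0.026, 0, 0]},
  {"hand": 255, "offset": [0, 0.0065, -0.009], "delta_rot": [-0.026, 0, 0]},
  {"hand": 255, "offset": [0, 0.0065, -0.009], "delta_rot": [-0.026, 0, 0]},
])

```text
time: 57.45
eef_pos: [0.6358, -0.1519, 0.1454]
ee_rot: [3.141, -0.001, 1.518]
wrist_force: [-0.2, 0.5, -5.8]
width: 0.0422
```

Run:
```python
from h import *
st(); im,i=snap('wrist','w55.png'); st()
im,i=snap('scene','s55.png')
cv2.imwrite('pics/s55c.png',cv2.resize(cv2.imread('pics/s55.png')[170:250,300:400],None,fx=7,fy=7,interpolation=cv2.INTER_CUBIC))
```

```text
t 57.45 pos [ 0.6358 -0.1519  0.1454] rot [ 3.1409 -0.0009  1.5183] F [-0.1714  0.4589 -5.75  ] w 0.042208450785772046 stand [42.9134  0.9487]
t 57.5 pos [ 0.6354 -0.1518  0.1454] rot [ 3.1415 -0.001   1.5184] F [-0.7683  0.2606 -4.8688] w 0.04249950571199589 stand [42.5147  1.0193]
```

View pics/w55.png

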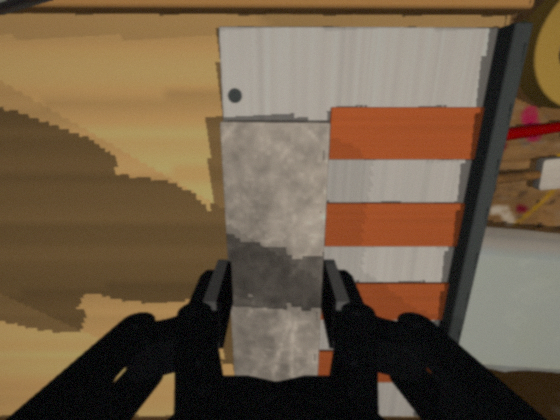

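View pics/s55c.png

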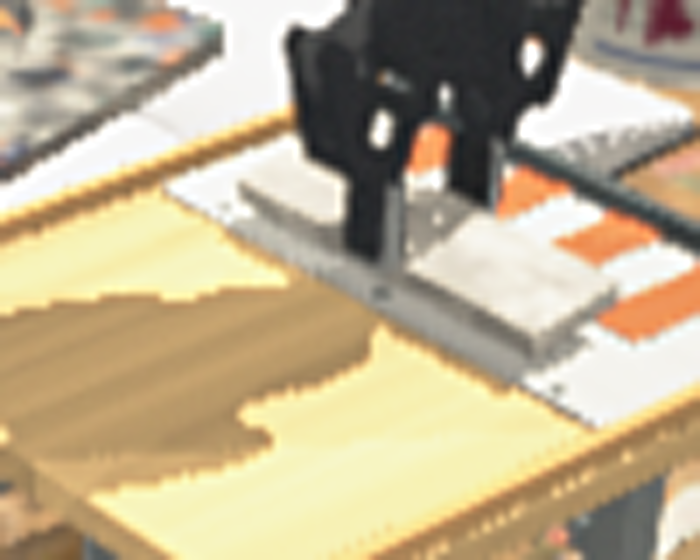

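Request:
carry_out([
  {"hand": 255, "offset": [0, -0.0008, 0.002], "delta_rot": [0, 0, 0]},
  {"hand": 255, "offset": [0, -0.0008, 0.004], "delta_rot": [0, 0, 0]},
  {"hand": 255, "offset": [0, -0.0008, 0.006], "delta_rot": [0, 0, 0]},
  {"hand": 255, "offset": [0, -0.0008, 0.0075], "delta_rot": [0, 0, 0]},
  {"hand": 255, "offset": [0, -0.0008, 0.0075], "delta_rot": [0, 0, 0]},
])

```text
time: 58.05
eef_pos: [0.6342, -0.1516, 0.1382]
ee_rot: [-3.141, -0.001, 1.518]
wrist_force: [-0.6, -0.5, -3.9]
width: 0.042
```

Request:
carry_out([
  {"hand": 255, "offset": [0, 0, 0.0004], "delta_rot": [0, 0, 0]},
  {"hand": 255, "offset": [0, 0, 0.0008], "delta_rot": [0, 0, 0]},
  {"hand": 255, "offset": [0, 0, 0.0008], "delta_rot": [0, 0, 0]},
])

```text
time: 58.35
eef_pos: [0.6342, -0.1516, 0.1381]
ee_rot: [-3.141, -0.001, 1.518]
wrist_force: [-1.8, 1.6, -0.4]
width: 0.0423
```

Request:
carry_out([
  {"hand": 255, "offset": [0, 0.001, 0.0004], "delta_rot": [0, 0, 0]},
  {"hand": 255, "offset": [0, 0.002, 0.0004], "delta_rot": [0, 0, 0]},
  {"hand": 255, "offset": [0, 0.003, 0.0004], "delta_rot": [0, 0, 0]},
  {"hand": 255, "offset": [0, 0.003, 0.0004], "delta_rot": [0, 0, 0]},
])

```text
time: 58.75
eef_pos: [0.6361, -0.1517, 0.138]
ee_rot: [-3.139, -0.001, 1.519]
wrist_force: [-3.9, 0.8, 2.3]
width: 0.0422
```

Request:
carry_out([
  {"hand": 255, "offset": [0, 0.001, 0.0004], "delta_rot": [0, 0, 0]},
  {"hand": 255, "offset": [0, 0.002, 0.0004], "delta_rot": [0, 0, 0]},
  {"hand": 255, "offset": [0, 0.003, 0.0004], "delta_rot": [0, 0, 0]},
  {"hand": 255, "offset": [0, 0.003, 0.0004], "delta_rot": [0, 0, 0]},
])

```text
time: 59.15
eef_pos: [0.6381, -0.1519, 0.1379]
ee_rot: [-3.136, -0.001, 1.519]
wrist_force: [-5.7, 0.8, 3.7]
width: 0.0424
```

Request:
carry_out([
  {"hand": 255, "offset": [0, 0.001, 0.0002], "delta_rot": [0, 0, 0]},
  {"hand": 255, "offset": [0, 0.002, 0.0002], "delta_rot": [0, 0, 0]},
  {"hand": 255, "offset": [0, 0.002, 0.0002], "delta_rot": [0, 0, 0]},
])

```text
time: 59.45
eef_pos: [0.6394, -0.152, 0.1379]
ee_rot: [-3.135, -0.001, 1.519]
wrist_force: [-4.7, -0.2, 3.7]
width: 0.0424
```

Run:
```python
from h import *
st()
```

```text
t 59.45 pos [ 0.6394 -0.152   0.1379] rot [-3.1346 -0.001   1.5192] F [-4.7398 -0.2239  3.717 ] w 0.04241109217406291 stand [46.5066  1.0491]
```

Run:
```python
from h import *
im,i=snap('wrist','w56.png'); st()
for o in plates(im,i,z=.156,amin=200): print('w',o)
im,i=snap('scene','s56.png')
a=cv2.resize(cv2.imread('pics/s56.png')[170:250,300:400],None,fx=5,fy=5,interpolation=cv2.INTER_CUBIC)
b=cv2.resize(cv2.imread('pics/w56.png')[100:300,210:350],None,fx=2,fy=2,interpolation=cv2.INTER_CUBIC)
c=np.zeros((400,790,3),np.uint8); c[:,:500]=a; c[:,505:785]=b; cv2.imwrite('pics/c56.png',c)
```

```text
t 59.5 pos [ 0.6394 -0.152   0.1379] rot [-3.1347 -0.001   1.5191] F [-5.024   0.3252  2.4859] w 0.04254695415679416 stand [46.5147  1.0282]
w (array([101.9,  69.2]), array([69.1, 23.4]), 0.2)
w (array([103.4,  23.7]), array([66.3, 23.5]), -0.1)
w (array([113.2, -20.1]), array([46.5, 20.2]), -1.7)
w (array([112. , -72.2]), array([15.6, 11.7]), -84.0)
```

View pics/c56.png

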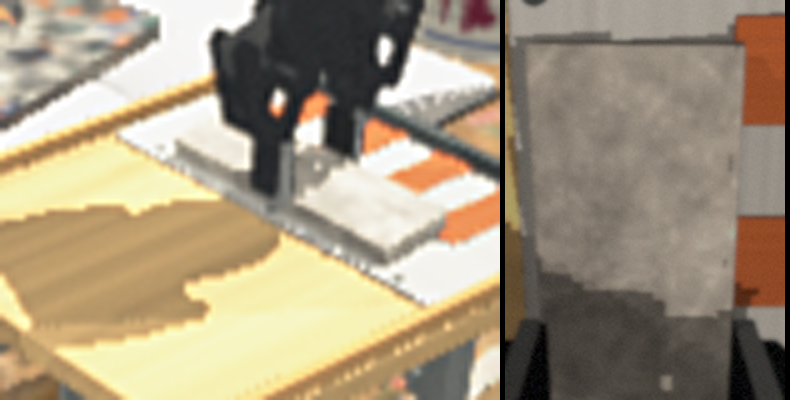

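Request:
carry_out([
  {"hand": 255, "offset": [0, -0.002, -0.001], "delta_rot": [-0.004, 0, 0]},
  {"hand": 255, "offset": [0, -0.004, -0.001], "delta_rot": [-0.007, 0, 0]},
  {"hand": 255, "offset": [0, -0.006, -0.001], "delta_rot": [-0.007, 0, 0]},
  {"hand": 255, "offset": [0, -0.006, 0.0], "delta_rot": [-0.007, 0, 0]},
  {"hand": 90, "offset": [0, -0.006, 0.0], "delta_rot": [-0.007, 0, 0]},
  {"hand": 90, "offset": [0, -0.006, 0.0], "delta_rot": [-0.007, 0, 0]},
  {"hand": 90, "offset": [0, -0.006, 0.0], "delta_rot": [-0.007, 0, 0]},
  {"hand": 90, "offset": [0, -0.006, 0.0], "delta_rot": [-0.007, 0, 0]},
])

```text
time: 60.35
eef_pos: [0.634, -0.1519, 0.1385]
ee_rot: [3.14, -0.0, 1.519]
wrist_force: [-0.2, 0.5, 0.5]
width: 0.0556
```

Run:
```python
from h import *
im,i=snap('wrist','w57.png'); st()
for o in plates(im,i,z=.156,amin=200): print('w',o)
im,i=snap('scene','s57.png')
a=cv2.resize(cv2.imread('pics/s57.png')[170:250,300:400],None,fx=5,fy=5,interpolation=cv2.INTER_CUBIC)
b=cv2.resize(cv2.imread('pics/w57.png')[100:300,210:350],None,fx=2,fy=2,interpolation=cv2.INTER_CUBIC)
c=np.zeros((400,790,3),np.uint8); c[:,:500]=a; c[:,505:785]=b; cv2.imwrite('pics/c57.png',c)
```

```text
t 60.4 pos [ 0.6338 -0.1518  0.1384] rot [ 3.1403 -0.0006  1.5191] F [-0.2364  0.493  -0.1882] w 0.05501975807141805 stand [40.9614  0.8688]
w (array([101.8,  69.3]), array([69.3, 23.2]), -0.3)
w (array([101.8,  23.7]), array([69.1, 23.3]), 0.1)
w (array([114.3, -21.4]), array([43.9, 21.5]), 0.1)
w (array([ 70.7, -22.1]), array([23.2,  7.1]), -87.0)
w (array([ 73. , -65.3]), array([18.8, 11.7]), 85.3)
w (array([114.8, -74.1]), array([14.3, 10.7]), 0.1)
```

View pics/c57.png

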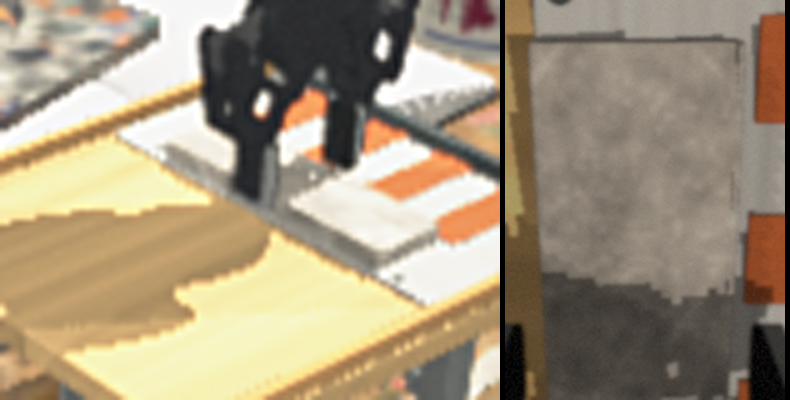

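Request:
carry_out([
  {"hand": 90, "offset": [0, 0, 0.002], "delta_rot": [0, 0, 0]},
  {"hand": 90, "offset": [0, 0, 0.0035], "delta_rot": [0, 0, 0]},
  {"hand": 90, "offset": [0, 0, 0.0035], "delta_rot": [0, 0, 0]},
  {"hand": 255, "offset": [0, 0, 0.0035], "delta_rot": [0, 0, 0]},
  {"hand": 255, "offset": [0, 0, 0.0035], "delta_rot": [0, 0, 0]},
  {"hand": 255, "offset": [0, 0, 0.0035], "delta_rot": [0, 0, 0]},
  {"hand": 255, "offset": [0, 0, 0.0035], "delta_rot": [0, 0, 0]},
], newtons=40)

```text
time: 61.15
eef_pos: [0.6341, -0.1518, 0.1349]
ee_rot: [3.14, -0.001, 1.519]
wrist_force: [0.4, 0.7, 0.7]
width: 0.0437
```

Run:
```python
from h import *
st()
```

```text
t 61.15 pos [ 0.6341 -0.1518  0.1349] rot [ 3.1397 -0.0006  1.5191] F [0.3535 0.7294 0.6731] w 0.04373858974112361 stand [41.2408  0.9114]
```

Request:
carry_out([
  {"hand": 255, "offset": [0, 0.001, 0.0003], "delta_rot": [0, 0, 0]},
  {"hand": 255, "offset": [0, 0.002, 0.0003], "delta_rot": [0, 0, 0]},
  {"hand": 255, "offset": [0, 0.003, 0.0003], "delta_rot": [0, 0, 0]},
  {"hand": 255, "offset": [0, 0.004, 0.0003], "delta_rot": [0, 0, 0]},
  {"hand": 255, "offset": [0, 0.004, 0.0003], "delta_rot": [0, 0, 0]},
])

```text
time: 61.65
eef_pos: [0.6348, -0.1518, 0.135]
ee_rot: [-3.136, -0.001, 1.52]
wrist_force: [-7.3, -0.0, 7.0]
width: 0.0435
```

Request:
carry_out([
  {"hand": 255, "offset": [0, 0.001, 0], "delta_rot": [0, 0, 0]},
  {"hand": 255, "offset": [0, 0.002, 0], "delta_rot": [0, 0, 0]},
  {"hand": 255, "offset": [0, 0.002, 0], "delta_rot": [0, 0, 0]},
])

```text
time: 61.95
eef_pos: [0.6347, -0.1517, 0.1351]
ee_rot: [-3.131, -0.001, 1.52]
wrist_force: [-7.4, -0.0, 6.1]
width: 0.0439
```

Request:
carry_out([
  {"hand": 255, "offset": [0, 0.001, 0], "delta_rot": [0, 0, 0]},
  {"hand": 255, "offset": [0, 0.002, 0], "delta_rot": [0, 0, 0]},
  {"hand": 255, "offset": [0, 0.002, 0], "delta_rot": [0, 0, 0]},
])

```text
time: 62.25
eef_pos: [0.6347, -0.1518, 0.1352]
ee_rot: [-3.126, -0.001, 1.52]
wrist_force: [-7.1, -1.2, 6.9]
width: 0.044
```

Run:
```python
from h import *
st(); im,i=snap('wrist','w58.png')
for o in plates(im,i,z=.156,amin=200): print('w',o)
```

```text
t 62.25 pos [ 0.6347 -0.1518  0.1352] rot [-3.1264 -0.0014  1.5202] F [-7.0531 -1.2228  6.9342] w 0.043972601387492545 stand [41.7802  0.9901]
w (array([101.8,  69.3]), array([69.1, 23.4]), 0.2)
w (array([101.8,  23.6]), array([69.1, 23.4]), 0.1)
w (array([111.2, -21.3]), array([50.1, 22.5]), -1.5)
w (array([108. , -70.5]), array([19.1, 13.8]), -83.9)
```

View pics/w58.png

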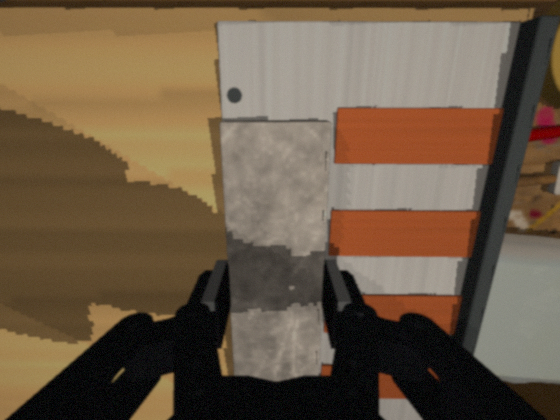

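Request:
carry_out([
  {"hand": 255, "offset": [0, 0, -0.0005], "delta_rot": [-0.008, 0, 0]},
  {"hand": 255, "offset": [0, 0, -0.0006], "delta_rot": [-0.015, 0, 0]},
  {"hand": 255, "offset": [0, 0, -0.0006], "delta_rot": [-0.015, 0, 0]},
])

```text
time: 62.6
eef_pos: [0.6348, -0.1518, 0.135]
ee_rot: [3.141, -0.002, 1.52]
wrist_force: [-0.5, -1.2, -3.8]
width: 0.0434
```

Request:
carry_out([
  {"hand": 255, "offset": [0, 0.001, -0.0003], "delta_rot": [0, 0, 0]},
  {"hand": 255, "offset": [0, 0.002, -0.0003], "delta_rot": [0, 0, 0]},
  {"hand": 255, "offset": [0, 0.002, -0.0003], "delta_rot": [0, 0, 0]},
])

```text
time: 62.9
eef_pos: [0.6367, -0.1516, 0.135]
ee_rot: [-3.141, -0.002, 1.52]
wrist_force: [-1.7, -0.2, -2.0]
width: 0.0439
```

Request:
carry_out([
  {"hand": 255, "offset": [0, 0.001, 0], "delta_rot": [0, 0, 0]},
  {"hand": 255, "offset": [0, 0.0018, -0.0002], "delta_rot": [0, 0, 0]},
  {"hand": 255, "offset": [0, 0.0018, -0.0002], "delta_rot": [0, 0, 0]},
])

```text
time: 63.2
eef_pos: [0.6379, -0.1516, 0.135]
ee_rot: [-3.14, -0.002, 1.52]
wrist_force: [-4.2, -0.2, 0.0]
width: 0.044
```

Run:
```python
from h import *
st(); im,i=snap('wrist','w59.png')
for o in plates(im,i,z=.156,amin=200): print('w',o)
```

```text
t 63.2 pos [ 0.6379 -0.1516  0.135 ] rot [-3.1396 -0.0024  1.5198] F [-4.2263 -0.1937  0.0408] w 0.044034610489319025 stand [44.9925  1.3697]
w (array([101.9,  69.2]), array([69. , 23.5]), 0.2)
w (array([102.5,  23.6]), array([67.7, 23.5]), -0.0)
w (array([113. , -20.5]), array([46.7, 19.9]), 0.3)
w (array([111.2, -70.8]), array([19.4, 13.9]), -83.9)
```

View pics/w59.png

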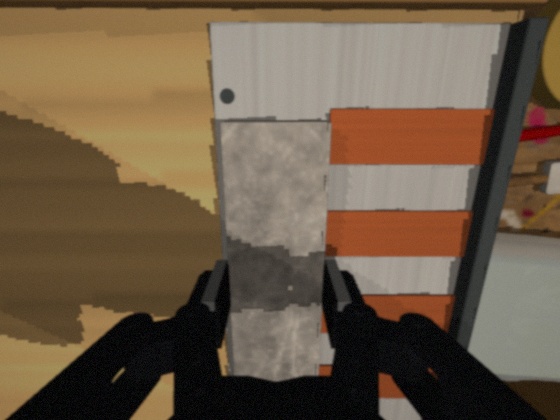

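Request:
carry_out([
  {"hand": 255, "offset": [0, 0.0012, -0.0002], "delta_rot": [0, 0, 0]},
  {"hand": 255, "offset": [0, 0.0015, -0.0002], "delta_rot": [0, 0, 0]},
])

```text
time: 63.45
eef_pos: [0.6379, -0.1515, 0.1351]
ee_rot: [-3.136, -0.003, 1.52]
wrist_force: [-6.7, -0.8, 1.2]
width: 0.0436
```

Request:
carry_out([
  {"hand": 255, "offset": [0, 0, 0], "delta_rot": [0, 0, 0]},
  {"hand": 90, "offset": [0, 0, 0], "delta_rot": [0, 0, 0]},
  {"hand": 90, "offset": [0, 0, 0], "delta_rot": [0, 0, 0]},
  {"hand": 90, "offset": [0, 0, 0], "delta_rot": [0, 0, 0]},
  {"hand": 90, "offset": [0, 0, -0.02], "delta_rot": [0, 0, 0]},
  {"hand": 90, "offset": [0, 0, -0.06], "delta_rot": [0, 0, 0]},
  {"hand": 90, "offset": [0, 0, -0.09], "delta_rot": [0, 0, 0]},
  {"hand": 90, "offset": [0, 0, -0.09], "delta_rot": [0, 0, 0]},
  {"hand": 90, "offset": [0, 0, -0.09], "delta_rot": [0, 0, 0]},
  {"hand": 90, "offset": [0, 0, -0.09], "delta_rot": [0, 0, 0]},
])

```text
time: 64.45
eef_pos: [0.6377, -0.1514, 0.2239]
ee_rot: [-3.134, -0.004, 1.52]
wrist_force: [-0.1, 0.0, -0.4]
width: 0.0551
```

Run:
```python
from h import *
st(); im,i=snap('wrist','w60.png'); st()
for o in plates(im,i,z=.156,amin=200): print('w',o)
im,i=snap('scene','s60.png')
a=cv2.resize(cv2.imread('pics/s60.png')[170:250,300:420],None,fx=5,fy=5,interpolation=cv2.INTER_CUBIC);cv2.imwrite('pics/s60c.png',a)
cv2.imwrite('pics/w60c.png',cv2.resize(cv2.imread('pics/w60.png')[80:310,220:430],None,fx=2.6,fy=2.6,interpolation=cv2.INTER_CUBIC))
```

```text
t 64.45 pos [ 0.6377 -0.1514  0.2239] rot [-3.1345 -0.0035  1.5198] F [-0.0963  0.0001 -0.433 ] w 0.0551488178618233 stand [44.8367  1.511 ]
t 64.5 pos [ 0.6375 -0.1514  0.2234] rot [-3.1336 -0.0038  1.5198] F [-0.3079 -0.5764 -0.6257] w 0.05518467190113672 stand [44.62    1.5442]
w (array([102.1,  69.4]), array([68.6, 23. ]), 0.2)
w (array([102.3,  23.4]), array([68.1, 23. ]), 0.3)
w (array([102.3, -22.2]), array([68.1, 22.5]), 0.4)
w (array([128.5, -68.1]), array([22.3, 13.5]), -89.0)
w (array([ 80. , -68.5]), array([23.1, 22.3]), 0.5)
```

View pics/w60c.png

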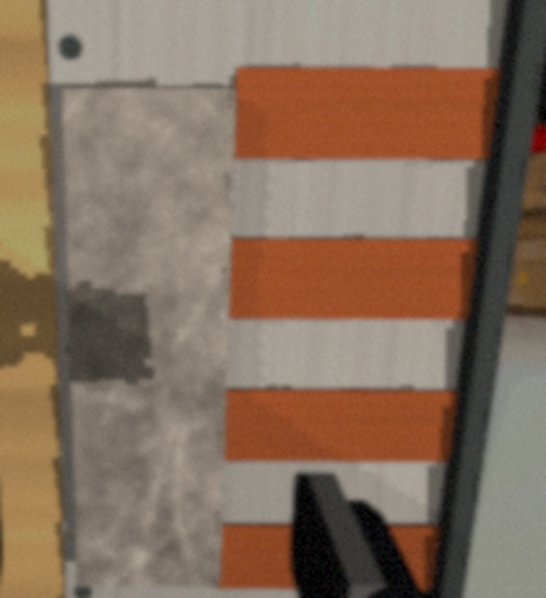

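View pics/s60c.png

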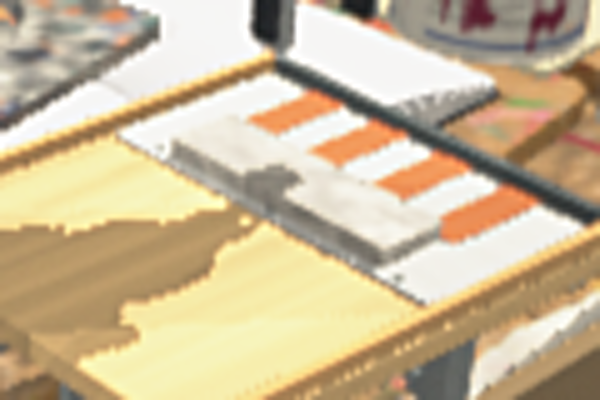

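Run:
```python
from h import *
im,i=snap('wrist','w61.png'); st()
for o in plates(im,i,z=.156,amin=200): print('w',o)
print(order.sign_off())
```

```text
t 64.6 pos [ 0.6376 -0.1515  0.2234] rot [-3.1336 -0.0038  1.5197] F [ 0.2676  0.4077 -0.5708] w 0.055555846064005515 stand [44.7434  1.4578]
w (array([102. ,  69.5]), array([68.9, 22.9]), 0.3)
w (array([102.3,  23.6]), array([68.2, 23. ]), 0.3)
w (array([102.3, -22.2]), array([68.1, 22.7]), -0.4)
w (array([128.8, -68.1]), array([21.2, 13.4]), -89.5)
w (array([ 79.8, -68.1]), array([22.8, 22.2]), 0.6)
the job is handed in; nothing more can be done
None
```

All four copper plates are on the aluminium bed against the back fence, and the bar is closed up against their near ends. The job was handed in at 64.6 s. The system reports no verdict.

**What I did:** I slid each plate to overhang the front edge, picked it up by its sides there, and laid it flat on the bed. I then laid the bar on the bed and pushed it, held square, until the plates stopped at the fence. Shortly afterwards the bar was knocked off the plates, so I regripped it, seated it flat and closed it up again.

**Last checks:**
- **Plates:** Three measured within 0.4° of square, with centres at stand x = 102.0–102.3 mm (flush is 102.5 mm). The fourth was partly hidden by a finger in the last pictures. Its visible part looked in line, and it measured 102.0 mm just before the second push.
- **Bar:** Its position comes from the tool at release, about x = 45 mm, which is where flush should be. It looks flat and touching all four plates, but I did not measure it separately after the second placing. The gripper was clear of everything.
- **Eraser and tape:** I never went near them, but I did not measure them at the end.

**Things that went wrong or disagreed:**
- The real fingertips sat about 20 mm behind the reported tool point, so I set heights by touch.
- The top and wrist cameras differed by 3–4 mm sideways; I used the wrist camera.
- One plate's first drag slipped.
- Another plate turned 27° during its drag and I had to straighten it.
- On one regrip the tilted bar jammed, then appeared to ride up on the plate ends, so I backed it off and set it down flat before the final push.

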